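# Lock the sample vials into the shaker cassette

### The job

Pack the sample vials for the shaker: draw the cassette's red-knobbed bolt right back, take the powder tamper that stands in the bolt's way and put it in the blue parts tray, and lay every glass vial standing at the front right of the bench (not the few far back by the steel beaker) on its side in a trough of its own, centred along the trough, either way round. Then slide the bolt across until its tip is fully home in the keeper, and leave the other things on the bench where they are.

Things in the scene. Friction and masses are not known exactly. Their poses are not given: they have to be found in the camera images.
- cassette: fixed aluminium cassette: four black raised V troughs side by side on a deck, a lock bolt along its far edge, a keeper at its left end. Origin: bench level, middle of the troughs; x along the troughs away from the robot, y across them to the keeper. Deck x -45..65, y -115..115 mm, top z 8; left arm x 19..81, y 108..213, top z 8. Front lip at x -40, 26 mm high. Bolt guides at y -104 and 104, x 39..61, up to z 65
- bolt (a joint): sliding bolt, metres: 0 = drawn right back (stop), 0.078 = home (stop), tip 14 mm inside the keeper; grows along the cassette's +y; about 3 N moves it and it stays put. Bar 10 mm square at x 50, z 47..57 mm (cassette axes), four tongues 12 mm wide at x 15..47, underside z 53. At 0 they stand midway between troughs, out of the way; at 0.078 one over each trough. Starts at 0.012 to 0.020
- bolt_knob (a point): middle of the bolt's red upright round knob: 15 mm across, 24 mm high, from 12 mm below to 12 mm above this point; the bar's top is at its foot. Axes as the cassette's
- bolt_tip (a point): centre of the end face of the bolt's round tip, 13 mm across; with the bolt home it lies 14 mm beyond the keeper point along the cassette's y
- keeper (a point): centre of the keeper's mouth, on its face towards the bolt; the keeper is a dark steel eye 20 mm thick, 36 mm wide, up to z = 68 mm
- trough_1 (a point): trough 1 (numbered along the cassette's y): where the middle of a lying vial comes to rest, 37 mm above the bench (vial top at 49 mm). x along the trough, y across. The trough is 56 mm long, a 90 degree V whose bottom is 17 mm and upper edges 7 mm below this point, 20 mm wide in all; beside it the space is free down to the deck, 29 mm below; troughs are 52 mm apart
- trough_2 (a point): trough 2 (numbered along the cassette's y): where the middle of a lying vial comes to rest, 37 mm above the bench (vial top at 49 mm). x along the trough, y across. The trough is 56 mm long, a 90 degree V whose bottom is 17 mm and upper edges 7 mm below this point, 20 mm wide in all; beside it the space is free down to the deck, 29 mm below; troughs are 52 mm apart
- trough_3 (a point): trough 3 (numbered along the cassette's y): where the middle of a lying vial comes to rest, 37 mm above the bench (vial top at 49 mm). x along the trough, y across. The trough is 56 mm long, a 90 degree V whose bottom is 17 mm and upper edges 7 mm below this point, 20 mm wide in all; beside it the space is free down to the deck, 29 mm below; troughs are 52 mm apart
- trough_4 (a point): trough 4 (numbered along the cassette's y): where the middle of a lying vial comes to rest, 37 mm above the bench (vial top at 49 mm). x along the trough, y across. The trough is 56 mm long, a 90 degree V whose bottom is 17 mm and upper edges 7 mm below this point, 20 mm wide in all; beside it the space is free down to the deck, 29 mm below; troughs are 52 mm apart
- vial_1: glass sample vial with screw cap (black cap), it starts upright on the bench; body 24 mm across up to 48 mm, cap 21 mm across above that, 60 mm tall in all, 30 g. Origin: centre of its underside; z runs along the vial to the cap; may be absent
- vial_2: glass sample vial with screw cap (white cap), it starts upright on the bench; body 24 mm across up to 48 mm, cap 21 mm across above that, 60 mm tall in all, 30 g. Origin: centre of its underside; z runs along the vial to the cap; may be absent
- vial_3: glass sample vial with screw cap (black cap), it starts upright on the bench; body 24 mm across up to 48 mm, cap 21 mm across above that, 60 mm tall in all, 30 g. Origin: centre of its underside; z runs along the vial to the cap; may be absent
- vial_4: glass sample vial with screw cap (black cap), it starts upright on the bench; body 24 mm across up to 48 mm, cap 21 mm across above that, 60 mm tall in all, 30 g. Origin: centre of its underside; z runs along the vial to the cap; may be absent
- tamper: white powder tamper, 88 mm tall, 130 g, standing on the cassette's left arm (8 mm above the bench) between bolt tip and keeper: round foot 40 mm across and 15 mm thick, 12 mm stem, and from 48 mm up to the top a round grip 20 mm across. Origin: centre of the foot's underside; z runs up to the grip
- parts_tray: fixed blue open tray, 120 x 130 x 22 mm, walls 4 mm, floor 4 mm thick, empty. Origin: centre of its underside; x along its 120 mm side
- dust_brush: green dust brush lying at the back, 49 x 222 x 14 mm; leave alone
- tally_counter: round white tally counter, 66 x 93 x 29 mm; leave alone
Things that resemble listed ones, but are neither listed nor needed, are in the scene too. What is shaped like the vial_3 but green or pink is not meant.

How it is judged:
On the way, in this order (a step that is already met when the one before it is completed fails the run):
1. the bolt is drawn right back (value of joint bolt below 0.006 m), for 0.2 s.
2. every vial lies in a trough of its own while the bolt is still back (value of joint bolt below 0.02 m and angle between the z axis of each of vial_1, vial_2, vial_3, vial_4 and the x axis of cassette, either way round below 0.15 rad and z of vial_1 in the frame of cassette between 0.031 and 0.043 m and (x of vial_1 in the frame of cassette between -0.042 and -0.018 m or x of vial_1 in the frame of cassette between 0.018 and 0.042 m) and (y of vial_1 in the frame of cassette between -0.084 and -0.072 m or y of vial_1 in the frame of cassette between -0.032 and -0.02 m or y of vial_1 in the frame of cassette between 0.02 and 0.032 m or y of vial_1 in the frame of cassette between 0.072 and 0.084 m) and z of vial_2 in the frame of cassette between 0.031 and 0.043 m and (x of vial_2 in the frame of cassette between -0.042 and -0.018 m or x of vial_2 in the frame of cassette between 0.018 and 0.042 m) and (y of vial_2 in the frame of cassette between -0.084 and -0.072 m or y of vial_2 in the frame of cassette between -0.032 and -0.02 m or y of vial_2 in the frame of cassette between 0.02 and 0.032 m or y of vial_2 in the frame of cassette between 0.072 and 0.084 m) and z of vial_3 in the frame of cassette between 0.031 and 0.043 m and (x of vial_3 in the frame of cassette between -0.042 and -0.018 m or x of vial_3 in the frame of cassette between 0.018 and 0.042 m) and (y of vial_3 in the frame of cassette between -0.084 and -0.072 m or y of vial_3 in the frame of cassette between -0.032 and -0.02 m or y of vial_3 in the frame of cassette between 0.02 and 0.032 m or y of vial_3 in the frame of cassette between 0.072 and 0.084 m) and z of vial_4 in the frame of cassette between 0.031 and 0.043 m and (x of vial_4 in the frame of cassette between -0.042 and -0.018 m or x of vial_4 in the frame of cassette between 0.018 and 0.042 m) and (y of vial_4 in the frame of cassette between -0.084 and -0.072 m or y of vial_4 in the frame of cassette between -0.032 and -0.02 m or y of vial_4 in the frame of cassette between 0.02 and 0.032 m or y of vial_4 in the frame of cassette between 0.072 and 0.084 m)), for 0.2 s.
At the end, for the whole second after the job is handed in: the bolt is home (over 73 of its 78 mm), every vial present lies in a trough (within 6 mm of its middle line and resting height, within 12 mm of centred along it, within 0.15 rad of its direction), and the tamper (its foot) is in the parts tray (value of joint bolt above 0.073 m and x of tamper in the frame of parts_tray between -0.058 and 0.058 m and y of tamper in the frame of parts_tray between -0.063 and 0.063 m and z of tamper in the frame of parts_tray between -0.005 and 0.04 m and angle between the z axis of each of vial_1, vial_2, vial_3, vial_4 and the x axis of cassette, either way round below 0.15 rad and z of vial_1 in the frame of cassette between 0.031 and 0.043 m and (x of vial_1 in the frame of cassette between -0.042 and -0.018 m or x of vial_1 in the frame of cassette between 0.018 and 0.042 m) and (y of vial_1 in the frame of cassette between -0.084 and -0.072 m or y of vial_1 in the frame of cassette between -0.032 and -0.02 m or y of vial_1 in the frame of cassette between 0.02 and 0.032 m or y of vial_1 in the frame of cassette between 0.072 and 0.084 m) and z of vial_2 in the frame of cassette between 0.031 and 0.043 m and (x of vial_2 in the frame of cassette between -0.042 and -0.018 m or x of vial_2 in the frame of cassette between 0.018 and 0.042 m) and (y of vial_2 in the frame of cassette between -0.084 and -0.072 m or y of vial_2 in the frame of cassette between -0.032 and -0.02 m or y of vial_2 in the frame of cassette between 0.02 and 0.032 m or y of vial_2 in the frame of cassette between 0.072 and 0.084 m) and z of vial_3 in the frame of cassette between 0.031 and 0.043 m and (x of vial_3 in the frame of cassette between -0.042 and -0.018 m or x of vial_3 in the frame of cassette between 0.018 and 0.042 m) and (y of vial_3 in the frame of cassette between -0.084 and -0.072 m or y of vial_3 in the frame of cassette between -0.032 and -0.02 m or y of vial_3 in the frame of cassette between 0.02 and 0.032 m or y of vial_3 in the frame of cassette between 0.072 and 0.084 m) and z of vial_4 in the frame of cassette between 0.031 and 0.043 m and (x of vial_4 in the frame of cassette between -0.042 and -0.018 m or x of vial_4 in the frame of cassette between 0.018 and 0.042 m) and (y of vial_4 in the frame of cassette between -0.084 and -0.072 m or y of vial_4 in the frame of cassette between -0.032 and -0.02 m or y of vial_4 in the frame of cassette between 0.02 and 0.032 m or y of vial_4 in the frame of cassette between 0.072 and 0.084 m)); the robot touches nothing.
It fails at once if a bystander (dust brush, tally counter) is shifted by more than 4 cm (distance of any of dust_brush, tally_counter from where it was at the start of the episode above 0.04 m).
Of vial_1, vial_2, vial_3, vial_4 only 3 to 4 are there at a start; the rules pass over those that are not, and their reading is None.
At some moment in a run one of tamper may be knocked a few centimetres aside while the robot is not near it.
Once in a run the grip may slacken for a moment while it holds something.
It also fails if it takes over 210 s, if anything falls off the work surface, if the arm or the gripper's body presses on something with over 40 N, if the wrist force passes 120 N, or if a joint passes its speed limit or range.

### The arm

A 6-joint arm with a two-finger parallel gripper is mounted at the origin on a cart in front of the work surface, level with it; the furniture and walls round the work are solid. World frame = base frame: x ahead of the robot, y to its left, z up, the work surface at z = 0. Lengths are in m, angles in rad, forces in N, time in s.
With the tool pointing down it reaches from about 0.35 to 0.975 m from the base axis. Payload 4.9 kg.
Tool frame: the origin (TCP) lies on the centre line of the jaws, within the pads' length; the fingertips stand 17 mm ahead of it and the grasp point (between the pads) lies 2 mm behind it; x points along the fingers, y is the direction in which the jaws open and shut, and the axes are right-handed (so a half turn about x gives the same grasp; the last joint's range is limited). The gripper opens to 85 mm and grips with 20 to 120 N. Pads are 22 mm wide; open, the fingers measure 114 mm over their backs; the gripper's body (76 mm by 85 mm) begins 54 mm behind the grasp point. The pads swing forward as they close: fully open they stand 13 mm farther back than shut.
Start: joints at [1.039, 0.053, 1.613, -0, 1.476, -0.119], TCP at [0.251, 0.572, 0.248] pointing down, gripper open.
Joint ranges: [-3.01, 3.01], [-1.01, 2.22], [0.06, 2.58], [-1.02, 4.17], [0.09, 2.62], [-3.14, 3.14]. Speed limits (rad/s): [2.57, 2.57, 3.14, 3.14, 3.14, 3.14].

### API

Orientations are given as a 3x3 rotation matrix whose columns are the frame's x, y, z axes.
In Python, from cell import arm gives the robot as it stands.
- The arm moves only by the tool send_rows, never from a script. Its arguments are lists of equal length, an entry for each row: "fingers": the finger opening in mm, from 0 to 85.4; "delta_pos": the shift along the tool's x, y, z in mm, a list of three; "rotation": the turn, a rotation vector about the tool's x, y, z in rad, a list of three. A call has 1 to 8 rows; each row is the pose to reach, as a shift and turn from the pose measured when the call began, along the tool's axes at that moment; what a row does not reach only later rows make up. A row lasts 1/10 s, in which the tool goes at most 50 mm and 8.59 degrees, less where a joint would pass 70% of its speed; a pose out of reach is approached as far as the arm can. A call with a gripper value outside its range is refused whole. The fingers move at their own pace and stop on an object; the grip force is fixed at half the most. Time passes only in rows, so rows that repeat a pose let the fingers close. It gives the time, the measured TCP pose, the force and the opening at its end, in the units of the state.
- arm.get_state(): the state, without advancing time (a new reading comes with each control period).
- arm.snapshot(name): name is "scene" or "top"; returns a dict with "pixels" (420x560x3 uint8, red, green, blue), "depth" (420x560 float32, m along the optical axis (not along the pixel's ray), 0 where there is no reading), "mtx" (3x3 intrinsics, pixels), "T" (4x4, takes a point from camera to world coordinates). Camera axes: x right, y down, z forward; pixel columns grow to the right and rows downward; lengths in m; the calibration is good to about 2 mm. A picture is of the moment at which its call begins.
- arm.finish_job(): hands the job in, once; it reports no verdict.
The state is a dict: "clock": time; "joints": joint angles; "qvel": joint speeds; "joint_torque": joint torques, N m; "position": TCP position; "orientation": TCP orientation; "ft_force": force on the tool from outside, world axes, zero at the start; "torque": the same for the moment, N m; "gripper_width": finger opening in m.
Only numpy, scipy, OpenCV 4.12 (cv2) and the standard library are available. Lean on these libraries where they do the work, as an engineer would, in place of code of your own. Each camera call takes 0.05 s, during which the arm holds its last target.

## Working session

There is one attempt and no reset: what is moved stays moved. The work goes in short steps, Python scripts to look and compute and a tool call to move; the robot and the scene stay as the last step left them, time stands still between calls to the robot, and variables do not carry over. Pictures are saved under pics/ and viewed, and the job is handed in when it is done.

Besides the shell and the picture viewer there is one more tool, called in YAML: its name, and indented under it one key for each argument. send_rows: Moves the arm, as the interface text tells. Its arguments: {"type":"object","properties":{"fingers":{"type":"array"},"delta_pos":{"type":"array"},"rotation":{"type":"array"}},"required":["fingers","delta_pos","rotation"]}

```bash
ls -la; mkdir -p pics; python3 - <<'E'
from cell import arm
import cv2,numpy as np
s=arm.get_state()
for k,v in s.items(): print(k,np.round(v,4).tolist())
for n in("scene","top"):
    d=arm.snapshot(n); cv2.imwrite(f"pics/{n}0.png",d["pixels"][:,:,::-1]); np.savez(f"{n}0.npz",**d)
    print(n,d["mtx"].round(2).tolist(),d["T"].round(4).tolist())
E
```

```text
total 12
drwxr-xr-x  3 agent agent 4096 Dec  5 22:47 .
drwxr-xr-x 23 root  root  4096 Dec  5 22:47 ..
drwxr-xr-x  2 agent agent 4096 Dec  5 22:47 pics
clock 0.0
joints [1.039, 0.0533, 1.6143, -0.0, 1.476, -0.119]
qvel [0.0005, 0.0005, -0.001, -0.0012, 0.0011, -0.0007]
joint_torque [0.0018, -39.3686, -37.0176, 0.0002, 0.0071, -0.0]
position [0.2504, 0.572, 0.2471]
orientation [[-0.001, 0.4012, 0.916], [-0.0017, 0.916, -0.4012], [-1.0, -0.002, -0.0002]]
ft_force [0.5821, -0.3275, 0.6066]
torque [-0.0195, -0.0004, -0.0449]
gripper_width 0.0854
scene [[478.56, 0.0, 279.63], [0.0, 478.56, 204.98], [0.0, 0.0, 1.0]] [[0.5345, -0.3507, 0.769, -0.3758], [-0.8449, -0.2426, 0.4767, -0.5838], [0.0194, -0.9045, -0.426, 0.6012], [0.0, 0.0, 0.0, 1.0]]
top [[486.59, 0.0, 275.27], [0.0, 486.59, 212.31], [0.0, 0.0, 1.0]] [[-0.0151, -0.9968, 0.0779, 0.4223], [-0.9999, 0.0148, -0.0046, 0.0065], [0.0035, -0.078, -0.9969, 1.6751], [0.0, 0.0, 0.0, 1.0]]
```

View pics/scene0.png

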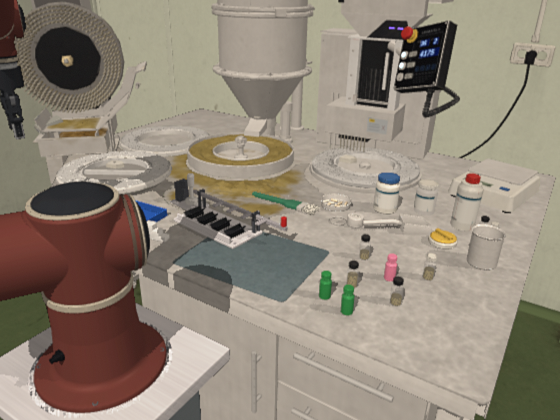

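View pics/top0.png

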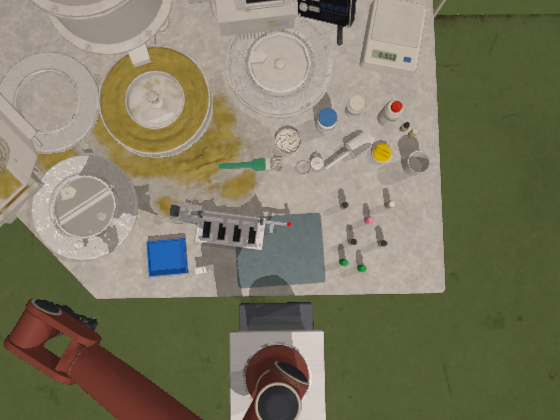

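```bash
python3 - <<'E'
import cv2,numpy as np
a=cv2.imread("pics/top0.png");b=cv2.imread("pics/scene0.png")
cv2.imwrite("pics/t_c.png",cv2.resize(a[190:290,140:300],None,fx=5,fy=5,interpolation=cv2.INTER_CUBIC))
cv2.imwrite("pics/s_c.png",cv2.resize(b[160:260,130:300],None,fx=4.6,fy=4.6,interpolation=cv2.INTER_CUBIC))
cv2.imwrite("pics/t_v.png",cv2.resize(a[110:280,320:440],None,fx=3.5,fy=3.5,interpolation=cv2.INTER_CUBIC))
E
```

```text
(no output)
```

View pics/t_c.png

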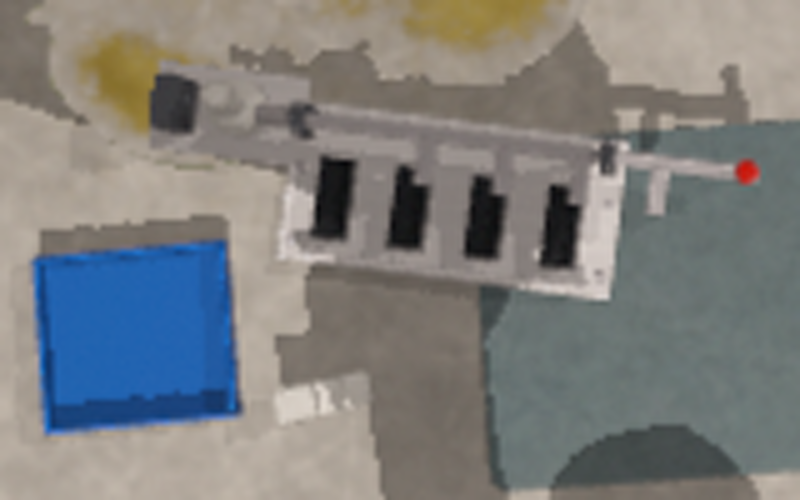

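View pics/s_c.png

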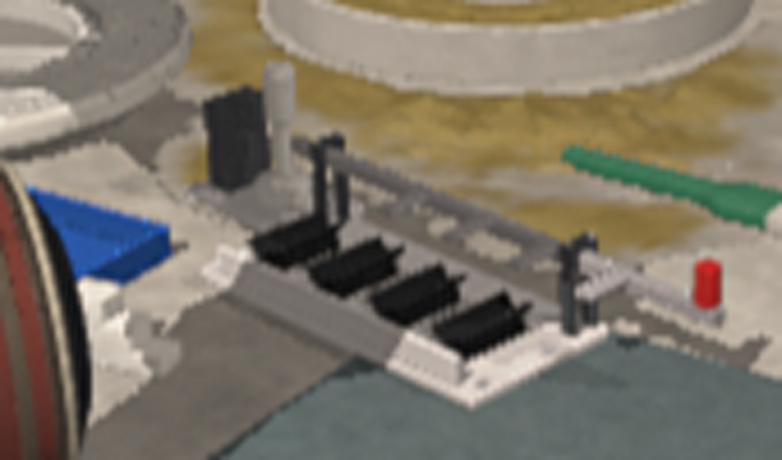

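View pics/t_v.png

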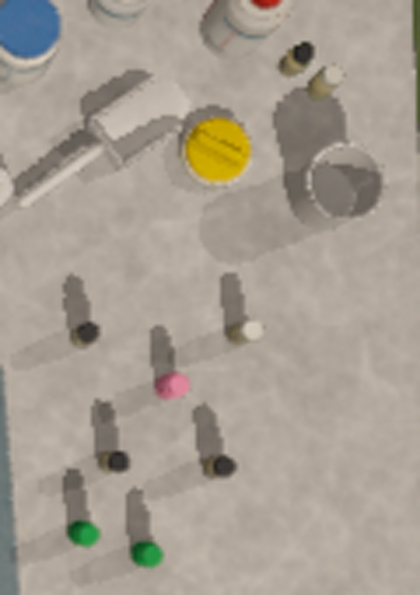

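```bash
cat > h.py <<'E'
import numpy as np,cv2
def load(n): return dict(np.load(n))
def ray(d,u,v):
    K,T=d["mtx"],d["T"]; r=T[:3,:3]@np.array([(u-K[0,2])/K[0,0],(v-K[1,2])/K[1,1],1.]); return T[:3,3],r
def onz(d,u,v,z):
    o,r=ray(d,u,v); return o+r*(z-o[2])/r[2]
def proj(d,P):
    K,T=d["mtx"],d["T"]; p=T[:3,:3].T@(np.asarray(P)-T[:3,3]); return (K@p/p[2])[:2]
def tri(d1,p1,d2,p2):
    o1,r1=ray(d1,*p1);o2,r2=ray(d2,*p2);r1/=np.linalg.norm(r1);r2/=np.linalg.norm(r2)
    s=np.linalg.lstsq(np.c_[r1,-r2],o2-o1,rcond=None)[0]
    a=o1+r1*s[0];b=o2+r2*s[1]; return (a+b)/2,np.linalg.norm(a-b)
def cloud(d):
    K,T=d["mtx"],d["T"]; z=d["depth"]; v,u=np.mgrid[:z.shape[0],:z.shape[1]]
    P=np.stack([(u-K[0,2])/K[0,0]*z,(v-K[1,2])/K[1,1]*z,z],-1)@T[:3,:3].T+T[:3,3]; P[z==0]=np.nan; return P
def blobs(m,amin=5):
    n,l,s,c=cv2.connectedComponentsWithStats(m.astype(np.uint8),connectivity=8)
    return [(c[i],s[i]) for i in range(1,n) if s[i][4]>=amin]
E
python3 - <<'E'
from h import *
t=load("top0.npz");s=load("scene0.npz")
for n,d,(r0,r1,c0,c1) in(("top",t,(120,280,140,440)),("scene",s,(160,330,130,520))):
    hsv=cv2.cvtColor(d["pixels"],cv2.COLOR_RGB2HSV).astype(int); H,S,V=hsv[...,0],hsv[...,1],hsv[...,2]
    box=np.zeros(H.shape,bool); box[r0:r1,c0:c1]=1
    for nm,m,z in(("red",((H<8)|(H>172))&(S>170)&(V>90),.069),("black",(V<45),.03),("blue",(H>100)&(H<118)&(S>170),.02),("cap",(V<75)&(V>=0),.06)):
        if nm=="cap": continue
        for c,st in blobs(m&box,8): print(n,nm,c.round(1),st.tolist(),onz(d,*c,z).round(4)[:2])
P=cloud(t); print("bench z",np.nanmedian(P[240:280,200:230,2]), np.nanstd(P[240:280,200:230,2]))
P=cloud(s); print(P[280:285,420:425,2].round(4))
E
```

```text
top red [288.8 223.8] [287, 222, 4, 4, 11] [ 0.509  -0.0452]
top black [206.1 229.1] [203, 222, 7, 15, 90] [0.4975 0.2335]
top black [220.9 231.9] [218, 224, 7, 15, 81] [0.4874 0.1834]
top black [236.2 233.8] [233, 226, 7, 15, 82] [0.4801 0.132 ]
top black [251.3 235.4] [248, 227, 8, 16, 79] [0.4738 0.0809]
top blue [166.5 256.7] [147, 239, 40, 37, 1306] [0.4063 0.3691]
scene red [472.5 178.3] [466, 174, 14, 10, 110] [ 1.0771 -0.3673]
scene red [283.3 221.5] [281, 217, 5, 10, 41] [ 0.5105 -0.046 ]
scene black [179.6 189.6] [175, 181, 10, 20, 128] [0.5767 0.3581]
scene black [200.6 214.1] [185, 192, 32, 33, 291] [0.4867 0.1987]
scene black [203.9 202.1] [203, 199, 2, 8, 9] [0.5498 0.2412]
scene black [144.9 228.8] [139, 207, 10, 47, 125] [0.3448 0.2583]
scene black [252.8 216.8] [252, 214, 2, 7, 8] [0.5526 0.075 ]
scene black [484.9 218.9] [482, 217, 7, 5, 30] [ 0.8952 -0.4459]
scene black [220.1 224.1] [211, 218, 19, 13, 140] [0.4706 0.1195]
scene black [234.2 230.5] [225, 224, 19, 14, 144] [0.4636 0.0688]
scene black [365.2 238.5] [362, 236, 8, 5, 26] [ 0.6119 -0.221 ]
scene black [353.3 265.3] [350, 262, 8, 7, 34] [ 0.4827 -0.2477]
scene black [397.8 282.1] [394, 279, 9, 6, 36] [ 0.475 -0.353]
scene blue [152.2 211.6] [137, 202, 30, 19, 308] [0.4388 0.3312]
bench z 0.0007902574663481987 0.009147466744307588
[[ 0.0016  0.0009  0.0021  0.003   0.0021]
 [ 0.0039  0.003   0.0022  0.0017  0.0014]
 [ 0.0016  0.0028  0.0011  0.0026  0.0005]
 [ 0.0008  0.0028  0.0024  0.0014  0.0021]
 [ 0.0027 -0.0003  0.0013  0.0023  0.003 ]]
```

```bash
cat > ov.py <<'E'
from h import *
import sys
def feats():
    L=[]
    for i in range(4):
        y=-78+52*i
        L+= [("tr",[(-28,y-10,30),(28,y-10,30)]),("tr",[(-28,y+10,30),(28,y+10,30)]),("tr",[(-28,y,20),(28,y,20)])]
    L+=[("deck",[(-45,-115,8),(65,-115,8),(65,108,8)]),("deck",[(65,115,8),(81,115,8),(81,213,8),(19,213,8),(19,115,8),(-45,115,8),(-45,-115,8)])]
    L+=[("bar",[(50,-104,57),(50,104,57)])]
    return L
def draw(d,x,y,yaw,box,f,fn):
    c,s=np.cos(yaw),np.sin(yaw); R=np.array([[c,-s,0],[s,c,0],[0,0,1]])
    r0,r1,c0,c1=box
    im=cv2.resize(d["pixels"][r0:r1,c0:c1,::-1],None,fx=f,fy=f,interpolation=cv2.INTER_CUBIC)
    for n,pl in feats():
        q=[(proj(d,R@np.array(p)/1000+[x,y,0])-[c0-.5,r0-.5])*f for p in pl]
        cv2.polylines(im,[np.array(q).astype(np.int32)],False,(0,255,0) if n!="bar" else (255,0,255),1)
    cv2.imwrite(fn,im)
if __name__=="__main__":
    t=load("top0.npz");s=load("scene0.npz")
    x,y,w=map(float,sys.argv[1:4]); k=sys.argv[4]
    draw(t,x,y,w,(200,255,165,295),6,f"pics/ovt{k}.png")
    draw(s,x,y,w,(170,260,150,300),5.2,f"pics/ovs{k}.png")
E
python3 ov.py 0.4902 0.1565 -0.154 a
```

```text
(no output)
```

View pics/ovta.png

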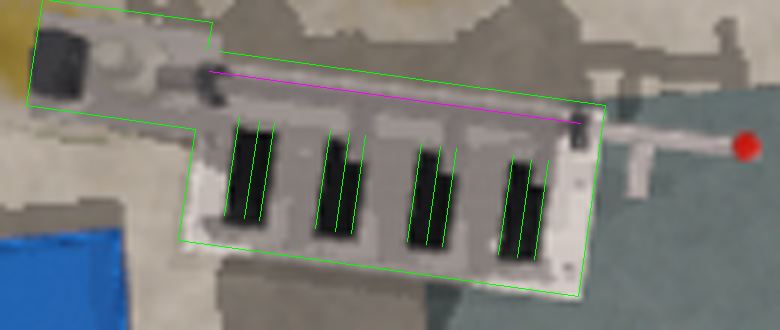

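View pics/ovsa.png

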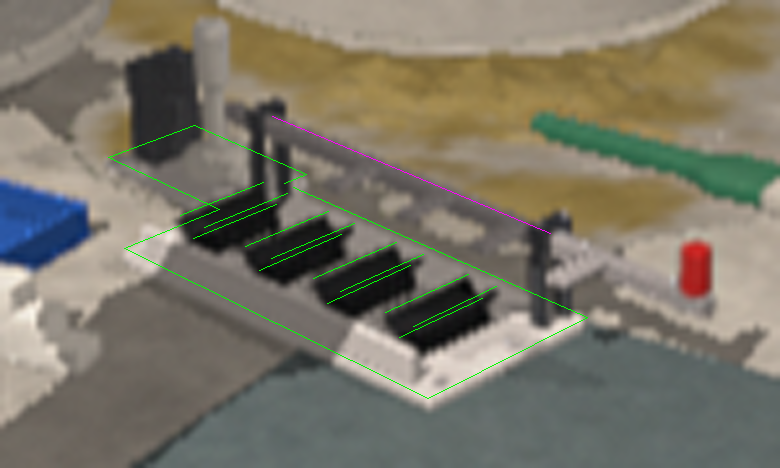

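```bash
cat > fit.py <<'E'
from h import *
from scipy.optimize import least_squares
t=load("top0.npz");s=load("scene0.npz")
T6=lambda a,b:(a/6+165-.5,b/6+200-.5)
S5=lambda a,b:(a/5.2+150-.5,b/5.2+170-.5)
C=[]
for (a,b),i in zip([(227,222),(316,235),(408,248),(500,258)],[3,2,1,0]): C.append((t,T6(a,b),(-28,-78+52*i+10,30)))
for (a,b),i in zip([(242,128),(330,135),(423,147),(513,160)],[3,2,1,0]): C.append((t,T6(a,b),(28,-78+52*i+10,30)))
C+=[(t,T6(578,298),(-45,-115,8)),(t,T6(182,243),(-45,115,8)),(t,T6(580,128),(50,-104,65)),(t,T6(211,85),(50,104,65))]
C+=[(s,S5(430,407),(-45,-115,8)),(s,S5(127,258),(-45,115,8)),(s,S5(560,215),(50,-104,65)),(s,S5(270,103),(50,104,65))]
w={id(t):3.4,id(s):1.9}
def res(p,full=False):
    x,y,a=p[:3];c,q=np.cos(a),np.sin(a);R=np.array([[c,-q,0],[q,c,0],[0,0,1]])
    r=[(proj(d,R@np.array(X)/1000+[x,y,0])-u)*w[id(d)] for d,u,X in C]
    return np.array(r) if full else np.ravel(r)
f=least_squares(res,[.49,.1565,-.13],loss="soft_l1",f_scale=2)
print(f.x.round(4)); print(np.c_[res(f.x,True).round(1)].tolist())
E
python3 fit.py; python3 ov.py $(python3 fit.py|head -1|tr -d '[]') b
```

```text
[ 0.4873  0.1556 -0.1458]
[[-0.4, 0.2], [1.0, -0.3], [0.8, -0.9], [0.6, 0.3], [-0.9, -2.3], [1.0, 0.5], [0.0, 0.5], [0.8, -0.0], [1.6, 0.9], [-0.7, 2.2], [0.8, -1.2], [-1.5, -4.7], [-0.7, -2.1], [-2.2, -2.4], [-3.9, 2.0], [-0.7, 0.7]]
```

View pics/ovtb.png

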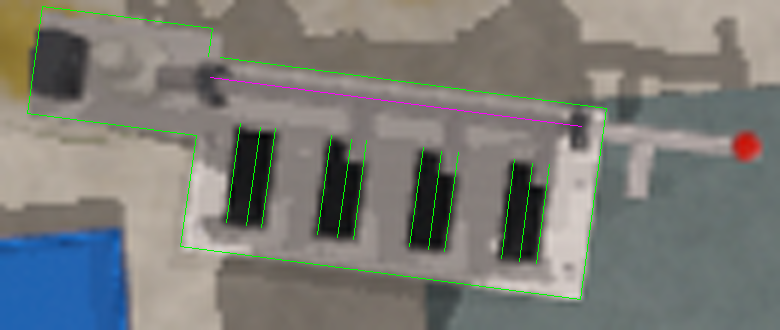

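View pics/ovsb.png

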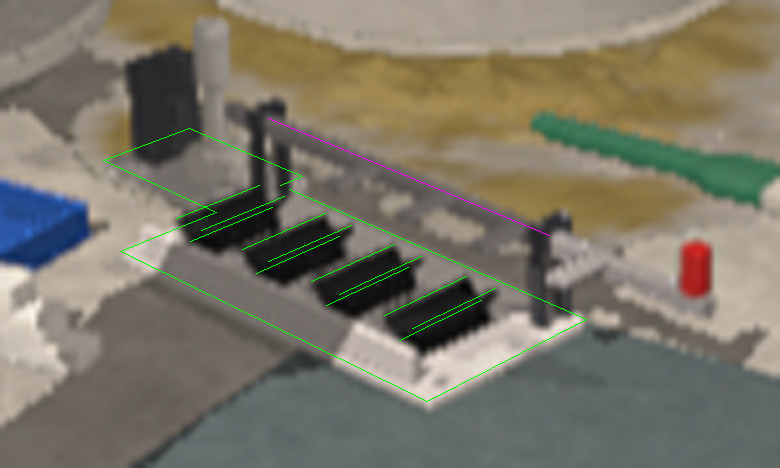

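```bash
python3 - <<'E'
from h import *
t=load("top0.npz");s=load("scene0.npz")
a=t["pixels"];b=s["pixels"]
im=cv2.resize(b[225:310,335:450,::-1],None,fx=6.5,fy=6.5,interpolation=cv2.INTER_CUBIC); cv2.imwrite("pics/sv.png",im)
im=cv2.resize(a[195:255,330:400,::-1],None,fx=10,fy=10,interpolation=cv2.INTER_CUBIC); cv2.imwrite("pics/tv.png",im)
g=a.astype(int).sum(2)
for u,v in((344,205),(353,241),(383,243)):
    w=np.clip(190-g[v-4:v+5,u-4:u+5],0,None); vv,uu=np.mgrid[v-4:v+5,u-4:u+5]
    c=((w*uu).sum()/w.sum(),(w*vv).sum()/w.sum()); print("top",np.round(c,1),onz(t,*c,.06)[:2].round(4))
E
```

```text
top [343.9 204.1] [ 0.5725 -0.2303]
top [352.7 241.1] [ 0.449  -0.2564]
top [382.3 242.5] [ 0.4428 -0.3545]
```

View pics/sv.png

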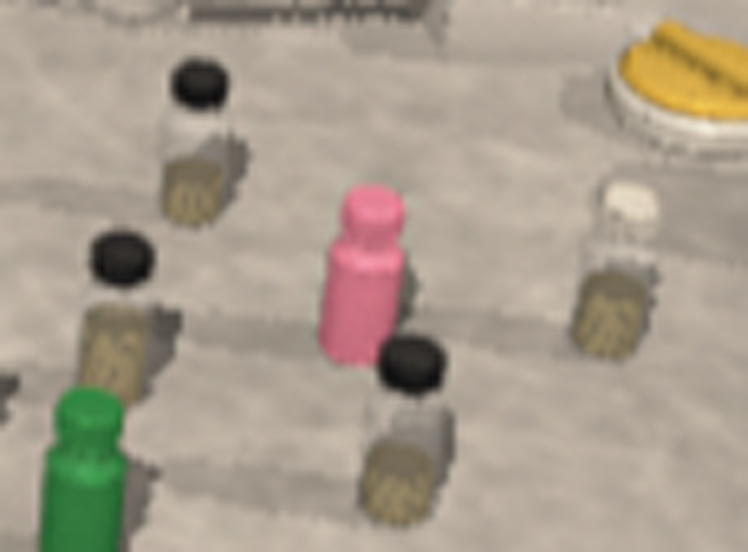

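View pics/tv.png

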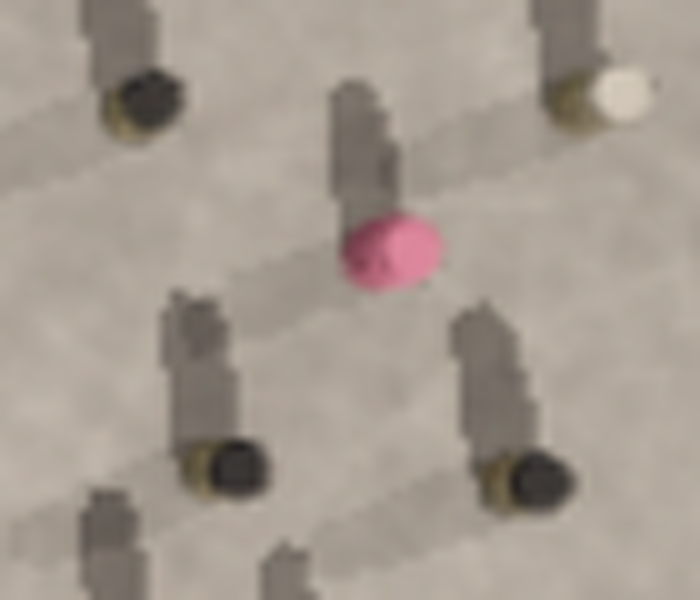

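```bash
python3 - <<'E'
from h import *
t=load("top0.npz");s=load("scene0.npz")
for n,a,b in(("b1",(344.7,204.3),(365.3,237.1)),("b2",(353.5,241.3),(353.3,264.2)),("b3",(383.6,242.7),(397.7,280.2)),("w",(391.9,203.9),(431.4,255.7)),("pink",(370.6,219.2),None)):
    print(n,onz(t,*a,.06)[:2].round(4), onz(s,*b,.055)[:2].round(4) if b else "")
# tray corners
for z,c in((.022,(None)),): pass
hsv=cv2.cvtColor(t["pixels"],cv2.COLOR_RGB2HSV); m=cv2.inRange(hsv,(100,150,60),(120,255,255)); m[:,:140]=0;m[:,200:]=0;m[:230]=0
cs,_=cv2.findContours(m,0,1);c=max(cs,key=cv2.contourArea); r=cv2.minAreaRect(c);print(r)
for p in cv2.boxPoints(r): print(onz(t,*p,.022)[:2].round(4))
print(onz(t,*r[0],.022))
# tamper grip top z=.096
print("tamper",onz(t,222/5+140-.5,100/5+190-.5,.094), onz(s,282/4.6+130-.5,70/4.6+160-.5,.094))
E
```

```text
b1 [ 0.5719 -0.233 ] [ 0.575  -0.2344]
b2 [ 0.4483 -0.2589] [ 0.4491 -0.2605]
b3 [ 0.4421 -0.3586] [ 0.4442 -0.3607]
w [ 0.5709 -0.3905] [ 0.5788 -0.39  ]
pink [ 0.5208 -0.3179] 
((166.52867126464844, 256.8155822753906), (34.49411392211914, 38.5682258605957), 84.80557250976562)
[0.4592 0.4391]
[0.4691 0.3091]
[0.3531 0.2986]
[0.3434 0.428 ]
[0.40605286 0.3686977  0.022     ]
tamper [0.55947705 0.29671762 0.094     ] [0.56665582 0.29999189 0.094     ]
```

```bash
cat > mv.py <<'E'
from h import *
from cell import arm
from scipy.spatial.transform import Rotation as Ro
O=np.array([.4873,.1556,0]);YAW=-.145
ex=np.array([np.cos(YAW),np.sin(YAW),0]);ey=np.array([-np.sin(YAW),np.cos(YAW),0]);ez=np.array([0,0,1.])
def W(x,y,z): return O+(ex*x+ey*y+ez*z)/1000
def toC(p): d=np.asarray(p)-O; return np.array([d@ex,d@ey,d[2]])*1000
def Rt(h,tilt,ysign=1):
    """tool x = sin(tilt)*h - cos(tilt)*z ; tool y = ysign*left of h"""
    hv=np.array([np.cos(h),np.sin(h),0]); x=np.sin(tilt)*hv-np.cos(tilt)*ez; y=ysign*np.cross(ez,hv); return np.c_[x,y,np.cross(x,y)]
def go(P,R):
    s=arm.get_state(); R0=np.array(s["orientation"]);p0=np.array(s["position"])
    d=R0.T@(np.asarray(P)-p0)*1000; r=Ro.from_matrix(R0.T@R).as_rotvec()
    print("delta",d.round(1).tolist(),"rot",r.round(3).tolist(),"|d|",np.linalg.norm(d).round(),"deg",np.degrees(np.linalg.norm(r)).round(1))
def st():
    s=arm.get_state(); R=np.array(s["orientation"])
    print("t",round(s["clock"],2),"pos",np.round(s["position"],4).tolist(),"C",toC(s["position"]).round(1).tolist(),"tx",R[:,0].round(3).tolist(),"ty",R[:,1].round(3).tolist(),"F",np.round(s["ft_force"],1).tolist(),"w",round(s["gripper_width"]*1000,1)); print("j",np.round(s["joints"],3).tolist())
def snap(n,name):
    d=arm.snapshot(n); np.savez(name+".npz",**d); return d
def crop(d,box,f,fn):
    r0,r1,c0,c1=box; cv2.imwrite(fn,cv2.resize(d["pixels"][r0:r1,c0:c1,::-1],None,fx=f,fy=f,interpolation=cv2.INTER_CUBIC))
E
python3 - <<'E'
from mv import *
st(); k=np.array([.5097,-.0455]); print(toC([*k,0]))
go([*k,.13],Rt(YAW,0))
E
```

```text
t 0.1 pos [0.2504, 0.5721, 0.2472] C [-294.5, 377.9, 247.2] tx [-0.001, -0.002, -1.0] ty [0.401, 0.916, -0.002] F [0.2, 0.4, -0.1] w 85.4
j [1.039, 0.053, 1.614, -0.0, 1.476, -0.119]
[  51.22235991 -195.75300725    0.        ]
delta [117.9, -461.5, 485.2] rot [-0.268, -0.0, 0.002] |d| 680.0 deg 15.3
```

send_rows:
  fingers: [30, 30, 30, 30, 30, 30, 30, 30]
  delta_pos:
    - [0, -461, 485]
    - [0, -461, 485]
    - [0, -461, 485]
    - [0, -461, 485]
    - [0, -461, 485]
    - [0, -461, 485]
    - [0, -461, 485]
    - [0, -461, 485]
  rotation:
    - [-0.268, 0, 0]
    - [-0.268, 0, 0]
    - [-0.268, 0, 0]
    - [-0.268, 0, 0]
    - [-0.268, 0, 0]
    - [-0.268, 0, 0]
    - [-0.268, 0, 0]
    - [-0.268, 0, 0]

```text
clock: 0.9
position: [0.4056, 0.2017, 0.2477]
orientation: [[-0.001, 0.144, 0.99], [-0.002, 0.99, -0.144], [-1.0, -0.002, -0.001]]
ft_force: [1.0, 0.3, -0.6]
gripper_width: 0.0299
```

```bash
python3 - <<'E'
from mv import *
st(); go([.5097,-.0455,.13],Rt(YAW,0))
E
```

```text
t 0.9 pos [0.4056, 0.2017, 0.2477] C [-87.5, 33.8, 247.7] tx [-0.001, -0.002, -1.0] ty [0.144, 0.99, -0.002] F [1.0, 0.3, -0.6] w 29.9
j [0.298, -0.378, 1.996, -0.001, 1.526, -1.129]
delta [118.0, -229.5, 138.7] rot [0.001, -0.001, 0.002] |d| 293.0 deg 0.1
```

send_rows:
  fingers: [30, 30, 30, 30, 30, 30, 30, 30]
  delta_pos:
    - [118, -229, 139]
    - [118, -229, 139]
    - [118, -229, 139]
    - [118, -229, 139]
    - [118, -229, 139]
    - [118, -229, 139]
    - [118, -229, 139]
    - [118, -229, 139]
  rotation:
    - [0, 0, 0]
    - [0, 0, 0]
    - [0, 0, 0]
    - [0, 0, 0]
    - [0, 0, 0]
    - [0, 0, 0]
    - [0, 0, 0]
    - [0, 0, 0]

```text
clock: 1.7
position: [0.5094, -0.0456, 0.1289]
orientation: [[-0.003, 0.146, 0.989], [-0.001, 0.989, -0.146], [-1.0, -0.001, -0.003]]
ft_force: [0.7, 1.0, -0.1]
gripper_width: 0.0299
```

```bash
python3 - <<'E'
from mv import *
st(); go([.5092,-.0455,.078],Rt(YAW,0))
d=snap("scene","s1"); crop(d,(170,260,220,340),6,"pics/s1.png")
E
```

```text
t 1.7 pos [0.5094, -0.0456, 0.1289] C [51.0, -195.9, 128.9] tx [-0.003, -0.001, -1.0] ty [0.146, 0.989, -0.001] F [0.7, 1.0, -0.1] w 29.9
j [-0.234, -0.113, 1.981, -0.001, 1.276, -1.658]
delta [50.9, 0.1, -0.1] rot [-0.001, -0.003, 0.001] |d| 51.0 deg 0.2
```

View pics/s1.png

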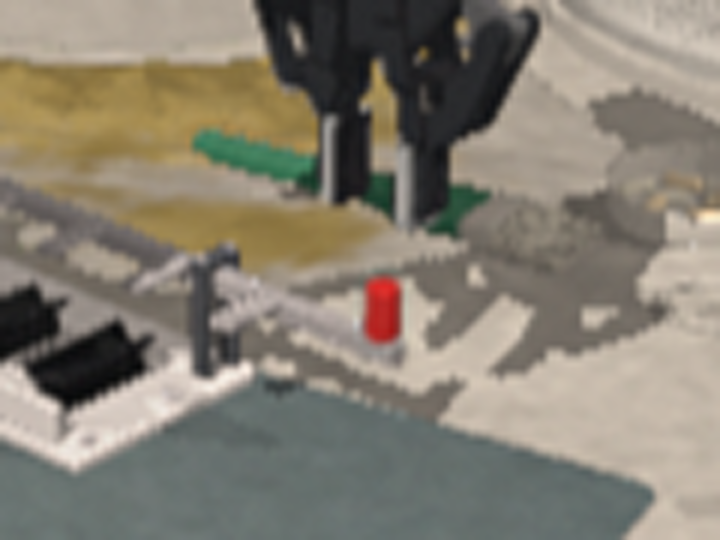

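send_rows:
  fingers: [30, 30, 30]
  delta_pos:
    - [30, 0, 0]
    - [51, 0, 0]
    - [51, 0, 0]
  rotation:
    - [0, 0, 0]
    - [0, 0, 0]
    - [0, 0, 0]

```text
clock: 2.05
position: [0.5072, -0.043, 0.0763]
orientation: [[-0.007, 0.142, 0.99], [0.0, 0.99, -0.142], [-1.0, -0.001, -0.007]]
ft_force: [-0.1, 0.3, -0.0]
gripper_width: 0.0299
```

send_rows:
  fingers: [30, 30, 30, 30, 30]
  delta_pos:
    - [0, -6, 0]
    - [0, -10, 0]
    - [0, -14, 0]
    - [0, -18, 0]
    - [0, -18, 0]
  rotation:
    - [0, 0, 0]
    - [0, 0, 0]
    - [0, 0, 0]
    - [0, 0, 0]
    - [0, 0, 0]

```text
clock: 2.55
position: [0.5054, -0.0614, 0.0774]
orientation: [[-0.005, 0.143, 0.99], [0.0, 0.99, -0.143], [-1.0, -0.001, -0.005]]
ft_force: [0.0, 2.5, 0.6]
gripper_width: 0.0301
```

```bash
python3 - <<'E'
from mv import *
st()
d=snap("scene","s2"); crop(d,(170,260,220,340),6,"pics/s2.png")
E
```

```text
t 2.55 pos [0.5054, -0.0614, 0.0774] C [49.2, -212.1, 77.4] tx [-0.005, 0.0, -1.0] ty [0.143, 0.99, -0.001] F [0.0, 2.5, 0.6] w 30.1
j [-0.266, -0.048, 2.016, -0.001, 1.179, -1.693]
```

View pics/s2.png

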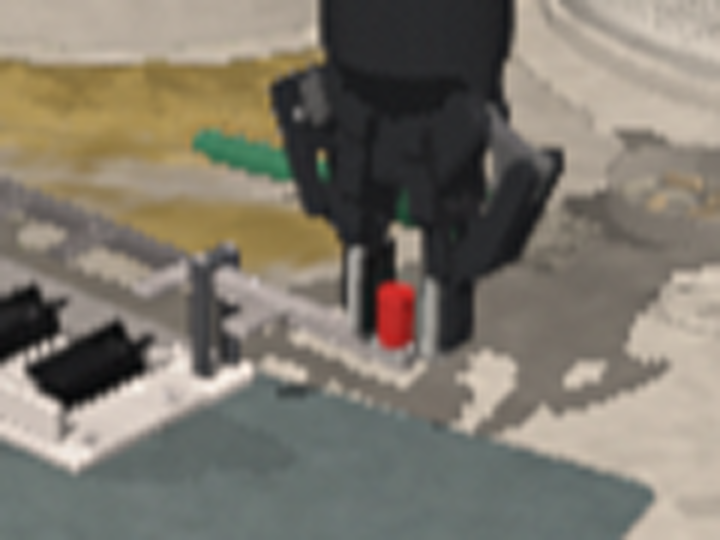

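Fingers straddle the knob (crop ~ (395,315)) and the knob has moved right with about 2.5 N; continue until the stop.

send_rows:
  fingers: [30, 30, 30, 30]
  delta_pos:
    - [0, -3, 0]
    - [0, -6, 0]
    - [0, -7, 0]
    - [0, -7, 0]
  rotation:
    - [0, 0, 0]
    - [0, 0, 0]
    - [0, 0, 0]
    - [0, 0, 0]

```text
clock: 3.0
position: [0.5043, -0.0685, 0.0771]
orientation: [[-0.005, 0.143, 0.99], [-0.0, 0.99, -0.143], [-1.0, -0.001, -0.005]]
ft_force: [0.1, 1.7, 0.6]
gripper_width: 0.0299
```

send_rows:
  fingers: [30, 30, 30, 30]
  delta_pos:
    - [0, -2, 0]
    - [0, -4, 0]
    - [0, -5, 0]
    - [0, -5, 0]
  rotation:
    - [0, 0, 0]
    - [0, 0, 0]
    - [0, 0, 0]
    - [0, 0, 0]

```text
clock: 3.4
position: [0.5038, -0.0714, 0.0771]
orientation: [[-0.004, 0.144, 0.99], [0.005, 0.99, -0.144], [-1.0, 0.004, -0.005]]
ft_force: [2.6, 10.9, 1.2]
gripper_width: 0.0301
```

send_rows:
  fingers: [30, 30, 30, 30, 30, 30]
  delta_pos:
    - [0, 5, 0]
    - [0, 9, 0]
    - [-50, 9, 0]
    - [-100, 9, 0]
    - [-130, 9, 0]
    - [-130, 9, 0]
  rotation:
    - [0, 0, 0]
    - [0, 0, 0]
    - [0, 0, 0]
    - [0, 0, 0]
    - [0, 0, 0]
    - [0, 0, 0]

```text
clock: 4.0
position: [0.5087, -0.0644, 0.2136]
orientation: [[0.006, 0.144, 0.99], [0.001, 0.99, -0.144], [-1.0, 0.002, 0.006]]
ft_force: [1.3, -0.3, 0.3]
gripper_width: 0.0299
```

```bash
python3 - <<'E'
from mv import *
st()
d=snap("scene","s3"); crop(d,(160,260,140,300),5,"pics/s3.png")
t=snap("top","t3"); crop(t,(195,255,165,305),5.7,"pics/t3.png")
E
```

```text
t 4.0 pos [0.5087, -0.0644, 0.2136] C [53.0, -214.6, 213.6] tx [0.006, 0.001, -1.0] ty [0.144, 0.99, 0.002] F [1.3, -0.3, 0.3] w 29.9
j [-0.272, -0.2, 1.911, 0.002, 1.425, -1.699]
```

View pics/s3.png

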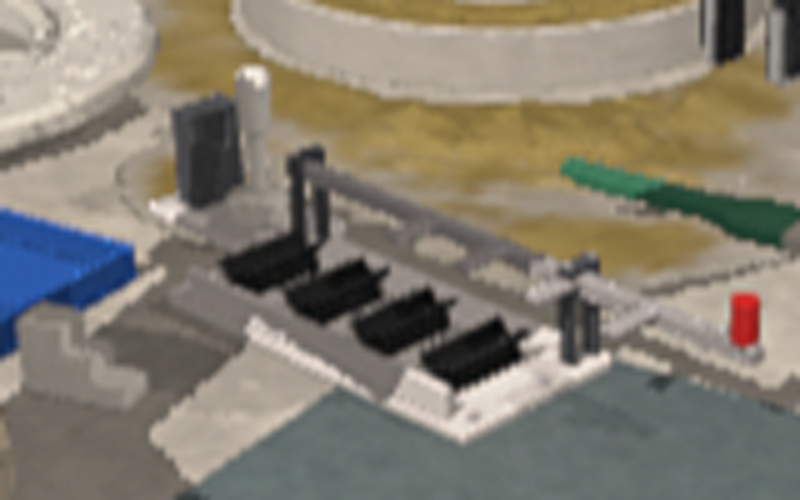

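View pics/t3.png

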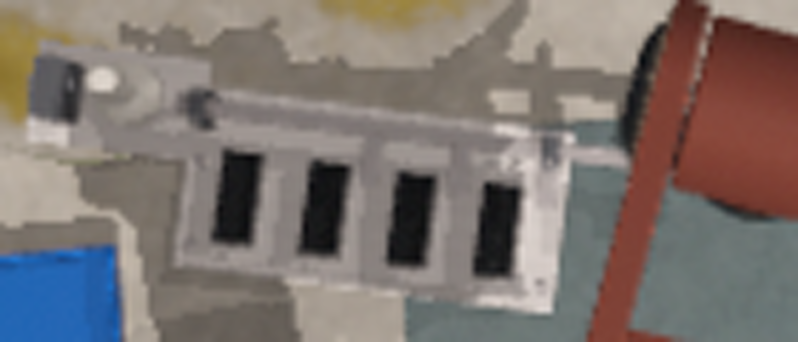

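```bash
python3 - <<'E'
from mv import *
t=load("t3.npz");s=load("s3.npz")
a=(102/5.7+165-.5,78/5.7+195-.5);b=(252/5+140-.5,72/5+160-.5)
f=(135/5.7+165-.5,92/5.7+195-.5)
for n,p in(("grip t",onz(t,*a,.096)),("foot t",onz(t,*f,.023)),("grip s",onz(s,*b,.096)),("tri",tri(t,a,s,b)[0])): print(n,p.round(4),toC(p).round(1))
hsv=cv2.cvtColor(s["pixels"],cv2.COLOR_RGB2HSV).astype(int);m=((hsv[...,0]<8)|(hsv[...,0]>172))&(hsv[...,1]>170)&(hsv[...,2]>90); m[:200]=0;m[:,:250]=0;m[:,320:]=0
for c,_ in blobs(m,8): print(c,toC(onz(s,*c,.069)).round(1))
E
```

```text
grip t [0.5637 0.3012 0.096 ] [ 54.5 155.2  96. ]
foot t [0.5615 0.2952 0.023 ] [ 53.3 148.8  23. ]
grip s [0.5662 0.3028 0.096 ] [ 56.8 157.1  96. ]
tri [0.5637 0.3008 0.0973] [ 54.6 154.7  97.3]
[288.58536585 223.24390244] [  53.5 -211.5   69. ]
```

```bash
python3 - <<'E'
from mv import *
go(W(54.5,154,200),Rt(YAW-np.pi/2,0))
E
```

```text
delta [8.9, 368.1, 4.7] rot [1.571, -0.005, 0.0] |d| 368.0 deg 90.0
```

send_rows:
  fingers: [50, 50, 50, 50, 50, 50, 50, 50]
  delta_pos:
    - [9, 368, 5]
    - [9, 368, 5]
    - [9, 368, 5]
    - [9, 368, 5]
    - [9, 368, 5]
    - [9, 368, 5]
    - [9, 368, 5]
    - [9, 368, 5]
  rotation:
    - [1.571, 0, 0]
    - [1.571, 0, 0]
    - [1.571, 0, 0]
    - [1.571, 0, 0]
    - [1.571, 0, 0]
    - [1.571, 0, 0]
    - [1.571, 0, 0]
    - [1.571, 0, 0]

```text
clock: 4.9
position: [0.5625, 0.3013, 0.1965]
orientation: [[-0.007, 0.953, 0.302], [0.002, 0.302, -0.953], [-1.0, -0.007, -0.004]]
ft_force: [0.7, -0.8, 0.2]
gripper_width: 0.05
```

```bash
python3 - <<'E'
from mv import *
st();go(W(54.5,154,140),Rt(YAW-np.pi/2,0))
E
```

```text
t 4.9 pos [0.5625, 0.3013, 0.1965] C [53.3, 155.0, 196.5] tx [-0.007, 0.002, -1.0] ty [0.953, 0.302, -0.007] F [0.7, -0.8, 0.2] w 50.0
j [0.373, 0.122, 1.627, 0.004, 1.399, 0.066]
delta [56.5, 1.0, 1.7] rot [0.452, -0.002, 0.007] |d| 57.0 deg 25.9
```

send_rows:
  fingers: [50, 50, 50, 50]
  delta_pos:
    - [30, 1, 2]
    - [56, 1, 2]
    - [56, 1, 2]
    - [56, 1, 2]
  rotation:
    - [0.452, 0, 0.007]
    - [0.452, 0, 0.007]
    - [0.452, 0, 0.007]
    - [0.452, 0, 0.007]

```text
clock: 5.3
position: [0.5614, 0.2989, 0.1359]
orientation: [[-0.007, 0.989, -0.144], [-0.001, -0.144, -0.99], [-1.0, -0.007, 0.002]]
ft_force: [-0.2, 0.0, 0.8]
gripper_width: 0.0495
```

```bash
python3 - <<'E'
from mv import *
st();go(W(54.5,154,80),Rt(YAW-np.pi/2,0))
d=snap("scene","s4"); crop(d,(140,230,150,260),6,"pics/s4.png")
E
```

```text
t 5.3 pos [0.5614, 0.2989, 0.1359] C [52.6, 152.5, 135.9] tx [-0.007, -0.001, -1.0] ty [0.989, -0.144, -0.007] F [-0.2, 0.0, 0.8] w 49.5
j [0.372, 0.173, 1.676, 0.002, 1.299, 0.516]
delta [55.9, 2.3, -1.6] rot [0.0, 0.002, 0.007] |d| 56.0 deg 0.4
```

View pics/s4.png

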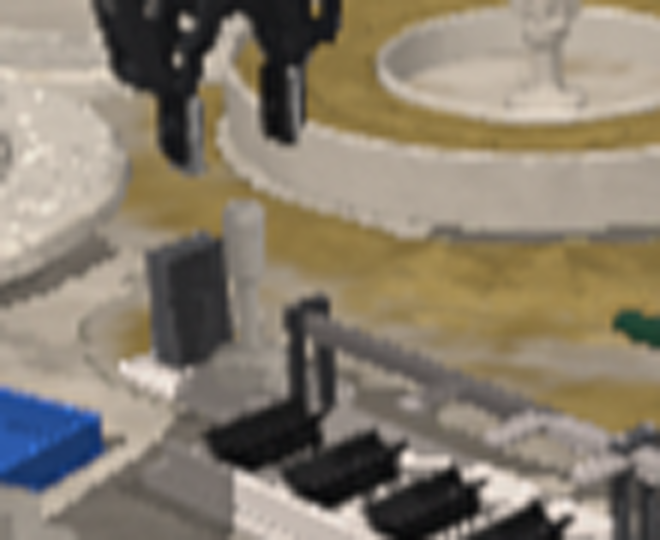

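```bash
python3 - <<'E'
from mv import *
s=load("s4.npz")
for P in ([.5614,.2989,.12],[.5637,.3008,.096],[.5614,.2989,.096]): q=proj(s,P); print(q.round(1),((q-[149.5,139.5])*6).round())
E
```

```text
[189.3 166.8] [239. 164.]
[189.8 174.3] [242. 209.]
[189.8 174.7] [242. 211.]
```

send_rows:
  fingers: [50, 50, 50, 50]
  delta_pos:
    - [25, 2, -2]
    - [45, 2, -2]
    - [56, 2, -2]
    - [56, 2, -2]
  rotation:
    - [0, 0, 0.007]
    - [0, 0, 0.007]
    - [0, 0, 0.007]
    - [0, 0, 0.007]

```text
clock: 5.75
position: [0.5631, 0.3001, 0.0796]
orientation: [[-0.001, 0.99, -0.141], [-0.002, -0.141, -0.99], [-1.0, -0.001, 0.002]]
ft_force: [-0.9, -0.5, -0.0]
gripper_width: 0.0498
```

send_rows:
  fingers: [0, 0, 0, 0, 0, 0]
  delta_pos:
    - [0, 0, 0]
    - [0, 0, 0]
    - [0, 0, 0]
    - [0, 0, 0]
    - [0, 0, 0]
    - [0, 0, 0]
  rotation:
    - [0, 0, 0]
    - [0, 0, 0]
    - [0, 0, 0]
    - [0, 0, 0]
    - [0, 0, 0]
    - [0, 0, 0]

```text
clock: 6.35
position: [0.5638, 0.3005, 0.0811]
orientation: [[0.001, 0.99, -0.141], [-0.001, -0.141, -0.99], [-1.0, 0.001, 0.001]]
ft_force: [-2.6, -0.3, 5.9]
gripper_width: 0.0171
```

```bash
python3 - <<'E'
from mv import *
st()
d=snap("scene","s5"); crop(d,(140,230,150,260),6,"pics/s5.png")
E
```

```text
t 6.35 pos [0.5638, 0.3005, 0.0811] C [54.8, 154.5, 81.1] tx [0.001, -0.001, -1.0] ty [0.99, -0.141, 0.001] F [-2.6, -0.3, 5.9] w 17.1
j [0.374, 0.237, 1.702, -0.002, 1.202, 0.516]
```

View pics/s5.png

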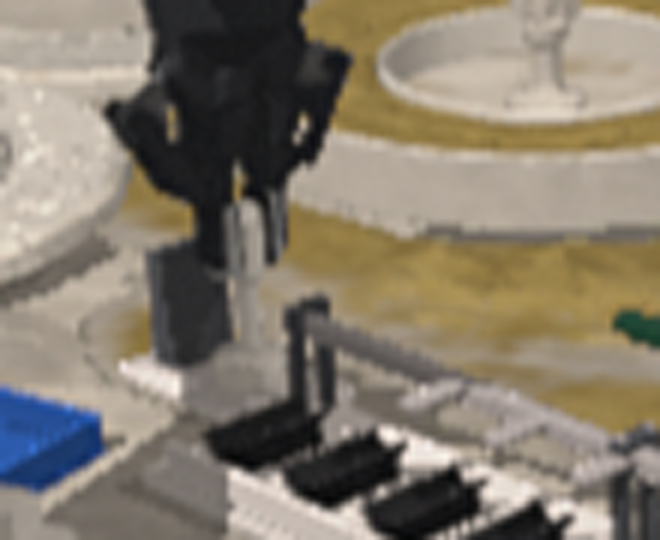

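send_rows:
  fingers: [0, 0, 0, 0]
  delta_pos:
    - [-10, 0, 0]
    - [-20, 0, 0]
    - [-30, 0, 0]
    - [-30, 0, 0]
  rotation:
    - [0, 0, 0]
    - [0, 0, 0]
    - [0, 0, 0]
    - [0, 0, 0]

```text
clock: 6.8
position: [0.5652, 0.3011, 0.1137]
orientation: [[0.005, 0.99, -0.141], [0.0, -0.141, -0.99], [-1.0, 0.005, -0.001]]
ft_force: [0.6, -0.3, -1.2]
gripper_width: 0.0177
```

```bash
python3 - <<'E'
from mv import *
st()
d=snap("scene","s6"); crop(d,(140,230,150,260),6,"pics/s6.png")
E
```

```text
t 6.8 pos [0.5652, 0.3011, 0.1137] C [56.0, 155.2, 113.7] tx [0.005, 0.0, -1.0] ty [0.99, -0.141, 0.005] F [0.6, -0.3, -1.2] w 17.7
j [0.374, 0.2, 1.686, -0.002, 1.252, 0.516]
```

View pics/s6.png

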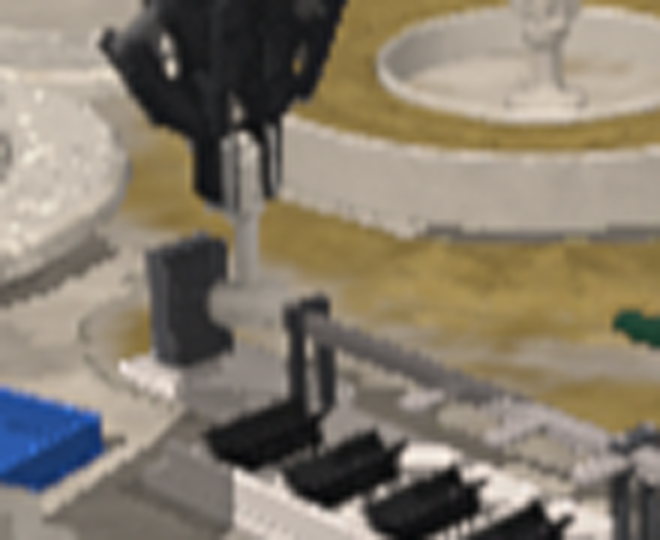

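```bash
python3 - <<'E'
from mv import *
print(toC([.406,.3687,0]))
R=np.array(arm.get_state()["orientation"])
go([.406,.3687,.17],Rt(YAW-np.pi/2,0))
E
```

```text
[-111.23816692  199.11647401    0.        ]
delta [-57.9, -166.4, -44.8] rot [0.004, 0.0, -0.003] |d| 182.0 deg 0.3
```

send_rows:
  fingers: [0, 0, 0, 0, 0, 0, 0, 0]
  delta_pos:
    - [-30, 0, 0]
    - [-57, 0, 0]
    - [-58, -30, -8]
    - [-58, -70, -19]
    - [-58, -110, -30]
    - [-58, -150, -40]
    - [-58, -166, -45]
    - [-58, -166, -45]
  rotation:
    - [0, 0, 0]
    - [0, 0, 0]
    - [0, 0, 0]
    - [0, 0, 0]
    - [0, 0, 0]
    - [0, 0, 0]
    - [0, 0, 0]
    - [0, 0, 0]

```text
clock: 7.65
position: [0.4046, 0.3694, 0.1695]
orientation: [[0.002, 0.99, -0.138], [-0.001, -0.138, -0.99], [-1.0, 0.003, 0.001]]
ft_force: [0.5, 0.1, -0.7]
gripper_width: 0.0169
```

```bash
python3 - <<'E'
from mv import *
st()
d=snap("scene","s7"); crop(d,(140,260,80,240),5,"pics/s7.png")
go([.406,.3687,.09],Rt(YAW-np.pi/2,0))
E
```

```text
t 7.65 pos [0.4046, 0.3694, 0.1695] C [-112.8, 199.6, 169.5] tx [0.002, -0.001, -1.0] ty [0.99, -0.138, 0.003] F [0.5, 0.1, -0.7] w 16.9
j [0.605, -0.07, 1.869, -0.002, 1.341, 0.744]
delta [79.8, -0.3, 0.3] rot [0.005, 0.0, -0.004] |d| 80.0 deg 0.4
```

View pics/s7.png

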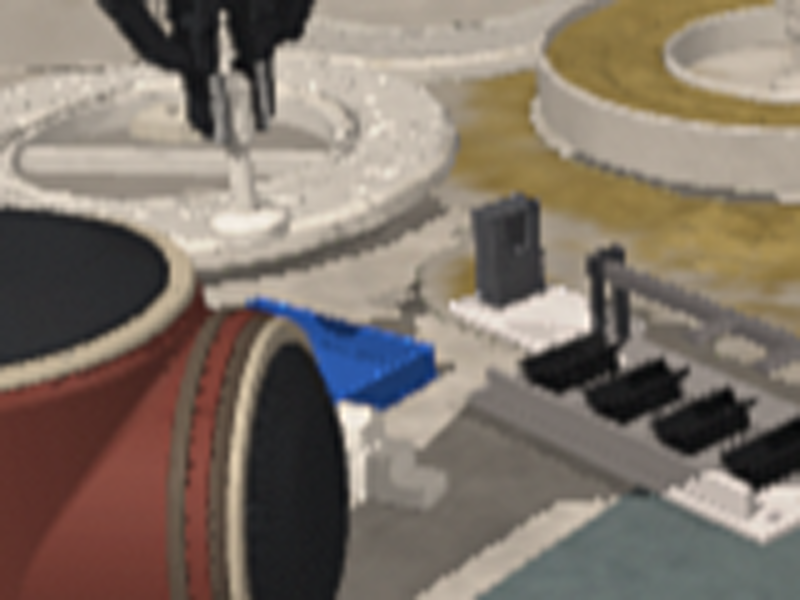

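send_rows:
  fingers: [0, 0, 0, 0, 0]
  delta_pos:
    - [30, 0, 0]
    - [60, 0, 0]
    - [83, 0, 0]
    - [86, 0, 0]
    - [86, 0, 0]
  rotation:
    - [0, 0, 0]
    - [0, 0, 0]
    - [0, 0, 0]
    - [0, 0, 0]
    - [0, 0, 0]

```text
clock: 8.2
position: [0.4071, 0.3682, 0.0833]
orientation: [[0.003, 0.99, -0.141], [-0.002, -0.141, -0.99], [-1.0, 0.003, 0.002]]
ft_force: [-0.4, 0.0, -0.9]
gripper_width: 0.0174
```

send_rows:
  fingers: [0, 0, 0, 0]
  delta_pos:
    - [2, 0, 0]
    - [4, 0, 0]
    - [5, 0, 0]
    - [5, 0, 0]
  rotation:
    - [0, 0, 0]
    - [0, 0, 0]
    - [0, 0, 0]
    - [0, 0, 0]

```text
clock: 8.6
position: [0.4074, 0.3684, 0.0789]
orientation: [[0.004, 0.99, -0.141], [-0.001, -0.141, -0.99], [-1.0, 0.004, 0.001]]
ft_force: [-0.6, -0.1, -1.6]
gripper_width: 0.0173
```

send_rows:
  fingers: [0, 0, 0, 0]
  delta_pos:
    - [2, 0, 0]
    - [3, 0, 0]
    - [3, 0, 0]
    - [3, 0, 0]
  rotation:
    - [0, 0, 0]
    - [0, 0, 0]
    - [0, 0, 0]
    - [0, 0, 0]

```text
clock: 9.0
position: [0.4079, 0.3689, 0.0771]
orientation: [[0.005, 0.99, -0.14], [-0.001, -0.14, -0.99], [-1.0, 0.005, -0.0]]
ft_force: [-1.0, -1.3, 5.5]
gripper_width: 0.0182
```

Touch-down (5.5 N up). Release and rise.

send_rows:
  fingers: [50, 50, 50, 50, 50, 50, 50, 50]
  delta_pos:
    - [0, 0, 0]
    - [0, 0, 0]
    - [0, 0, 0]
    - [-20, 0, 0]
    - [-60, 0, 0]
    - [-100, 0, 0]
    - [-140, 0, 0]
    - [-140, 0, 0]
  rotation:
    - [0, 0, 0]
    - [0, 0, 0]
    - [0, 0, 0]
    - [0, 0, 0]
    - [0, 0, 0]
    - [0, 0, 0]
    - [0, 0, 0]
    - [0, 0, 0]

```text
clock: 9.8
position: [0.4101, 0.371, 0.2246]
orientation: [[0.015, 0.99, -0.14], [0.007, -0.14, -0.99], [-1.0, 0.014, -0.009]]
ft_force: [0.2, 0.2, 1.3]
gripper_width: 0.0496
```

```bash
python3 - <<'E'
from mv import *
st(); p=arm.get_state()["position"]
# plan: pick b1: facing h = j1 at target, tilt 45, y right
for n,v in (("b1",(.5735,-.2337)),("b2",(.4487,-.2597)),("b3",(.443,-.3597)),("w",(.574,-.390))):
    r=np.hypot(*v); print(n,r,"j1",np.arctan2(v[1],v[0])-np.arcsin(.074/r))
E
```

```text
t 9.8 pos [0.4101, 0.371, 0.2246] C [-107.5, 202.0, 224.6] tx [0.015, 0.007, -1.0] ty [0.99, -0.14, 0.014] F [0.2, 0.2, 1.3] w 49.6
j [0.602, -0.113, 1.815, -0.003, 1.424, 0.743]
b1 0.6192882527547249 j1 -0.5067314715099931
b2 0.5184358976768487 j1 -0.6678989822601944
b3 0.57064269906834 j1 -0.8120381155027535
w 0.6939567709879341 j1 -0.703633358891373
```

```bash
python3 - <<'E'
from mv import *
t=load("t3.npz") ;t0=load("top0.npz"); s=load("s3.npz")
g=[]
for d,nm in((t0,"t"),(load("scene0.npz"),"s")):
    hsv=cv2.cvtColor(d["pixels"],cv2.COLOR_RGB2HSV).astype(int)
    for lab,m in(("green",(hsv[...,0]>50)&(hsv[...,0]<85)&(hsv[...,1]>120)),("pink",(hsv[...,0]>160)&(hsv[...,1]>90)&(hsv[...,2]>150))):
        m=m.copy(); m[:195]=0
        if nm=="s": m[:,:300]=0
        else: m[:,:320]=0
        for c,stt in blobs(m,8): print(nm,lab,c.round(1),stt.tolist(), onz(d,*c,.05 if nm=="t" else .03)[:2].round(4), "base row->", onz(d,c[0],stt[1]+stt[3]-1,.0)[:2].round(3) if nm=="s" else "", )
P=cloud(load("scene0.npz"))
for u,v in((348,290),(325,275),(390,257),(397,281),(365,240)): print(P[v-1:v+2,u,:].round(3)[:,2])
G={"g1":(.378,-.228),"g2":(.365,-.29),"pink":(.52,-.317),"b1":(.5735,-.2337),"b2":(.4487,-.2597),"b3":(.443,-.3597),"w":(.574,-.390)}
E
```

```text
t green [343.4 261.8] [340, 259, 8, 7, 43] [ 0.3809 -0.225 ] base row-> 
t green [361.4 267.8] [358, 265, 8, 7, 44] [ 0.3603 -0.2844] base row-> 
t pink [369.3 220. ] [365, 217, 9, 7, 36] [ 0.5188 -0.3155] base row-> 
s green [325.2 285. ] [320, 271, 12, 28, 269] [ 0.3798 -0.2309] base row-> [ 0.378 -0.234]
s green [347.5 299.9] [342, 285, 12, 30, 303] [ 0.359  -0.2912] base row-> [ 0.355 -0.296]
s pink [390.5 267.2] [384, 254, 13, 27, 260] [ 0.5218 -0.3195] base row-> [ 0.518 -0.324]
[0.061 0.059 0.058]
[0.061 0.061 0.058]
[0.062 0.061 0.059]
[0.061 0.061 0.059]
[0.056 0.055 0.05 ]
```

```bash
cat >> mv.py <<'E'
Q=np.pi/4
def pick(v,h,back,zg=.032):
    R=Rt(h,Q,-1); P=np.array([v[0],v[1],zg])+R[:,0]*(.002-back/1000); go(P,R)
def place(ty,dz,dx=2.,back=0):
    """ty trough y mm; vial centre = grasp + dx*ex ; grasp z=37+dz"""
    R=Rt(YAW,Q,1); P=W(-dx,ty,37+dz)+R[:,0]*(.002-back/1000); go(P,R)
E
python3 - <<'E'
from mv import *
pick((.5735,-.2337),-.5,90)
d=snap("scene","s8"); crop(d,(140,260,80,240),5,"pics/s8.png")
E
```

```text
delta [128.2, 186.5, 555.0] rot [1.814, 0.502, 0.75] |d| 599.0 deg 116.1
```

View pics/s8.png

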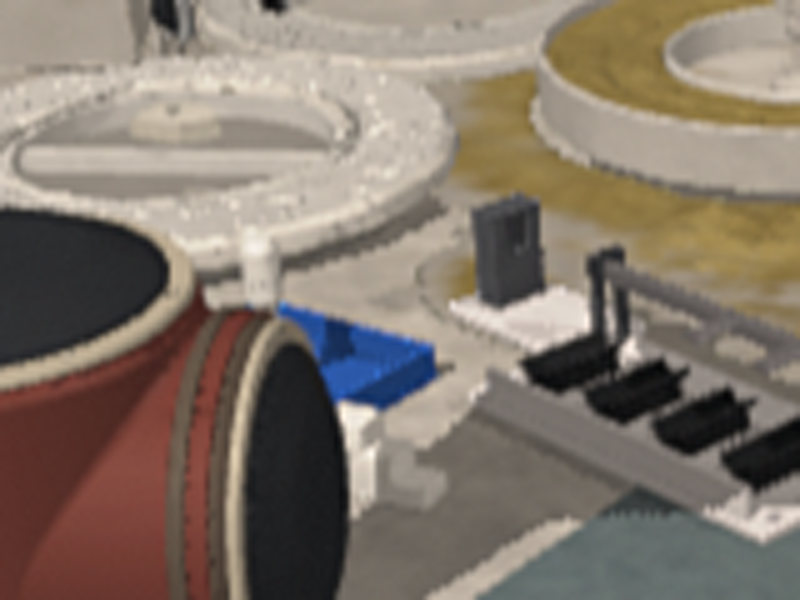

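send_rows:
  fingers: [50, 50, 50, 50, 50, 50, 50, 50]
  delta_pos:
    - [0, 186, 555]
    - [0, 186, 555]
    - [0, 186, 555]
    - [0, 186, 555]
    - [0, 186, 555]
    - [0, 186, 555]
    - [0, 186, 555]
    - [0, 186, 555]
  rotation:
    - [1.814, 0.502, 0.75]
    - [1.814, 0.502, 0.75]
    - [1.814, 0.502, 0.75]
    - [1.814, 0.502, 0.75]
    - [1.814, 0.502, 0.75]
    - [1.814, 0.502, 0.75]
    - [1.814, 0.502, 0.75]
    - [1.814, 0.502, 0.75]

```text
clock: 10.65
position: [0.4803, -0.026, 0.2172]
orientation: [[0.49, 0.267, -0.83], [-0.047, -0.942, -0.331], [-0.87, 0.201, -0.45]]
ft_force: [0.7, 0.2, -0.3]
gripper_width: 0.0498
```

```bash
python3 - <<'E'
from mv import *
st();pick((.5735,-.2337),-.5,90)
E
```

```text
t 10.65 pos [0.4803, -0.026, 0.2172] C [19.3, -180.8, 217.2] tx [0.49, -0.047, -0.87] ty [0.267, -0.942, 0.201] F [0.7, 0.2, -0.3] w 49.8
j [-0.252, -0.654, 2.283, 0.091, 1.005, 0.965]
delta [134.3, 153.2, 82.1] rot [0.739, 0.213, 0.302] |d| 220.0 deg 47.3
```

send_rows:
  fingers: [50, 50, 50, 50, 50, 50, 50, 50]
  delta_pos:
    - [60, 153, 82]
    - [100, 153, 82]
    - [134, 153, 82]
    - [134, 153, 82]
    - [134, 153, 82]
    - [134, 153, 82]
    - [134, 153, 82]
    - [134, 153, 82]
  rotation:
    - [0.739, 0.213, 0.302]
    - [0.739, 0.213, 0.302]
    - [0.739, 0.213, 0.302]
    - [0.739, 0.213, 0.302]
    - [0.739, 0.213, 0.302]
    - [0.739, 0.213, 0.302]
    - [0.739, 0.213, 0.302]
    - [0.739, 0.213, 0.302]

```text
clock: 11.45
position: [0.5182, -0.203, 0.0933]
orientation: [[0.619, -0.478, -0.623], [-0.338, -0.879, 0.338], [-0.709, 0.001, -0.705]]
ft_force: [0.0, -0.2, 0.1]
gripper_width: 0.0495
```

```bash
python3 - <<'E'
from mv import *
st();pick((.5735,-.2337),-.5,0)
d=snap("scene","s9"); crop(d,(170,290,300,450),5.2,"pics/s9.png")
E
```

```text
t 11.45 pos [0.5182, -0.203, 0.0933] C [82.4, -350.4, 93.3] tx [0.619, -0.338, -0.709] ty [-0.478, -0.879, 0.001] F [0.0, -0.2, 0.1] w 49.5
j [-0.511, -0.316, 2.362, 0.027, 0.313, 1.535]
delta [90.0, 0.5, -1.6] rot [0.002, 0.002, 0.0] |d| 90.0 deg 0.2
```

View pics/s9.png

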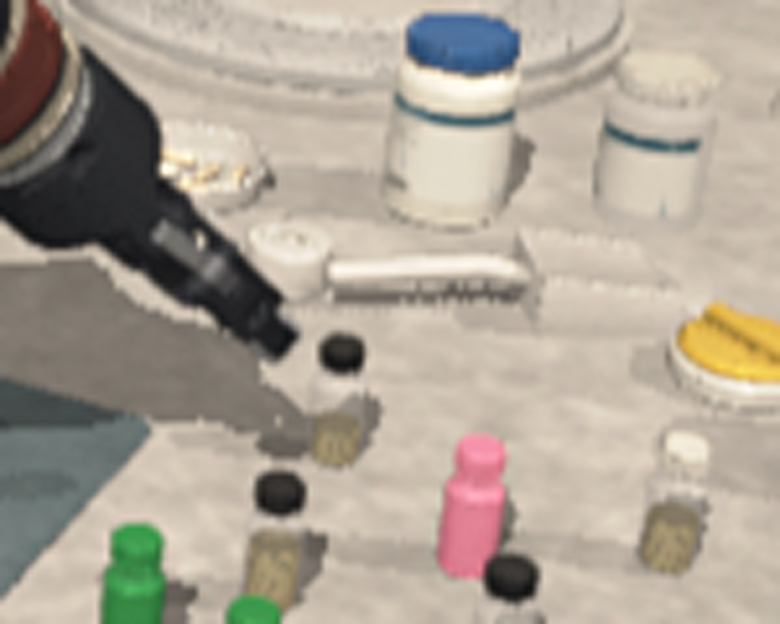

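```bash
cat > kin.py <<'E'
import numpy as np
from scipy.optimize import least_squares
from scipy.spatial.transform import Rotation as Ro
D=[([.2504,.572,.2471],(1.039,.0533,1.6143,0,1.476,-.119)),([.4056,.2017,.2477],(.298,-.378,1.996,-.001,1.526,-1.129)),([.5094,-.0456,.1289],(-.234,-.113,1.981,-.001,1.276,-1.658)),([.5054,-.0614,.0774],(-.266,-.048,2.016,-.001,1.179,-1.693)),([.5625,.3013,.1965],(.373,.122,1.627,.004,1.399,.066)),([.5638,.3005,.0811],(.374,.237,1.702,-.002,1.202,.516)),([.4101,.371,.2246],(.602,-.113,1.815,-.003,1.424,.743)),([.5182,-.203,.0933],(-.511,-.316,2.362,.027,.313,1.535)),([.4803,-.026,.2172],(-.252,-.654,2.283,.091,1.005,.965))]
def fk(p,q,sgn=1):
    r0,z0,l1,e,l2,L,off,s4=p; 
    Ry=lambda a:Ro.from_euler('y',a).as_matrix(); Rz=lambda a:Ro.from_euler('z',a).as_matrix()
    B=Rz(q[0]); A=Ry(q[1]); P=np.array([r0,off,z0])+A@[0,0,l1]; A=A@Ry(q[2]); P=P+A@[e,0,l2]; A=A@Rz(s4*q[3])@Ry(q[4]); P=P+A@[0,0,L]; 
    return B@P, B@A@Rz(q[5])   # tool x = local z ; y: radial at q6=0
def res(p): return np.ravel([(fk([*p,s4],q)[0]-P)*1000 for P,q in D])
if __name__=="__main__":
  for s4 in(1,-1):
    f=least_squares(res,[.0,.4,.4,0.,.4,.2,.074]); print(s4,f.x.round(4),np.abs(f.fun).max().round(2),f.cost)
    print(res(f.x).reshape(-1,3).round(1)[-2:].tolist())
    print(fk([*f.x,s4],D[-1][1])[1].round(3).tolist())
E
python3 kin.py
```

```text
1 [-2.000e-04  2.387e-01  4.263e-01  9.590e-02  6.102e-01  2.628e-01
  7.420e-02] 0.41 0.42337323040567826
[[0.0, 0.0, -0.1], [0.1, -0.3, -0.1]]
[[-0.267, 0.83, 0.49], [0.943, 0.331, -0.047], [-0.201, 0.449, -0.87]]
-1 [0.0047 0.2273 0.4168 0.0874 0.6034 0.2514 0.0788] 33.67 719.3775241196503
[[-1.8, 1.5, -1.9], [-9.7, -33.7, -0.3]]
[[-0.289, 0.844, 0.452], [0.891, 0.41, -0.196], [-0.35, 0.346, -0.87]]
```

```bash
cat >> kin.py <<'E'
PP=[-2e-4,.2387,.4263,.0959,.6102,.2628,.0742,1]
LO=np.array([-3.01,-1.01,.06,-1.02,.09,-3.14]);HI=np.array([3.01,2.22,2.58,4.17,2.62,3.14])
def FK(q): P,A=fk(PP,q); return P,np.c_[A[:,2],-A[:,0],-A[:,1]]
def IK(P,R,q0=None):
    best=None
    seeds=[q0] if q0 is not None else [(a,-.3,2.2,b,.6,c) for a in(-.6,.1) for b in(-.5,0,.5) for c in(-1.5,1.5,0)]
    for q in seeds:
        f=least_squares(lambda q:np.r_[(FK(q)[0]-P)*10,Ro.from_matrix(FK(q)[1].T@R).as_rotvec()],np.clip(q,LO+.01,HI-.01),bounds=(LO,HI))
        if best is None or f.cost<best.cost: best=f
    q=best.x; return q.round(2), (np.linalg.norm(FK(q)[0]-P)*1000).round(1), np.minimum(q-LO,HI-q).min().round(2)
E
python3 - <<'E'
from mv import *; from kin import IK
V={"b1":((.5735,-.2337),-.5),"b2":((.4487,-.2597),-1.4),"b3":((.443,-.3597),-1.4),"w":((.574,-.390),-.1)}
for tl in(45,50,55):
  a=np.radians(tl)
  for n,(v,h) in V.items():
    for bk in(0,.08):
      R=Rt(h,a,-1); print(tl,n,bk,*IK(np.array([*v,.032])-bk*R[:,0],R))
for tl in(45,40,35):
  a=np.radians(tl)
  for y in(-78,-26,26,78):
    R=Rt(YAW,a,1)
    for dz in(0,80): print("place",tl,y,dz,*IK(W(0,y,37+dz),R))
E
```

```text
45 b1 0 [-0.51  0.01  2.22  0.05  0.13  1.51] 0.0 0.04
45 b1 0.08 [-0.51 -0.28  2.35  0.03  0.29  1.54] 0.0 0.2
45 b2 0 [-0.36 -0.02  2.24 -1.02  0.78 -2.97] 0.3 0.0
45 b2 0.08 [-0.23 -0.2   2.28 -0.93  0.94 -3.01] 0.0 0.09
45 b3 0 [-0.58  0.03  2.18 -1.02  0.63 -3.13] 0.4 0.0
45 b3 0.08 [-0.47 -0.16  2.25 -0.95  0.77  3.12] 0.0 0.02
45 w 0 [-0.9   0.23  1.97  1.06  0.62 -0.03] 0.0 0.53
45 w 0.08 [-0.98  0.02  2.07  0.96  0.73  0.05] 0.0 0.51
50 b1 0 [-0.54  0.01  2.25  1.14  0.09  0.4 ] 0.7 0.0
50 b1 0.08 [-0.51 -0.29  2.4   0.06  0.16  1.5 ] 0.0 0.07
50 b2 0 [-0.36 -0.02  2.23 -1.02  0.8  -2.96] 1.3 0.0
50 b2 0.08 [-0.2  -0.17  2.29 -1.02  0.96 -2.91] 0.3 0.0
50 b3 0 [-0.58  0.03  2.18 -1.02  0.63 -3.13] 1.4 0.0
50 b3 0.08 [-0.45 -0.15  2.27 -1.02  0.77 -3.09] 0.6 0.0
50 w 0 [-0.92  0.24  2.    1.25  0.63 -0.22] 0.0 0.54
50 w 0.08 [-1.02  0.03  2.11  1.13  0.74 -0.13] 0.0 0.47
55 b1 0 [-0.51  0.03  2.28  3.07  0.13 -1.51] 0.0 0.04
55 b1 0.08 [-0.54 -0.3   2.44  0.71  0.09  0.84] 0.8 0.0
55 b2 0 [-0.35 -0.01  2.22 -1.02  0.82 -2.95] 2.2 0.0
55 b2 0.08 [-0.18 -0.14  2.28 -1.02  0.99 
[... 1018 characters left out ...]
 0.47 -0.44] 0.0 0.24
place 40 26 80 [ 0.37 -0.37  2.32 -0.57  0.63 -0.69] 0.0 0.26
place 40 78 0 [ 0.48 -0.08  2.26 -0.84  0.53 -0.29] 0.0 0.18
place 40 78 80 [ 0.48 -0.25  2.24 -0.65  0.67 -0.52] 0.0 0.34
place 35 -78 0 [ 0.08 -0.35  2.45 -0.29  0.47 -1.13] 0.0 0.13
place 35 -78 80 [ 0.08 -0.55  2.41 -0.2   0.68 -1.23] 0.0 0.17
place 35 -26 0 [ 0.22 -0.27  2.38 -0.45  0.49 -0.86] 0.0 0.2
place 35 -26 80 [ 0.22 -0.45  2.35 -0.33  0.69 -1.01] 0.0 0.23
place 35 26 0 [ 0.35 -0.18  2.31 -0.57  0.53 -0.65] 0.0 0.27
place 35 26 80 [ 0.35 -0.35  2.28 -0.43  0.7  -0.81] 0.0 0.3
place 35 78 0 [ 0.46 -0.08  2.23 -0.64  0.57 -0.49] 0.0 0.35
place 35 78 80 [ 0.46 -0.24  2.2  -0.51  0.73 -0.66] 0.0 0.38
```

```bash
cat > plan.py <<'E'
from mv import *; from kin import IK
G={"g1":(.380,-.230),"g2":(.359,-.290),"pink":(.52,-.319),"b1":(.5735,-.2337),"b2":(.4487,-.2597),"b3":(.443,-.3597),"w":(.574,-.390),"brush":(.62,-.0)}
def clear(v,R,P,others):
    m=9
    for o in others:
        th=np.linspace(0,6.28,16)
        pts=np.array([(G[o][0]+.012*np.cos(a),G[o][1]+.012*np.sin(a),z) for a in th for z in np.linspace(0,.062,6)])
        for bk in np.linspace(0,.09,5):
            q=(pts-(P-bk*R[:,0]))@R
            for lo,hi,hy,hz in((-.054,.019,.04,.012),(-.3,-.054,.043,.043)):
                d=np.maximum.reduce([lo-q[:,0],q[:,0]-hi,np.abs(q[:,1])-hy,np.abs(q[:,2])-hz]); m=min(m,d.min())
    return m*1000
if __name__=="__main__":
  tl=np.radians(55)
  order=["b1","b2","b3","w"]
  for k,n in enumerate(order):
    v=G[n]
    others=["g1","g2","pink"]+order[k+1:]
    out=[]
    for phi in np.arange(-1.6,1.6,.2):
        R=Rt(phi+np.pi,tl,-1); P=np.array([*v,.032]); c=clear(v,R,P,others)
        if c<4: continue
        a=IK(P,R); b=IK(P-.08*R[:,0],R)
        if a[1]<.5 and b[1]<.5: out.append((round(phi,1),round(c),min(a[2],b[2]),a[0].tolist()))
    print(n); [print("  ",o) for o in sorted(out,key=lambda o:-o[2])[:4]]
E
python3 plan.py
```

```text
b1
   (np.float64(-1.4), 12, np.float64(0.66), [-0.73, 0.69, 1.4, 0.56, 1.85, -0.98])
   (np.float64(-1.2), 10, np.float64(0.56), [-0.68, 0.74, 1.32, 0.45, 1.94, -1.08])
   (np.float64(0.2), 27, np.float64(0.53), [-0.33, 0.78, 1.25, -0.46, 1.96, -2.08])
   (np.float64(-1.0), 29, np.float64(0.48), [-0.63, 0.78, 1.26, 0.33, 2.01, -1.21])
b2
   (np.float64(-0.0), 4, np.float64(0.61), [-0.48, 0.61, 1.52, -0.41, 1.89, -1.99])
   (np.float64(0.2), 17, np.float64(0.5), [-0.42, 0.58, 1.57, -0.52, 1.82, -2.1])
   (np.float64(0.4), 15, np.float64(0.4), [-0.38, 0.53, 1.64, -0.62, 1.73, -2.2])
   (np.float64(0.6), 13, np.float64(0.3), [-0.33, 0.48, 1.71, -0.72, 1.63, -2.28])
b3
   (np.float64(-1.6), 24, np.float64(0.64), [-1.02, 0.62, 1.5, 0.48, 1.86, -1.07])
   (np.float64(-1.4), 31, np.float64(0.57), [-0.97, 0.67, 1.43, 0.37, 1.93, -1.18])
   (np.float64(-1.2), 35, np.float64(0.51), [-0.92, 0.7, 1.38, 0.25, 1.99, -1.3])
   (np.float64(-1.0), 32, np.float64(0.46), [-0.86, 0.73, 1.34, 0.12, 2.03, -1.44])
w
   (np.float64(-1.6), 25, np.float64(0.6), [-0.91, 0.83, 1.18, 0.59, 1.91, -0.91])
   (np.float64(-1.4), 33, np.float64(0.48), [-0.87, 0.88, 1.09, 0.48, 2.01, -1.03])
   (np.float64(-0.0), 21, np.float64(0.45), [-0.54, 0.93, 1.01, -0.49, 2.03, -2.14])
   (np.float64(0.2), 28, np.float64(0.42), [-0.5, 0.89, 1.08, -0.6, 1.93, -2.26])
```

```bash
cat >> mv.py <<'E'
PT=np.radians(55);LT=np.radians(35)
def pick(v,phi,back,zg=.032):
    R=Rt(phi+np.pi,PT,-1); P=np.array([v[0],v[1],zg])+R[:,0]*(.002-back/1000); go(P,R)
def place(ty,dz,dx=2.,back=0):
    R=Rt(YAW,LT,1); P=W(-dx,ty,37+dz)+R[:,0]*(.002-back/1000); go(P,R)
E
python3 - <<'E'
from mv import *
go([.50,-.2,.25],Rt(-.5-np.pi/2,0))
E
```

```text
delta [-122.9, 6.2, -97.2] rot [-1.48, -0.613, -0.614] |d| 157.0 deg 98.3
```

send_rows:
  fingers: [50, 50, 50, 50, 50, 50, 50, 50]
  delta_pos:
    - [-50, 0, 0]
    - [-90, 0, -20]
    - [-123, 6, -97]
    - [-123, 6, -97]
    - [-123, 6, -97]
    - [-123, 6, -97]
    - [-123, 6, -97]
    - [-123, 6, -97]
  rotation:
    - [0, 0, 0]
    - [-0.15, -0.06, -0.06]
    - [-1.48, -0.613, -0.614]
    - [-1.48, -0.613, -0.614]
    - [-1.48, -0.613, -0.614]
    - [-1.48, -0.613, -0.614]
    - [-1.48, -0.613, -0.614]
    - [-1.48, -0.613, -0.614]

```text
clock: 12.3
position: [0.5001, -0.1998, 0.2517]
orientation: [[0.335, 0.435, -0.836], [-0.005, -0.886, -0.463], [-0.942, 0.16, -0.295]]
ft_force: [-0.3, -0.6, -0.6]
gripper_width: 0.05
```

```bash
python3 - <<'E'
from mv import *
st();go([.60,-.12,.25],Rt(-.5-np.pi,0))
E
```

```text
t 12.3 pos [0.5001, -0.1998, 0.2517] C [64.0, -349.8, 251.7] tx [0.335, -0.005, -0.942] ty [0.435, -0.886, 0.16] F [-0.3, -0.6, -0.6] w 50.0
j [-0.612, -0.361, 2.001, 0.202, 1.221, 0.436]
delta [34.7, -27.6, -119.9] rot [0.971, -0.356, -0.002] |d| 128.0 deg 59.2
```

```bash
python3 - <<'E'
from mv import *
go([.60,-.12,.25],Rt(-.5,0)); go([.60,-.12,.25],Rt(-.1-np.pi/2,0))
E
```

```text
delta [34.7, -27.6, -119.9] rot [-2.136, 0.003, -0.418] |d| 128.0 deg 124.7
delta [34.7, -27.6, -119.9] rot [-0.98, -0.195, -0.298] |d| 128.0 deg 59.8
```

send_rows:
  fingers: [50, 50, 50, 50, 50, 50, 50, 50]
  delta_pos:
    - [35, -28, -120]
    - [35, -28, -120]
    - [35, -28, -120]
    - [35, -28, -120]
    - [35, -28, -120]
    - [35, -28, -120]
    - [35, -28, -120]
    - [35, -28, -120]
  rotation:
    - [-2.136, 0, -0.418]
    - [-2.136, 0, -0.418]
    - [-2.136, 0, -0.418]
    - [-2.136, 0, -0.418]
    - [-2.136, 0, -0.418]
    - [-2.136, 0, -0.418]
    - [-2.136, 0, -0.418]
    - [-2.136, 0, -0.418]

```text
clock: 13.1
position: [0.6003, -0.1193, 0.251]
orientation: [[0.151, 0.982, 0.117], [0.099, 0.103, -0.99], [-0.984, 0.161, -0.081]]
ft_force: [-0.5, -0.9, 0.2]
gripper_width: 0.05
```

```bash
python3 - <<'E'
from mv import *
st();pick((.5735,-.2337),.2,90)
E
```

```text
t 13.1 pos [0.6003, -0.1193, 0.251] C [151.5, -255.6, 251.0] tx [0.151, 0.099, -0.984] ty [0.982, 0.103, 0.161] F [-0.5, -0.9, 0.2] w 50.0
j [-0.382, -0.055, 1.723, 0.152, 1.371, -0.515]
delta [162.5, 5.6, 117.9] rot [-1.431, 0.792, -0.968] |d| 201.0 deg 108.9
```

```bash
python3 - <<'E'
from mv import *
go([.645,-.218,.2],Rt(.2+np.pi,PT,-1))
E
```

```text
delta [47.2, 25.5, 107.1] rot [-1.431, 0.792, -0.968] |d| 120.0 deg 108.9
```

send_rows:
  fingers: [50, 50, 50, 50, 50, 50, 50, 50]
  delta_pos:
    - [47, 25, 107]
    - [47, 25, 107]
    - [47, 25, 107]
    - [47, 25, 107]
    - [47, 25, 107]
    - [47, 25, 107]
    - [47, 25, 107]
    - [47, 25, 107]
  rotation:
    - [-1.431, 0.792, -0.968]
    - [-1.431, 0.792, -0.968]
    - [-1.431, 0.792, -0.968]
    - [-1.431, 0.792, -0.968]
    - [-1.431, 0.792, -0.968]
    - [-1.431, 0.792, -0.968]
    - [-1.431, 0.792, -0.968]
    - [-1.431, 0.792, -0.968]

```text
clock: 13.9
position: [0.6451, -0.2182, 0.2013]
orientation: [[-0.569, 0.408, 0.714], [0.146, 0.904, -0.401], [-0.809, -0.124, -0.574]]
ft_force: [-0.6, -0.4, -1.0]
gripper_width: 0.0499
```

```bash
python3 - <<'E'
from mv import *
st();pick((.5735,-.2337),.2,90)
E
```

```text
t 13.9 pos [0.6451, -0.2182, 0.2013] C [210.1, -347.1, 201.3] tx [-0.569, 0.146, -0.809] ty [0.408, 0.904, -0.124] F [-0.6, -0.4, -1.0] w 49.9
j [-0.401, 0.598, 1.108, -0.099, 2.056, -1.527]
delta [96.5, 13.2, 68.0] rot [-0.526, 0.293, -0.359] |d| 119.0 deg 40.2
```

send_rows:
  fingers: [50, 50, 50, 50, 50, 50, 50, 50]
  delta_pos:
    - [20, 3, 20]
    - [50, 7, 40]
    - [80, 13, 68]
    - [96, 13, 68]
    - [96, 13, 68]
    - [96, 13, 68]
    - [96, 13, 68]
    - [96, 13, 68]
  rotation:
    - [-0.526, 0.293, -0.359]
    - [-0.526, 0.293, -0.359]
    - [-0.526, 0.293, -0.359]
    - [-0.526, 0.293, -0.359]
    - [-0.526, 0.293, -0.359]
    - [-0.526, 0.293, -0.359]
    - [-0.526, 0.293, -0.359]
    - [-0.526, 0.293, -0.359]

```text
clock: 14.7
position: [0.6453, -0.2204, 0.0851]
orientation: [[-0.801, -0.197, 0.566], [-0.162, 0.98, 0.112], [-0.577, -0.002, -0.817]]
ft_force: [0.3, 0.2, 0.7]
gripper_width: 0.0502
```

```bash
python3 - <<'E'
from mv import *
st();pick((.5735,-.2337),.2,0)
d=snap("scene","s10"); crop(d,(170,290,300,450),5.2,"pics/s10.png")
E
```

```text
t 14.7 pos [0.6453, -0.2204, 0.0851] C [210.6, -349.2, 85.1] tx [-0.801, -0.162, -0.577] ty [-0.197, 0.98, -0.002] F [0.3, 0.2, 0.7] w 50.2
j [-0.29, 0.853, 1.036, -0.461, 2.099, -2.112]
delta [92.2, 1.2, 1.2] rot [-0.002, 0.004, -0.001] |d| 92.0 deg 0.3
```

View pics/s10.png

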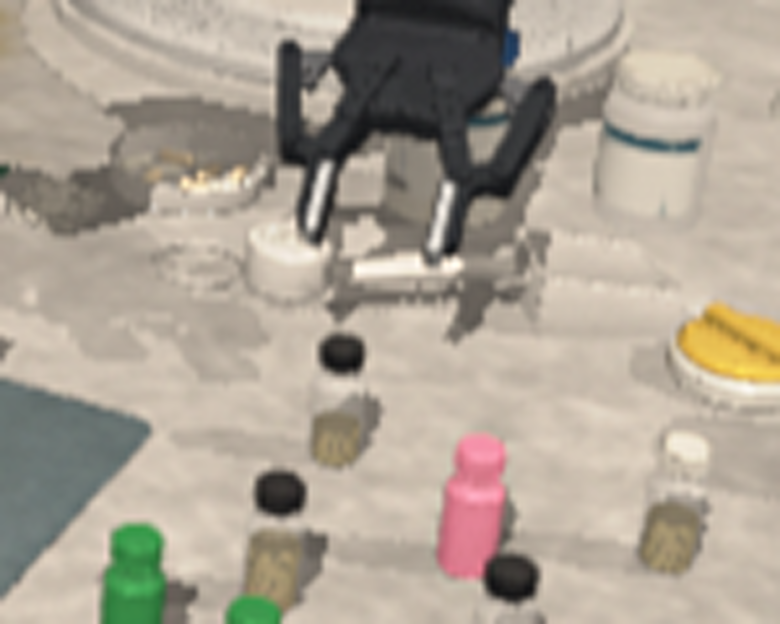

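send_rows:
  fingers: [50, 50, 50, 50, 50]
  delta_pos:
    - [25, 1, 1]
    - [50, 1, 1]
    - [75, 1, 1]
    - [92, 1, 1]
    - [92, 1, 1]
  rotation:
    - [0, 0, 0]
    - [0, 0, 0]
    - [0, 0, 0]
    - [0, 0, 0]
    - [0, 0, 0]

```text
clock: 15.25
position: [0.5698, -0.235, 0.0306]
orientation: [[-0.802, -0.194, 0.565], [-0.159, 0.981, 0.112], [-0.575, -0.0, -0.818]]
ft_force: [-0.1, 0.0, -0.2]
gripper_width: 0.0498
```

```bash
python3 - <<'E'
from mv import *
st();pick((.5735,-.2337),.2,0)
d=snap("scene","s11"); crop(d,(190,290,310,440),6,"pics/s11.png")
E
```

```text
t 15.25 pos [0.5698, -0.235, 0.0306] C [138.1, -374.6, 30.6] tx [-0.802, -0.159, -0.575] ty [-0.194, 0.981, -0.0] F [-0.1, 0.0, -0.2] w 49.8
j [-0.335, 0.778, 1.26, -0.462, 1.95, -2.079]
delta [-1.9, 0.6, 1.1] rot [-0.003, 0.002, -0.004] |d| 2.0 deg 0.3
```

View pics/s11.png

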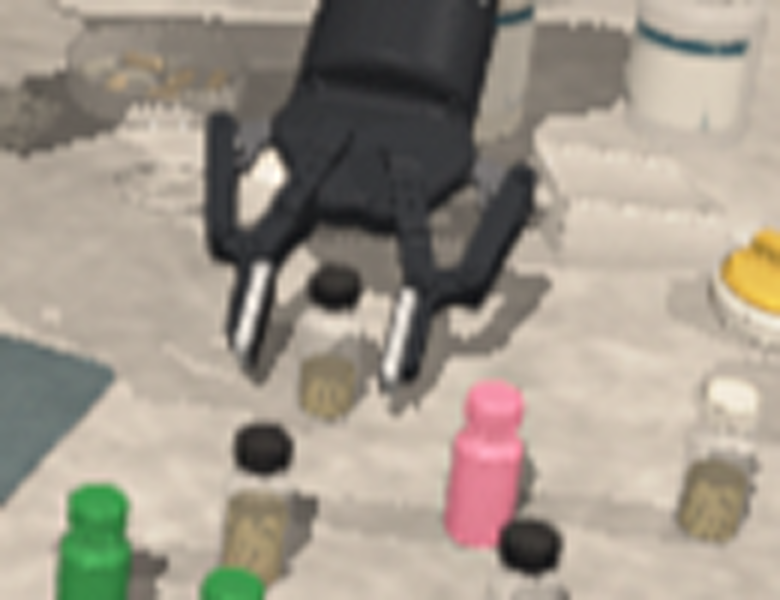

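send_rows:
  fingers: [0, 0, 0, 0, 0, 0]
  delta_pos:
    - [0, 0, 0]
    - [0, 0, 0]
    - [0, 0, 0]
    - [0, 0, 0]
    - [0, 0, 0]
    - [0, 0, 0]
  rotation:
    - [0, 0, 0]
    - [0, 0, 0]
    - [0, 0, 0]
    - [0, 0, 0]
    - [0, 0, 0]
    - [0, 0, 0]

```text
clock: 15.9
position: [0.5727, -0.2355, 0.0333]
orientation: [[-0.799, -0.195, 0.568], [-0.162, 0.981, 0.11], [-0.579, -0.004, -0.816]]
ft_force: [3.4, -0.6, 5.9]
gripper_width: 0.0232
```

send_rows:
  fingers: [0, 0, 0, 0, 0]
  delta_pos:
    - [-17, 0, -25]
    - [-34, 0, -50]
    - [-57, 0, -82]
    - [-80, 0, -115]
    - [-80, 0, -115]
  rotation:
    - [0, 0, 0]
    - [0, 0, 0]
    - [0, 0, 0]
    - [0, 0, 0]
    - [0, 0, 0]

```text
clock: 16.4
position: [0.574, -0.2358, 0.1801]
orientation: [[-0.793, -0.195, 0.577], [-0.164, 0.981, 0.107], [-0.586, -0.01, -0.81]]
ft_force: [0.9, -0.2, 0.6]
gripper_width: 0.023
```

```bash
python3 - <<'E'
from mv import *
st()
d=snap("scene","s12"); crop(d,(160,290,310,440),4.6,"pics/s12.png")
R=Rt(YAW,LT,1); go(W(0,78,200),Rt(YAW,0,1))
E
```

```text
t 16.4 pos [0.574, -0.2358, 0.1801] C [142.3, -374.8, 180.1] tx [-0.793, -0.164, -0.586] ty [-0.195, 0.981, -0.01] F [0.9, -0.2, 0.6] w 23.0
j [-0.334, 0.599, 1.244, -0.504, 2.109, -2.171]
delta [-30.5, 473.6, -10.6] rot [0.312, -0.936, 0.168] |d| 475.0 deg 57.4
```

View pics/s12.png

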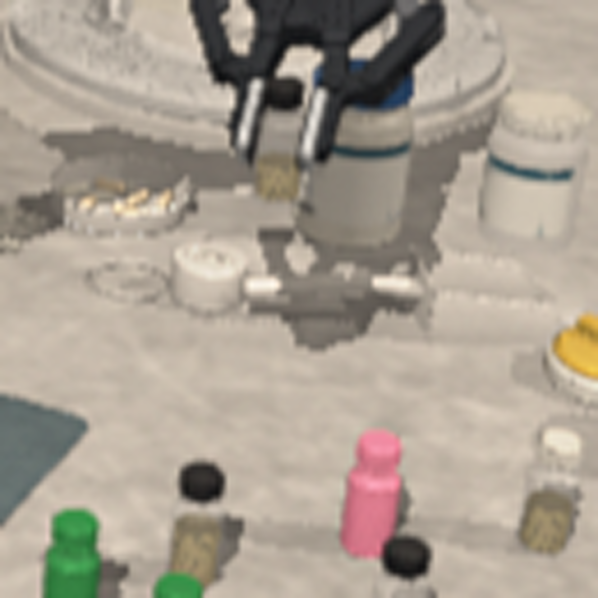

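```bash
python3 - <<'E'
from mv import *
place(78,130,4.5)
E
```

```text
delta [-7.7, 475.0, 15.6] rot [0.372, -1.54, 0.071] |d| 475.0 deg 90.9
```

send_rows:
  fingers: [0, 0, 0, 0, 0, 0, 0, 0]
  delta_pos:
    - [-1, 45, 2]
    - [-2, 90, 3]
    - [-3, 135, 5]
    - [-3, 180, 6]
    - [-4, 225, 8]
    - [-5, 270, 9]
    - [-6, 315, 11]
    - [-6, 360, 12]
  rotation:
    - [0.372, -1.54, 0.071]
    - [0.372, -1.54, 0.071]
    - [0.372, -1.54, 0.071]
    - [0.372, -1.54, 0.071]
    - [0.372, -1.54, 0.071]
    - [0.372, -1.54, 0.071]
    - [0.372, -1.54, 0.071]
    - [0.372, -1.54, 0.071]

```text
clock: 17.25
position: [0.5134, 0.1214, 0.1671]
orientation: [[0.225, 0.071, 0.972], [-0.065, 0.996, -0.057], [-0.972, -0.05, 0.229]]
ft_force: [0.4, -0.2, 0.1]
gripper_width: 0.0231
```

```bash
python3 - <<'E'
from mv import *
st();place(78,130,4.5)
E
```

```text
t 17.25 pos [0.5134, 0.1214, 0.1671] C [30.8, -30.1, 167.1] tx [0.225, -0.065, -0.972] ty [0.071, 0.996, -0.05] F [0.4, -0.2, 0.1] w 23.1
j [0.139, -0.247, 2.042, -0.105, 1.131, -1.332]
delta [-9.7, 110.2, -24.4] rot [0.089, -0.377, 0.015] |d| 113.0 deg 22.2
```

send_rows:
  fingers: [0, 0, 0, 0, 0, 0]
  delta_pos:
    - [-3, 40, -8]
    - [-7, 80, -16]
    - [-10, 110, -24]
    - [-10, 110, -24]
    - [-10, 110, -24]
    - [-10, 110, -24]
  rotation:
    - [0.089, -0.377, 0.015]
    - [0.089, -0.377, 0.015]
    - [0.089, -0.377, 0.015]
    - [0.089, -0.377, 0.015]
    - [0.089, -0.377, 0.015]
    - [0.089, -0.377, 0.015]

```text
clock: 17.85
position: [0.4958, 0.2323, 0.1652]
orientation: [[0.566, 0.146, 0.811], [-0.084, 0.989, -0.119], [-0.82, -0.001, 0.572]]
ft_force: [0.3, -0.3, -1.0]
gripper_width: 0.0234
```

```bash
python3 - <<'E'
from mv import *
st();place(78,40,4.5)
d=snap("scene","s13"); crop(d,(120,260,140,300),4.8,"pics/s13.png")
t=snap("top","t13"); crop(t,(170,270,150,290),5.5,"pics/t13.png")
E
```

```text
t 17.85 pos [0.4958, 0.2323, 0.1652] C [-2.7, 77.2, 165.2] tx [0.566, -0.084, -0.82] ty [0.146, 0.989, -0.001] F [0.3, -0.3, -1.0] w 23.4
j [0.459, -0.322, 2.176, -0.461, 0.823, -0.729]
delta [73.3, 0.9, -52.0] rot [-0.001, -0.002, 0.001] |d| 90.0 deg 0.1
```

View pics/s13.png

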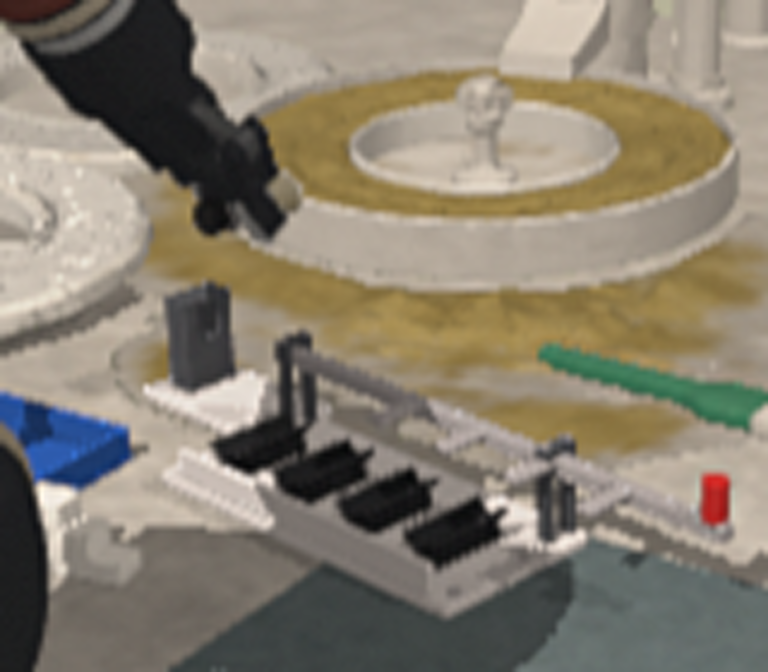

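View pics/t13.png

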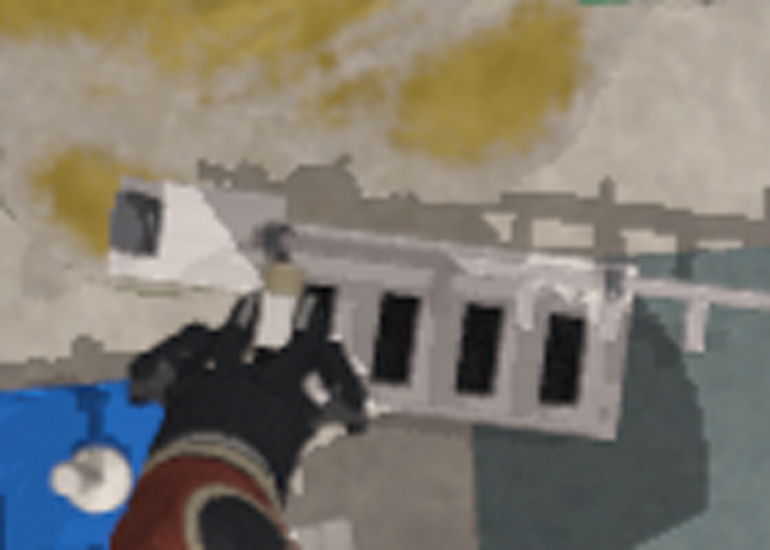

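send_rows:
  fingers: [0, 0, 0, 0, 0]
  delta_pos:
    - [20, 0, -14]
    - [45, 0, -32]
    - [65, 1, -46]
    - [73, 1, -52]
    - [73, 1, -52]
  rotation:
    - [0, 0, 0]
    - [0, 0, 0]
    - [0, 0, 0]
    - [0, 0, 0]
    - [0, 0, 0]

```text
clock: 18.45
position: [0.4955, 0.2315, 0.0745]
orientation: [[0.564, 0.149, 0.812], [-0.087, 0.989, -0.121], [-0.821, -0.002, 0.571]]
ft_force: [0.2, 0.7, 0.4]
gripper_width: 0.0229
```

```bash
python3 - <<'E'
from mv import *
st();place(78,2,4.5)
d=snap("scene","s14"); crop(d,(150,260,140,280),5.5,"pics/s14.png")
t=snap("top","t14"); crop(t,(190,270,160,260),7,"pics/t14.png")
E
```

```text
t 18.45 pos [0.4955, 0.2315, 0.0745] C [-2.9, 76.3, 74.5] tx [0.564, -0.087, -0.821] ty [0.149, 0.989, -0.002] F [0.2, 0.7, 0.4] w 22.9
j [0.459, -0.168, 2.223, -0.571, 0.651, -0.579]
delta [30.3, 1.8, -21.6] rot [-0.002, -0.004, 0.005] |d| 37.0 deg 0.4
```

View pics/s14.png

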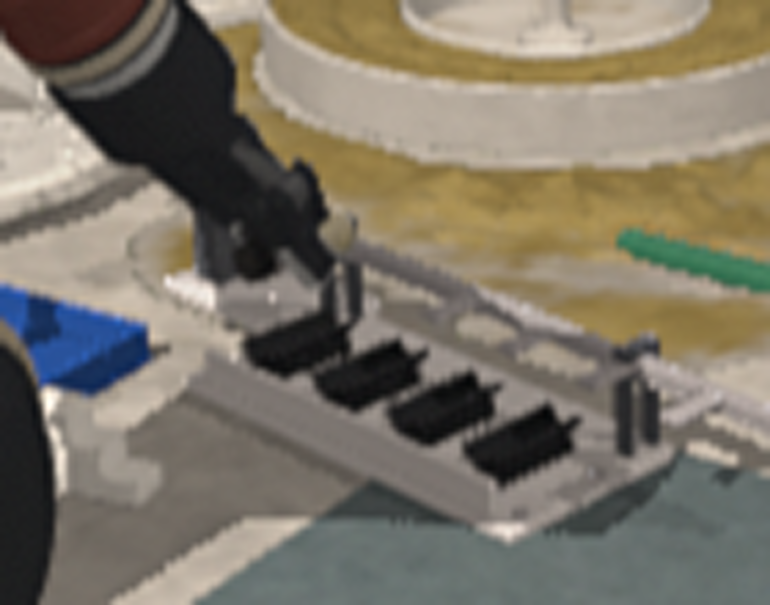

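View pics/t14.png

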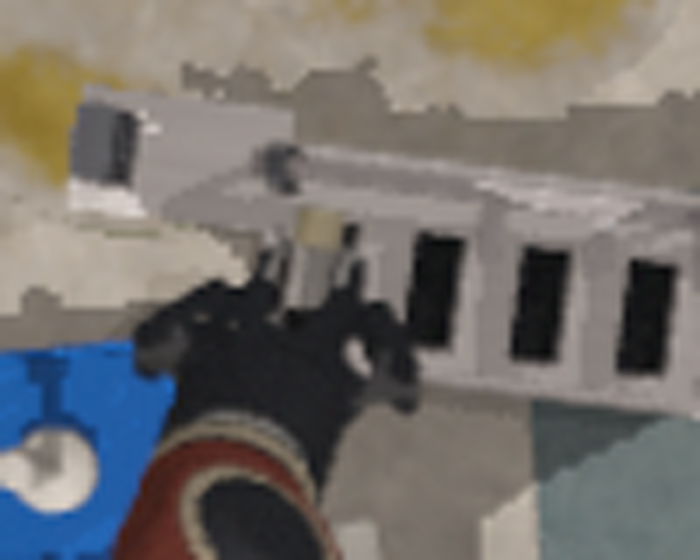

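```bash
python3 - <<'E'
from mv import *
t=load("t14.npz")
for a,b in((322,207),(302,205),(342,212),(318,300)): print(toC(onz(t,a/7+160-.5,b/7+190-.5,.08)).round(1))
E
```

```text
[29.9 78.  80. ]
[29.6 87.4 80. ]
[28.7 68.4 80. ]
[-13.6  73.7  80. ]
```

send_rows:
  fingers: [0, 0, 0, 0, 0]
  delta_pos:
    - [10, 1, -7]
    - [20, 1, -14]
    - [27, 1, -19]
    - [30, 1, -21]
    - [30, 1, -21]
  rotation:
    - [0, 0, 0]
    - [0, 0, 0]
    - [0, 0, 0]
    - [0, 0, 0]
    - [0, 0, 0]

```text
clock: 19.05
position: [0.4974, 0.2318, 0.0411]
orientation: [[0.567, 0.15, 0.81], [-0.091, 0.989, -0.12], [-0.819, -0.006, 0.574]]
ft_force: [-2.4, -10.0, 9.4]
gripper_width: 0.0227
```

```bash
python3 - <<'E'
from mv import *
st();place(77.5,-1,4.5)
E
```

```text
t 19.05 pos [0.4974, 0.2318, 0.0411] C [-1.0, 76.9, 41.1] tx [0.567, -0.091, -0.819] ty [0.15, 0.989, -0.006] F [-2.4, -10.0, 9.4] w 22.7
j [0.46, -0.091, 2.225, -0.646, 0.587, -0.492]
delta [4.1, 0.6, -5.8] rot [-0.001, 0.001, 0.008] |d| 7.0 deg 0.5
```

```bash
python3 - <<'E'
from mv import *
d=snap("scene","s15"); crop(d,(170,250,160,240),8,"pics/s15.png")
t=snap("top","t15"); crop(t,(200,260,175,235),10,"pics/t15.png")
E
```

```text
(no output)
```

View pics/s15.png

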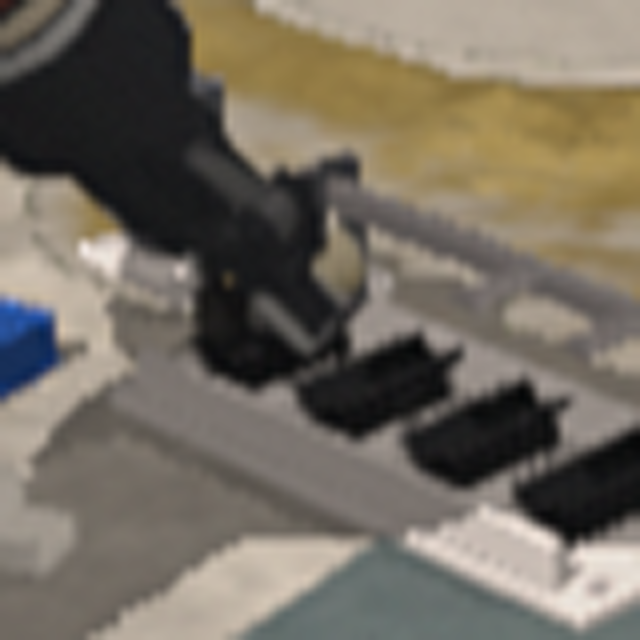

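View pics/t15.png

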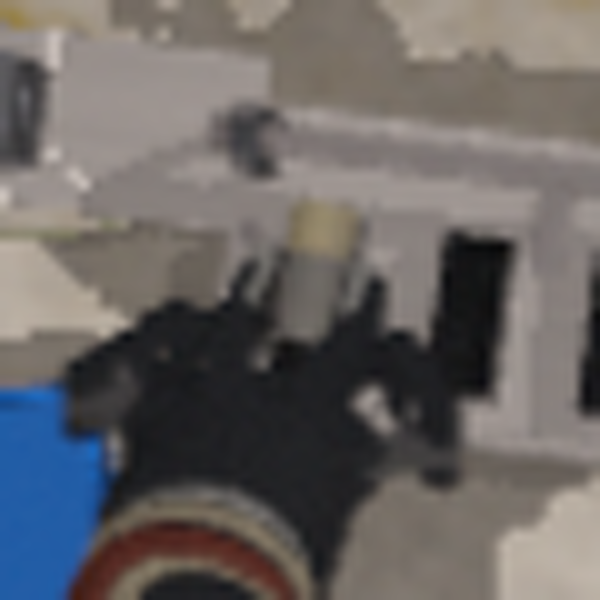

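```bash
python3 - <<'E'
from mv import *
t=load("t15.npz")
for a,b in((325,203),(327,235),(305,335)): print(toC(onz(t,a/10+175-.5,b/10+200-.5,.05)).round(1))
# trough 3,2 edges in this image: left/right edges at mid
for a,b in((478,312),(448,312),(512,312)): print("tr3",toC(onz(t,a/10+175-.5,b/10+200-.5,.03)).round(1))
s=load("s15.npz")
for y in(78,76,74): q=proj(s,W(30,y,37)); print(y,((q-[159.5,169.5])*8).round())
E
```

```text
[29.5 77.1 50. ]
[18.9 74.9 50. ]
[-15.1  77.5  50. ]
tr3 [ 0.5 23.5 30. ]
tr3 [-0.8 33.6 30. ]
tr3 [ 2.  12.1 30. ]
78 [342. 273.]
76 [346. 275.]
74 [349. 276.]
```

send_rows:
  fingers: [0, 0, 0]
  delta_pos:
    - [0, -2, 0]
    - [0, -3, 0]
    - [0, -3, 0]
  rotation:
    - [0, 0, 0]
    - [0, 0, 0]
    - [0, 0, 0]

```text
clock: 19.45
position: [0.4974, 0.2312, 0.0412]
orientation: [[0.569, 0.147, 0.809], [-0.084, 0.989, -0.12], [-0.818, 0.001, 0.576]]
ft_force: [0.1, 8.9, -2.4]
gripper_width: 0.0231
```

```bash
sed -i 's/^YAW=.*//; s/^O=np.array.*/YAW=-.145\nO=np.array([.4873,.1556,0])-.0015*np.array([.1445,.9895,0])/' mv.py; grep -n "YAW=\|^O=" mv.py; python3 - <<'E'
from mv import *
st();place(78,0,4.5)
E
```

```text
4:YAW=-.145
5:O=np.array([.4873,.1556,0])-.0015*np.array([.1445,.9895,0])
t 19.45 pos [0.4974, 0.2312, 0.0412] C [-1.0, 77.8, 41.2] tx [0.569, -0.084, -0.818] ty [0.147, 0.989, 0.001] F [0.1, 8.9, -2.4] w 23.1
j [0.456, -0.096, 2.23, -0.64, 0.578, -0.5]
delta [3.4, 0.2, -5.3] rot [-0.002, 0.003, 0.001] |d| 6.0 deg 0.2
```

send_rows:
  fingers: [0, 0, 0, 0]
  delta_pos:
    - [0, 0.3, 0]
    - [2, 0.3, -2]
    - [3, 0.3, -3]
    - [3, 0.3, -3]
  rotation:
    - [0, 0, 0]
    - [0, 0, 0]
    - [0, 0, 0]
    - [0, 0, 0]

```text
clock: 19.85
position: [0.4983, 0.2315, 0.0395]
orientation: [[0.572, 0.147, 0.807], [-0.086, 0.989, -0.12], [-0.816, -0.001, 0.579]]
ft_force: [-8.4, -5.8, 18.0]
gripper_width: 0.0232
```

```bash
python3 - <<'E'
from mv import *
st();place(78,0,4.5)
E
```

```text
t 19.85 pos [0.4983, 0.2315, 0.0395] C [-0.1, 78.2, 39.5] tx [0.572, -0.086, -0.816] ty [0.147, 0.989, -0.001] F [-8.4, -5.8, 18.0] w 23.2
j [0.458, -0.089, 2.228, -0.653, 0.574, -0.486]
delta [1.5, -0.2, -5.1] rot [-0.002, 0.006, 0.003] |d| 5.0 deg 0.4
```

send_rows:
  fingers: [36, 36, 36, 36, 36, 36]
  delta_pos:
    - [0, 0, 0]
    - [0, 0, 0]
    - [0, 0, 0]
    - [-15, 0, 0]
    - [-50, 0, 0]
    - [-90, 0, 0]
  rotation:
    - [0, 0, 0]
    - [0, 0, 0]
    - [0, 0, 0]
    - [0, 0, 0]
    - [0, 0, 0]
    - [0, 0, 0]

```text
clock: 20.45
position: [0.4452, 0.2384, 0.1114]
orientation: [[0.569, 0.148, 0.809], [-0.088, 0.989, -0.119], [-0.818, -0.004, 0.575]]
ft_force: [1.1, 1.0, 0.1]
gripper_width: 0.0361
```

```bash
python3 - <<'E'
from mv import *
st()
d=snap("scene","s16"); crop(d,(170,250,160,240),8,"pics/s16.png")
t=snap("top","t16"); crop(t,(200,260,175,235),10,"pics/t16.png")
E
```

```text
t 20.45 pos [0.4452, 0.2384, 0.1114] C [-53.6, 77.4, 111.4] tx [0.569, -0.088, -0.818] ty [0.148, 0.989, -0.004] F [1.1, 1.0, 0.1] w 36.1
j [0.535, -0.344, 2.292, -0.549, 0.776, -0.572]
```

View pics/s16.png

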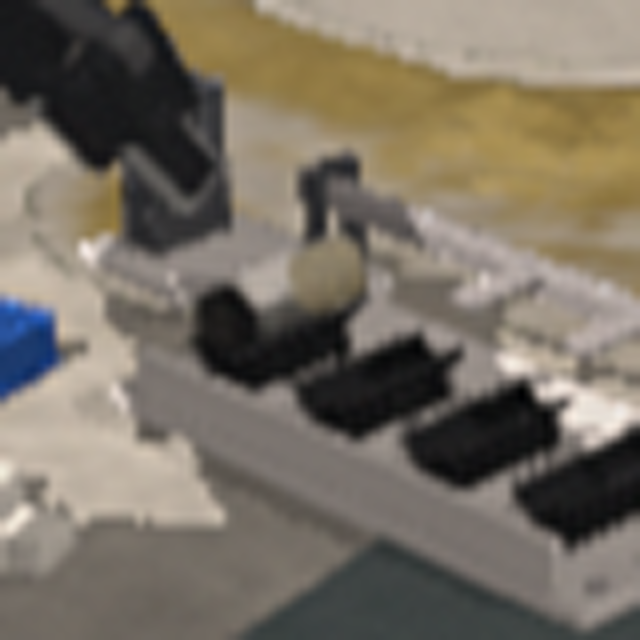

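View pics/t16.png

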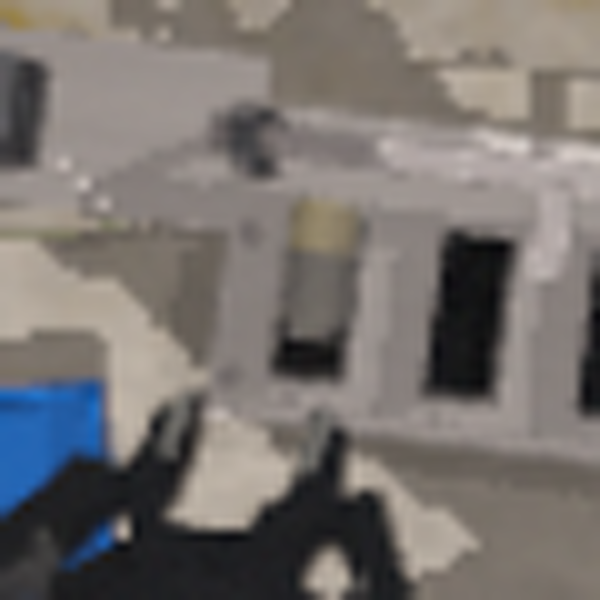

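```bash
python3 - <<'E'
from mv import *
t=load("t16.npz")
for n,a,b,z in(("base",327,200,.045),("cap",308,376,.037),("tr3far",478,232,.03),("tr3near",458,396,.03),("tr4near?",308,378,.03)): print(n,toC(onz(t,a/10+175-.5,b/10+200-.5,z)).round(1))
s=load("s16.npz")
for n,a,b,z in(("base",327,275,.037),("cap",225,318,.037)): print(n,toC(onz(s,a/8+160-.5,b/8+170-.5,z)).round(1))
E
```

```text
base [30.8 78.8 45. ]
cap [-28.4  77.9  37. ]
tr3far [27.3 28.8 30. ]
tr3near [-28.5  27.8  30. ]
tr4near? [-29.   78.8  30. ]
base [25.5 81.9 37. ]
cap [-20.2  80.9  37. ]
```

```bash
python3 - <<'E'
from mv import *
R=Rt(.2+np.pi,PT,-1); go([.545,-.24,.22],R)
R0=np.array(arm.get_state()["orientation"]); print("up100",(R0.T@[0,0,.1]*1000).round())
E
```

```text
delta [12.5, -461.4, 195.8] rot [-0.378, 1.567, -0.069] |d| 501.0 deg 92.5
up100 [-81.   0.  58.]
```

send_rows:
  fingers: [50, 50, 50, 50, 50, 50, 50, 50]
  delta_pos:
    - [-40, 0, 20]
    - [-70, -20, 50]
    - [-70, -65, 75]
    - [-60, -110, 90]
    - [-50, -155, 105]
    - [-40, -200, 120]
    - [-30, -245, 140]
    - [-20, -290, 155]
  rotation:
    - [0, 0, 0]
    - [-0.378, 1.567, -0.069]
    - [-0.378, 1.567, -0.069]
    - [-0.378, 1.567, -0.069]
    - [-0.378, 1.567, -0.069]
    - [-0.378, 1.567, -0.069]
    - [-0.378, 1.567, -0.069]
    - [-0.378, 1.567, -0.069]

```text
clock: 21.35
position: [0.5175, -0.0591, 0.223]
orientation: [[-0.351, -0.069, 0.934], [-0.09, 0.995, 0.04], [-0.932, -0.07, -0.355]]
ft_force: [0.8, 1.1, 0.7]
gripper_width: 0.0499
```

```bash
python3 - <<'E'
from mv import *
st(); pick((.4475,-.259),.2,120)
E
```

```text
t 21.35 pos [0.5175, -0.0591, 0.223] C [60.9, -206.6, 223.0] tx [-0.351, -0.09, -0.932] ty [-0.069, 0.995, -0.07] F [0.8, 1.1, 0.7] w 49.9
j [-0.18, 0.049, 1.69, -0.154, 1.74, -1.808]
delta [122.5, -172.9, 59.7] rot [-0.148, 0.59, -0.025] |d| 220.0 deg 34.9
```

send_rows:
  fingers: [50, 50, 50, 50, 50, 50, 50]
  delta_pos:
    - [10, -45, 15]
    - [30, -90, 30]
    - [50, -135, 45]
    - [90, -173, 60]
    - [122, -173, 60]
    - [122, -173, 60]
    - [122, -173, 60]
  rotation:
    - [-0.148, 0.59, -0.025]
    - [-0.148, 0.59, -0.025]
    - [-0.148, 0.59, -0.025]
    - [-0.148, 0.59, -0.025]
    - [-0.148, 0.59, -0.025]
    - [-0.148, 0.59, -0.025]
    - [-0.148, 0.59, -0.025]

```text
clock: 22.05
position: [0.542, -0.2396, 0.0992]
orientation: [[-0.805, -0.198, 0.56], [-0.161, 0.98, 0.114], [-0.571, 0.002, -0.821]]
ft_force: [1.2, 0.3, 0.4]
gripper_width: 0.0498
```

```bash
python3 - <<'E'
from mv import *
st(); pick((.4475,-.259),.2,0)
d=snap("scene","s17"); crop(d,(190,320,300,430),4.6,"pics/s17.png")
E
```

```text
t 22.05 pos [0.542, -0.2396, 0.0992] C [111.3, -381.6, 99.2] tx [-0.805, -0.161, -0.571] ty [-0.198, 0.98, 0.002] F [1.2, 0.3, 0.4] w 49.8
j [-0.351, 0.639, 1.343, -0.49, 1.997, -2.127]
delta [119.6, -0.5, 0.0] rot [0.001, -0.003, -0.002] |d| 120.0 deg 0.2
```

View pics/s17.png

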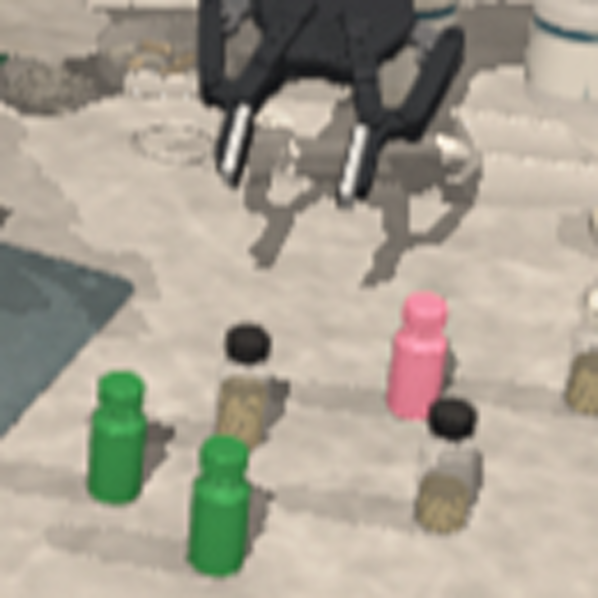

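send_rows:
  fingers: [50, 50, 50, 50, 50, 50]
  delta_pos:
    - [30, 0, 0]
    - [60, 0, 0]
    - [90, 0, 0]
    - [110, 0, 0]
    - [119, 0, 0]
    - [119, 0, 0]
  rotation:
    - [0, 0, 0]
    - [0, 0, 0]
    - [0, 0, 0]
    - [0, 0, 0]
    - [0, 0, 0]
    - [0, 0, 0]

```text
clock: 22.7
position: [0.4491, -0.2591, 0.0359]
orientation: [[-0.8, -0.199, 0.567], [-0.165, 0.98, 0.112], [-0.578, -0.004, -0.816]]
ft_force: [0.7, -0.4, 0.9]
gripper_width: 0.0498
```

```bash
python3 - <<'E'
from mv import *
st(); pick((.4475,-.259),.2,0)
d=snap("scene","s18"); crop(d,(210,320,290,420),5,"pics/s18.png")
E
```

```text
t 22.7 pos [0.4491, -0.2591, 0.0359] C [22.1, -414.3, 35.9] tx [-0.8, -0.165, -0.578] ty [-0.199, 0.98, -0.004] F [0.7, -0.4, 0.9] w 49.8
j [-0.424, 0.565, 1.577, -0.516, 1.817, -2.1]
delta [5.5, 0.4, 2.2] rot [-0.003, 0.005, 0.002] |d| 6.0 deg 0.3
```

View pics/s18.png

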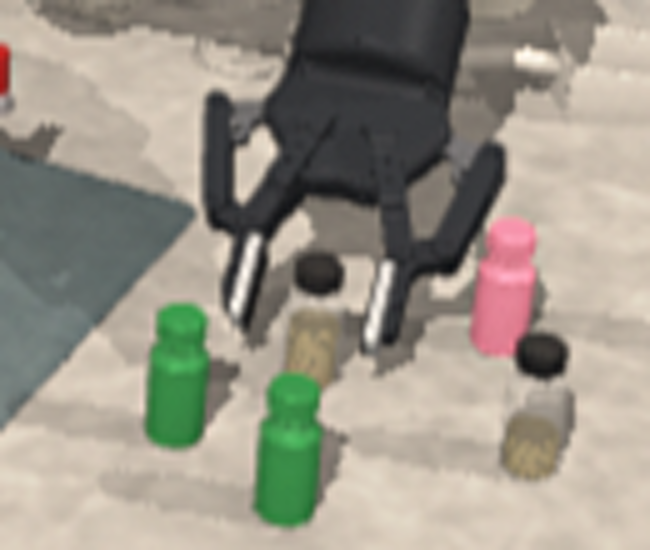

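send_rows:
  fingers: [50, 50, 0, 0, 0, 0, 0, 0]
  delta_pos:
    - [5, 0, 2]
    - [5, 0, 2]
    - [5, 0, 2]
    - [5, 0, 2]
    - [5, 0, 2]
    - [5, 0, 2]
    - [5, 0, 2]
    - [5, 0, 2]
  rotation:
    - [0, 0, 0]
    - [0, 0, 0]
    - [0, 0, 0]
    - [0, 0, 0]
    - [0, 0, 0]
    - [0, 0, 0]
    - [0, 0, 0]
    - [0, 0, 0]

```text
clock: 23.55
position: [0.4472, -0.2599, 0.0317]
orientation: [[-0.799, -0.199, 0.567], [-0.165, 0.98, 0.112], [-0.578, -0.004, -0.816]]
ft_force: [1.8, 1.4, 2.5]
gripper_width: 0.0234
```

send_rows:
  fingers: [0, 0, 0, 0, 0]
  delta_pos:
    - [-17, 0, -25]
    - [-34, 0, -50]
    - [-57, 0, -82]
    - [-80, 0, -115]
    - [-80, 0, -115]
  rotation:
    - [0, 0, 0]
    - [0, 0, 0]
    - [0, 0, 0]
    - [0, 0, 0]
    - [0, 0, 0]

```text
clock: 24.05
position: [0.4482, -0.2608, 0.1774]
orientation: [[-0.794, -0.199, 0.575], [-0.168, 0.98, 0.108], [-0.584, -0.011, -0.811]]
ft_force: [-0.3, 1.0, -0.3]
gripper_width: 0.0233
```

```bash
python3 - <<'E'
from mv import *
st()
d=snap("scene","s19"); crop(d,(170,320,290,420),4,"pics/s19.png")
place(26,130,2)
E
```

```text
t 24.05 pos [0.4482, -0.2608, 0.1774] C [21.5, -416.2, 177.4] tx [-0.794, -0.168, -0.584] ty [-0.199, 0.98, -0.011] F [-0.3, 1.0, -0.3] w 23.3
j [-0.426, 0.363, 1.571, -0.554, 1.986, -2.208]
delta [-102.1, 422.9, 80.2] rot [0.376, -1.541, 0.073] |d| 442.0 deg 91.0
```

View pics/s19.png

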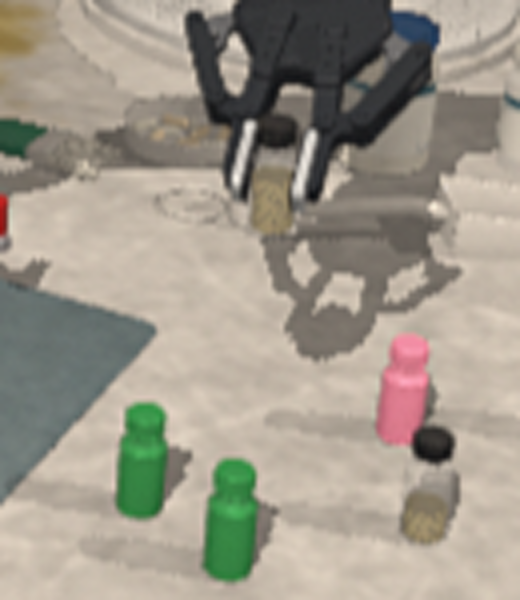

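send_rows:
  fingers: [0, 0, 0, 0, 0, 0, 0, 0]
  delta_pos:
    - [-10, 42, 8]
    - [-20, 84, 16]
    - [-30, 126, 24]
    - [-40, 168, 32]
    - [-50, 210, 40]
    - [-60, 252, 48]
    - [-70, 294, 56]
    - [-80, 336, 64]
  rotation:
    - [0.376, -1.541, 0.073]
    - [0.376, -1.541, 0.073]
    - [0.376, -1.541, 0.073]
    - [0.376, -1.541, 0.073]
    - [0.376, -1.541, 0.073]
    - [0.376, -1.541, 0.073]
    - [0.376, -1.541, 0.073]
    - [0.376, -1.541, 0.073]

```text
clock: 24.9
position: [0.4799, 0.0907, 0.1653]
orientation: [[0.225, 0.07, 0.972], [-0.066, 0.996, -0.056], [-0.972, -0.051, 0.228]]
ft_force: [0.8, 0.3, -0.6]
gripper_width: 0.0232
```

```bash
python3 - <<'E'
from mv import *
st();place(26,90,3)
E
```

```text
t 24.9 pos [0.4799, 0.0907, 0.1653] C [2.1, -63.8, 165.3] tx [0.225, -0.066, -0.972] ty [0.07, 0.996, -0.051] F [0.8, 0.3, -0.6] w 23.2
j [0.079, -0.359, 2.133, -0.092, 1.148, -1.399]
delta [34.9, 91.8, -5.3] rot [0.09, -0.378, 0.016] |d| 98.0 deg 22.3
```

send_rows:
  fingers: [0, 0, 0, 0, 0, 0, 0]
  delta_pos:
    - [0, 40, -2]
    - [0, 80, -4]
    - [15, 92, -5]
    - [35, 92, -5]
    - [35, 92, -5]
    - [35, 92, -5]
    - [35, 92, -5]
  rotation:
    - [0.09, -0.378, 0.016]
    - [0.09, -0.378, 0.016]
    - [0.09, -0.378, 0.016]
    - [0.09, -0.378, 0.016]
    - [0.09, -0.378, 0.016]
    - [0.09, -0.378, 0.016]
    - [0.09, -0.378, 0.016]

```text
clock: 25.6
position: [0.4901, 0.18, 0.1263]
orientation: [[0.568, 0.146, 0.81], [-0.084, 0.989, -0.119], [-0.819, 0.0, 0.574]]
ft_force: [-0.8, -0.4, 0.5]
gripper_width: 0.023
```

```bash
python3 - <<'E'
from mv import *
st();place(26,20,3)
E
```

```text
t 25.6 pos [0.4901, 0.18, 0.1263] C [-0.8, 26.0, 126.3] tx [0.568, -0.084, -0.819] ty [0.146, 0.989, 0.0] F [-0.8, -0.4, 0.5] w 23.0
j [0.346, -0.368, 2.28, -0.424, 0.721, -0.83]
delta [57.4, -0.1, -41.6] rot [-0.001, 0.001, 0.001] |d| 71.0 deg 0.1
```

send_rows:
  fingers: [0, 0, 0, 0, 0, 0]
  delta_pos:
    - [20, 0, -14]
    - [40, 0, -29]
    - [52, 0, -38]
    - [57, 0, -42]
    - [57, 0, -42]
    - [57, 0, -42]
  rotation:
    - [0, 0, 0]
    - [0, 0, 0]
    - [0, 0, 0]
    - [0, 0, 0]
    - [0, 0, 0]
    - [0, 0, 0]

```text
clock: 26.2
position: [0.4896, 0.1804, 0.0571]
orientation: [[0.57, 0.146, 0.809], [-0.083, 0.989, -0.12], [-0.817, 0.001, 0.576]]
ft_force: [-0.4, -0.1, 0.2]
gripper_width: 0.0227
```

```bash
python3 - <<'E'
from mv import *
st();place(26,4,3)
t=snap("top","t20"); crop(t,(200,260,185,245),10,"pics/t20.png")
E
```

```text
t 26.2 pos [0.4896, 0.1804, 0.0571] C [-1.3, 26.4, 57.1] tx [0.57, -0.083, -0.817] ty [0.146, 0.989, 0.001] F [-0.4, -0.1, 0.2] w 22.7
j [0.348, -0.229, 2.31, -0.53, 0.569, -0.697]
delta [14.1, -0.4, -10.7] rot [-0.002, 0.003, -0.0] |d| 18.0 deg 0.2
```

View pics/t20.png

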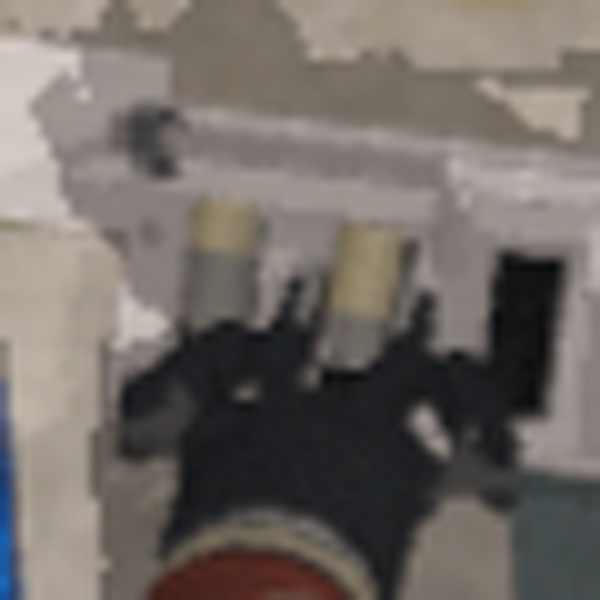

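Vial in hand lines up with trough 3 (base at (370,225)); vial in trough 4 undisturbed at (225,215). Go down gently.

send_rows:
  fingers: [0, 0, 0, 0, 0]
  delta_pos:
    - [5, 0, -4]
    - [10, 0, -7]
    - [14, 0, -10]
    - [14, 0, -10]
    - [14, 0, -10]
  rotation:
    - [0, 0, 0]
    - [0, 0, 0]
    - [0, 0, 0]
    - [0, 0, 0]
    - [0, 0, 0]

```text
clock: 26.75
position: [0.4911, 0.18, 0.0415]
orientation: [[0.572, 0.146, 0.807], [-0.085, 0.989, -0.119], [-0.816, -0.0, 0.579]]
ft_force: [1.0, -5.8, 5.1]
gripper_width: 0.0228
```

```bash
python3 - <<'E'
from mv import *
st();place(26,0,3)
E
```

```text
t 26.75 pos [0.4911, 0.18, 0.0415] C [0.2, 26.2, 41.5] tx [0.572, -0.085, -0.816] ty [0.146, 0.989, -0.0] F [1.0, -5.8, 5.1] w 22.8
j [0.347, -0.189, 2.311, -0.57, 0.533, -0.652]
delta [3.8, -0.2, -5.2] rot [-0.001, 0.006, 0.001] |d| 6.0 deg 0.4
```

send_rows:
  fingers: [0, 0, 0, 0]
  delta_pos:
    - [1, -0.6, -1]
    - [2, -0.6, -3]
    - [3, -0.6, -4]
    - [3, -0.6, -4]
  rotation:
    - [0, 0, 0]
    - [0, 0, 0]
    - [0, 0, 0]
    - [0, 0, 0]

```text
clock: 27.15
position: [0.4919, 0.1799, 0.04]
orientation: [[0.577, 0.146, 0.804], [-0.085, 0.989, -0.118], [-0.813, -0.001, 0.583]]
ft_force: [-7.8, -4.1, 16.3]
gripper_width: 0.023
```

```bash
python3 - <<'E'
from mv import *
st();place(26,0,3)
E
```

```text
t 27.15 pos [0.4919, 0.1799, 0.04] C [1.1, 26.2, 40.0] tx [0.577, -0.085, -0.813] ty [0.146, 0.989, -0.001] F [-7.8, -4.1, 16.3] w 23.0
j [0.347, -0.183, 2.312, -0.584, 0.525, -0.639]
delta [2.1, -0.2, -5.1] rot [-0.001, 0.011, 0.001] |d| 6.0 deg 0.7
```

send_rows:
  fingers: [36, 36, 36, 36, 36, 36, 36]
  delta_pos:
    - [0, 0, 0]
    - [0, 0, 0]
    - [0, 0, 0]
    - [-15, 0, 0]
    - [-50, 0, 0]
    - [-90, 0, 0]
    - [-110, 0, 30]
  rotation:
    - [0, 0, 0]
    - [0, 0, 0]
    - [0, 0, 0]
    - [0, 0, 0]
    - [0, 0, 0]
    - [0, 0, 0]
    - [0, 0, 0]

```text
clock: 27.85
position: [0.4488, 0.1858, 0.1447]
orientation: [[0.573, 0.143, 0.807], [-0.085, 0.99, -0.116], [-0.815, -0.002, 0.579]]
ft_force: [0.0, 0.1, 0.5]
gripper_width: 0.0356
```

```bash
python3 - <<'E'
from mv import *
st()
d=snap("scene","s21"); crop(d,(170,250,160,260),7,"pics/s21.png")
t=snap("top","t21"); crop(t,(200,260,175,255),9,"pics/t21.png")
R=Rt(-1.2+np.pi,PT,-1); P=np.array([.441,-.359,.032])-.12*R[:,0]; print(P); go([*P[:2],.22],R)
E
```

```text
t 27.85 pos [0.4488, 0.1858, 0.1447] C [-42.5, 25.8, 144.7] tx [0.573, -0.085, -0.815] ty [0.143, 0.99, -0.002] F [0.0, 0.1, 0.5] w 35.6
j [0.403, -0.509, 2.344, -0.432, 0.81, -0.803]
[ 0.47661913 -0.45061781  0.10082917]
delta [10.5, -627.7, 132.4] rot [1.149, 1.426, 0.185] |d| 642.0 deg 105.5
```

View pics/s21.png

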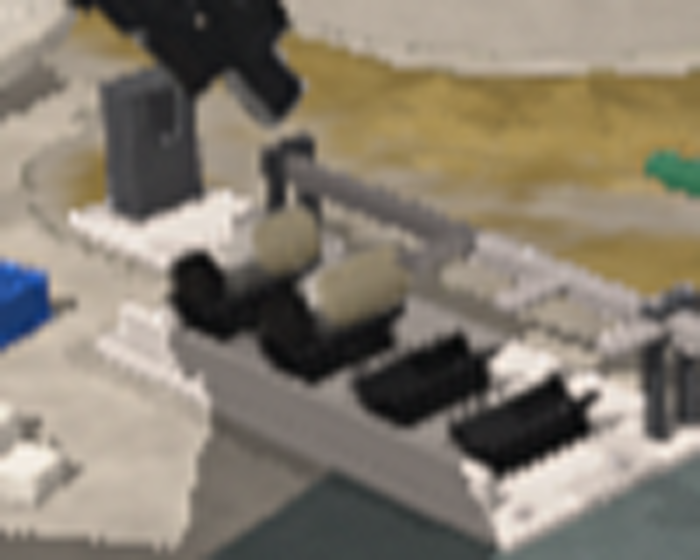

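View pics/t21.png

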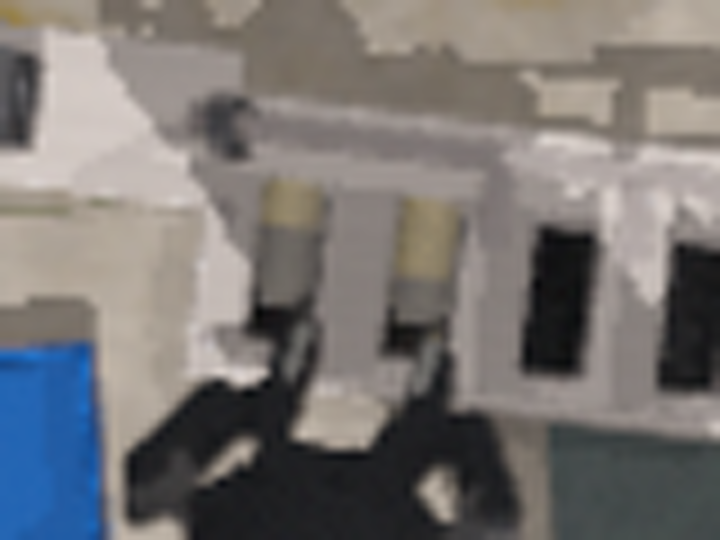

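send_rows:
  fingers: [50, 50, 50, 50, 50, 50, 50, 50]
  delta_pos:
    - [-20, -30, 20]
    - [-40, -75, 45]
    - [-40, -120, 60]
    - [-40, -170, 75]
    - [-35, -220, 85]
    - [-30, -270, 90]
    - [-25, -320, 95]
    - [-20, -370, 100]
  rotation:
    - [1.149, 1.426, 0.185]
    - [1.149, 1.426, 0.185]
    - [1.149, 1.426, 0.185]
    - [1.149, 1.426, 0.185]
    - [1.149, 1.426, 0.185]
    - [1.149, 1.426, 0.185]
    - [1.149, 1.426, 0.185]
    - [1.149, 1.426, 0.185]

```text
clock: 28.75
position: [0.47, -0.1849, 0.2261]
orientation: [[-0.136, 0.743, 0.656], [0.435, 0.64, -0.634], [-0.89, 0.199, -0.411]]
ft_force: [0.9, -0.1, 0.4]
gripper_width: 0.0501
```

```bash
python3 - <<'E'
from mv import *
st()
R=Rt(-1.2+np.pi,PT,-1); P=np.array([.441,-.359,.032])-.12*R[:,0]; go([*P[:2],.2],R)
E
```

```text
t 28.75 pos [0.47, -0.1849, 0.2261] C [32.1, -337.9, 226.1] tx [-0.136, 0.435, -0.89] ty [0.743, 0.64, 0.199] F [0.9, -0.1, 0.4] w 50.1
j [-0.661, 0.001, 1.752, 0.269, 1.78, -1.412]
delta [-93.4, -170.2, 183.5] rot [0.391, 0.487, 0.066] |d| 267.0 deg 36.0
```

send_rows:
  fingers: [50, 50, 50, 50, 50, 50, 50, 50]
  delta_pos:
    - [-93, -170, 183]
    - [-93, -170, 183]
    - [-93, -170, 183]
    - [-93, -170, 183]
    - [-93, -170, 183]
    - [-93, -170, 183]
    - [-93, -170, 183]
    - [-93, -170, 183]
  rotation:
    - [0.391, 0.487, 0.066]
    - [0.391, 0.487, 0.066]
    - [0.391, 0.487, 0.066]
    - [0.391, 0.487, 0.066]
    - [0.391, 0.487, 0.066]
    - [0.391, 0.487, 0.066]
    - [0.391, 0.487, 0.066]
    - [0.391, 0.487, 0.066]

```text
clock: 29.55
position: [0.4763, -0.4496, 0.1982]
orientation: [[-0.297, 0.932, 0.206], [0.765, 0.362, -0.533], [-0.571, -0.001, -0.821]]
ft_force: [0.2, 0.0, 0.1]
gripper_width: 0.0499
```

```bash
python3 - <<'E'
from mv import *
st(); pick((.441,-.359),-1.2,90)
d=snap("scene","s22"); crop(d,(190,340,300,460),4,"pics/s22.png")
E
```

```text
t 29.55 pos [0.4763, -0.4496, 0.1982] C [76.5, -599.0, 198.2] tx [-0.297, 0.765, -0.571] ty [0.932, 0.362, -0.001] F [0.2, 0.0, 0.1] w 49.9
j [-0.952, 0.696, 1.078, 0.273, 2.296, -1.243]
delta [86.8, 0.0, 80.6] rot [-0.001, -0.003, -0.0] |d| 118.0 deg 0.2
```

View pics/s22.png

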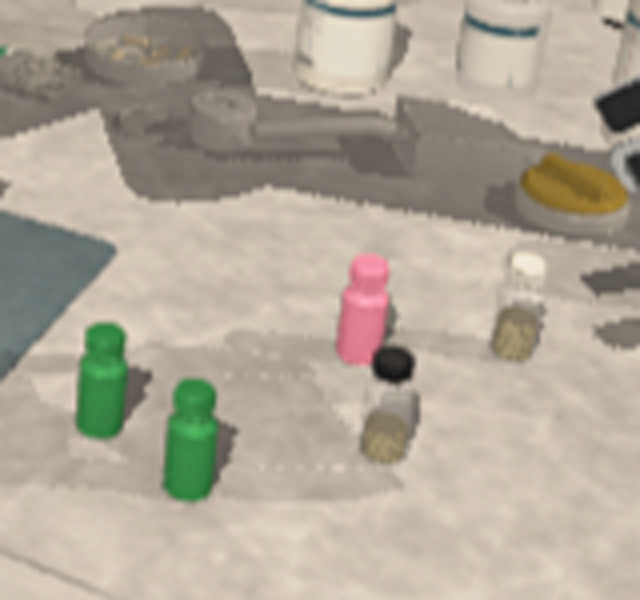

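send_rows:
  fingers: [50, 50, 50, 50, 50]
  delta_pos:
    - [20, 0, 30]
    - [45, 0, 60]
    - [75, 0, 81]
    - [87, 0, 81]
    - [87, 0, 81]
  rotation:
    - [0, 0, 0]
    - [0, 0, 0]
    - [0, 0, 0]
    - [0, 0, 0]
    - [0, 0, 0]

```text
clock: 30.1
position: [0.467, -0.4221, 0.0816]
orientation: [[-0.301, 0.931, 0.206], [0.766, 0.365, -0.53], [-0.568, -0.002, -0.823]]
ft_force: [-0.5, 0.6, -0.1]
gripper_width: 0.05
```

```bash
python3 - <<'E'
from mv import *
st(); pick((.441,-.359),-1.2,0)
E
```

```text
t 30.1 pos [0.467, -0.4221, 0.0816] C [63.4, -573.1, 81.6] tx [-0.301, 0.766, -0.568] ty [0.931, 0.365, -0.002] F [-0.5, 0.6, -0.1] w 50.0
j [-0.941, 0.763, 1.189, 0.247, 2.127, -1.289]
delta [86.4, -1.1, 2.0] rot [0.0, -0.006, 0.003] |d| 86.0 deg 0.4
```

send_rows:
  fingers: [50, 50, 50, 50, 50, 50]
  delta_pos:
    - [30, -1, 2]
    - [60, -1, 2]
    - [80, -1, 2]
    - [86, -1, 2]
    - [86, -1, 2]
    - [86, -1, 2]
  rotation:
    - [0, 0, 0]
    - [0, 0, 0]
    - [0, 0, 0]
    - [0, 0, 0]
    - [0, 0, 0]
    - [0, 0, 0]

```text
clock: 30.7
position: [0.4416, -0.3589, 0.0328]
orientation: [[-0.3, 0.931, 0.208], [0.764, 0.365, -0.532], [-0.571, -0.001, -0.821]]
ft_force: [0.3, -0.6, 1.0]
gripper_width: 0.0501
```

```bash
python3 - <<'E'
from mv import *
st(); pick((.441,-.359),-1.2,0)
d=snap("scene","s23"); crop(d,(220,320,330,460),6,"pics/s23.png")
E
```

```text
t 30.7 pos [0.4416, -0.3589, 0.0328] C [29.2, -514.2, 32.8] tx [-0.3, 0.764, -0.571] ty [0.931, 0.365, -0.001] F [0.3, -0.6, 1.0] w 50.1
j [-0.919, 0.701, 1.38, 0.249, 1.994, -1.305]
delta [2.6, -0.6, 0.6] rot [0.001, -0.003, 0.003] |d| 3.0 deg 0.3
```

View pics/s23.png

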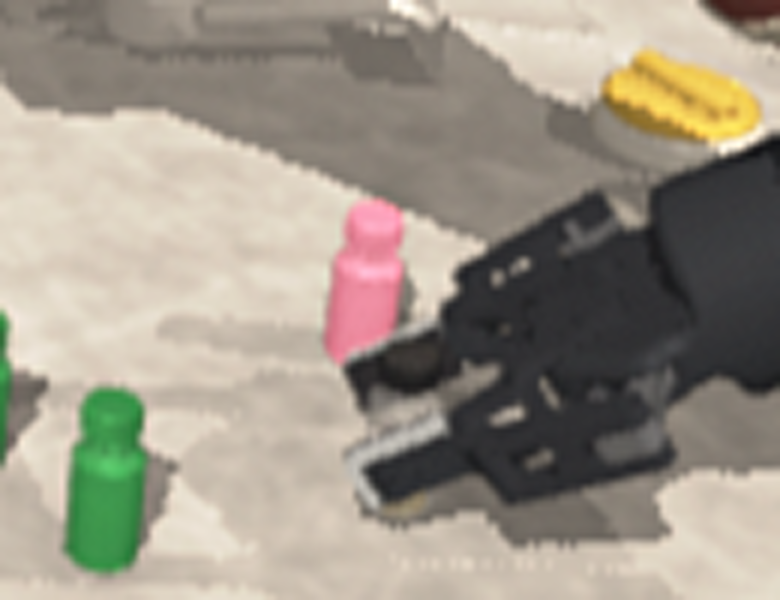

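Vial sits between the jaws (cap at (412,360)). Close and lift.

send_rows:
  fingers: [50, 0, 0, 0, 0, 0, 0]
  delta_pos:
    - [2, 0, 0]
    - [2, 0, 0]
    - [2, 0, 0]
    - [2, 0, 0]
    - [2, 0, 0]
    - [2, 0, 0]
    - [2, 0, 0]
  rotation:
    - [0, 0, 0]
    - [0, 0, 0]
    - [0, 0, 0]
    - [0, 0, 0]
    - [0, 0, 0]
    - [0, 0, 0]
    - [0, 0, 0]

```text
clock: 31.45
position: [0.4411, -0.358, 0.032]
orientation: [[-0.3, 0.931, 0.208], [0.764, 0.365, -0.532], [-0.572, -0.0, -0.82]]
ft_force: [-0.2, -3.0, 3.7]
gripper_width: 0.0229
```

send_rows:
  fingers: [0, 0, 0, 0, 0]
  delta_pos:
    - [-17, 0, -25]
    - [-34, 0, -50]
    - [-57, 0, -82]
    - [-80, 0, -115]
    - [-80, 0, -115]
  rotation:
    - [0, 0, 0]
    - [0, 0, 0]
    - [0, 0, 0]
    - [0, 0, 0]
    - [0, 0, 0]

```text
clock: 31.95
position: [0.4429, -0.3597, 0.1777]
orientation: [[-0.296, 0.931, 0.214], [0.759, 0.365, -0.539], [-0.58, 0.003, -0.815]]
ft_force: [0.9, -0.1, 0.4]
gripper_width: 0.023
```

```bash
python3 - <<'E'
from mv import *
st()
d=snap("scene","s24"); crop(d,(160,320,310,460),4,"pics/s24.png")
place(-26,130,3)
E
```

```text
t 31.95 pos [0.4429, -0.3597, 0.1777] C [30.5, -514.8, 177.7] tx [-0.296, 0.759, -0.58] ty [0.931, 0.365, 0.003] F [0.9, -0.1, 0.4] w 23.0
j [-0.918, 0.514, 1.371, 0.277, 2.172, -1.249]
delta [364.6, 214.6, -245.7] rot [-1.14, -1.406, -0.2] |d| 489.0 deg 104.4
```

View pics/s24.png

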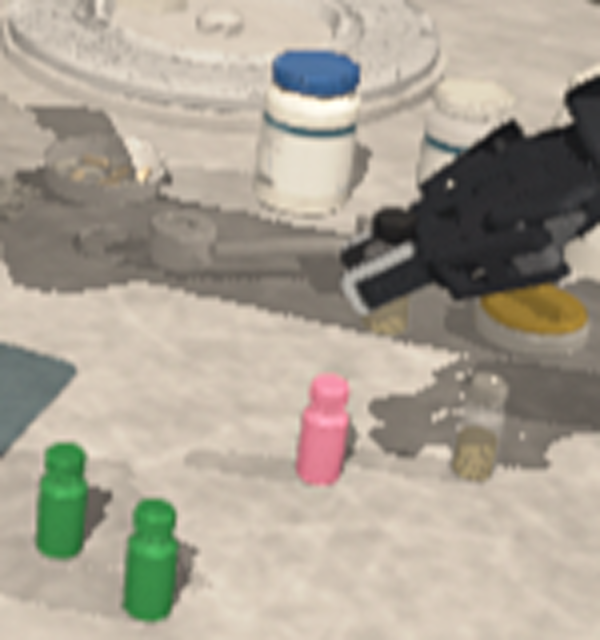

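send_rows:
  fingers: [0, 0, 0, 0, 0, 0, 0, 0]
  delta_pos:
    - [29, 17, -20]
    - [58, 34, -40]
    - [87, 51, -59]
    - [116, 68, -79]
    - [145, 86, -98]
    - [175, 103, -118]
    - [204, 120, -138]
    - [233, 137, -157]
  rotation:
    - [-1.14, -1.406, -0.2]
    - [-1.14, -1.406, -0.2]
    - [-1.14, -1.406, -0.2]
    - [-1.14, -1.406, -0.2]
    - [-1.14, -1.406, -0.2]
    - [-1.14, -1.406, -0.2]
    - [-1.14, -1.406, -0.2]
    - [-1.14, -1.406, -0.2]

```text
clock: 32.8
position: [0.4666, -0.0457, 0.1673]
orientation: [[0.17, 0.457, 0.873], [0.133, 0.868, -0.479], [-0.977, 0.197, 0.087]]
ft_force: [0.7, 0.5, -0.1]
gripper_width: 0.0234
```

```bash
python3 - <<'E'
from mv import *
st();place(-26,110,3)
E
```

```text
t 32.8 pos [0.4666, -0.0457, 0.1673] C [8.6, -200.7, 167.3] tx [0.17, 0.133, -0.977] ty [0.457, 0.868, 0.197] F [0.7, 0.5, -0.1] w 23.4
j [-0.362, -0.377, 2.141, 0.194, 1.27, -1.487]
delta [47.1, 153.8, -72.5] rot [-0.389, -0.482, -0.069] |d| 176.0 deg 35.7
```

send_rows:
  fingers: [0, 0, 0, 0, 0, 0, 0]
  delta_pos:
    - [10, 38, -18]
    - [20, 76, -36]
    - [30, 115, -54]
    - [47, 154, -72]
    - [47, 154, -72]
    - [47, 154, -72]
    - [47, 154, -72]
  rotation:
    - [-0.389, -0.482, -0.069]
    - [-0.389, -0.482, -0.069]
    - [-0.389, -0.482, -0.069]
    - [-0.389, -0.482, -0.069]
    - [-0.389, -0.482, -0.069]
    - [-0.389, -0.482, -0.069]
    - [-0.389, -0.482, -0.069]

```text
clock: 33.5
position: [0.4817, 0.1279, 0.1445]
orientation: [[0.566, 0.145, 0.811], [-0.083, 0.989, -0.119], [-0.82, -0.0, 0.572]]
ft_force: [-0.4, -1.0, -0.3]
gripper_width: 0.0234
```

```bash
python3 - <<'E'
from mv import *
st();place(-26,20,3)
d=snap("scene","s25"); crop(d,(130,260,150,280),4.6,"pics/s25.png")
E
```

```text
t 33.5 pos [0.4817, 0.1279, 0.1445] C [-1.6, -26.7, 144.5] tx [0.566, -0.083, -0.82] ty [0.145, 0.989, -0.0] F [-0.4, -1.0, -0.3] w 23.4
j [0.218, -0.505, 2.339, -0.303, 0.753, -1.044]
delta [73.0, 0.7, -51.3] rot [-0.001, -0.002, 0.001] |d| 89.0 deg 0.1
```

View pics/s25.png

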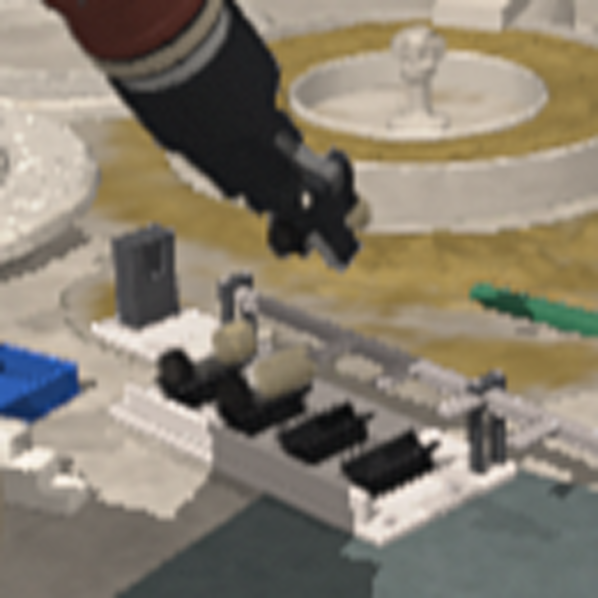

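send_rows:
  fingers: [0, 0, 0, 0, 0, 0]
  delta_pos:
    - [25, 0, -17]
    - [50, 0, -35]
    - [66, 0.5, -46]
    - [73, 0.5, -51]
    - [73, 0.5, -51]
    - [73, 0.5, -51]
  rotation:
    - [0, 0, 0]
    - [0, 0, 0]
    - [0, 0, 0]
    - [0, 0, 0]
    - [0, 0, 0]
    - [0, 0, 0]

```text
clock: 34.15
position: [0.4838, 0.1269, 0.0577]
orientation: [[0.568, 0.149, 0.809], [-0.085, 0.989, -0.123], [-0.818, 0.001, 0.575]]
ft_force: [-0.1, 0.0, 0.8]
gripper_width: 0.0229
```

```bash
python3 - <<'E'
from mv import *
st();place(-26.2,3,3)
t=snap("top","t26"); crop(t,(200,260,190,260),9,"pics/t26.png")
E
```

```text
t 34.15 pos [0.4838, 0.1269, 0.0577] C [0.7, -27.4, 57.7] tx [0.568, -0.085, -0.818] ty [0.149, 0.989, 0.001] F [-0.1, 0.0, 0.8] w 22.9
j [0.215, -0.324, 2.381, -0.408, 0.541, -0.912]
delta [14.3, 1.1, -13.2] rot [-0.005, 0.001, 0.002] |d| 19.0 deg 0.3
```

View pics/t26.png

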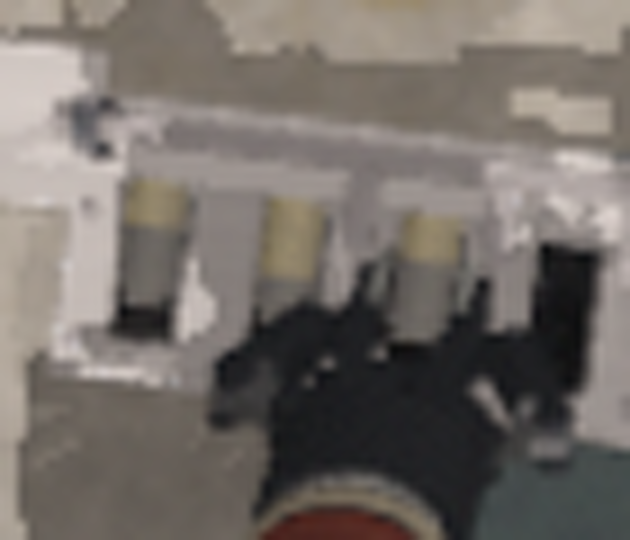

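send_rows:
  fingers: [0, 0, 0, 0, 0]
  delta_pos:
    - [5, 1, -5]
    - [10, 1, -9]
    - [13, 1, -12]
    - [13, 1, -12]
    - [13, 1, -12]
  rotation:
    - [0, 0, 0]
    - [0, 0, 0]
    - [0, 0, 0]
    - [0, 0, 0]
    - [0, 0, 0]

```text
clock: 34.7
position: [0.4835, 0.1285, 0.0424]
orientation: [[0.572, 0.148, 0.807], [-0.085, 0.989, -0.121], [-0.816, 0.001, 0.578]]
ft_force: [0.6, -5.4, 6.2]
gripper_width: 0.0228
```

```bash
python3 - <<'E'
from mv import *
st();place(-26.2,0,3)
E
```

```text
t 34.7 pos [0.4835, 0.1285, 0.0424] C [0.2, -25.8, 42.4] tx [0.572, -0.085, -0.816] ty [0.148, 0.989, 0.001] F [0.6, -5.4, 6.2] w 22.8
j [0.221, -0.285, 2.385, -0.449, 0.5, -0.864]
delta [4.6, -0.4, -5.7] rot [-0.003, 0.006, 0.001] |d| 7.0 deg 0.4
```

send_rows:
  fingers: [0, 0, 0, 0]
  delta_pos:
    - [1, -0.5, -2]
    - [3, -0.5, -3]
    - [4, -0.5, -5]
    - [4, -0.5, -5]
  rotation:
    - [0, 0, 0]
    - [0, 0, 0]
    - [0, 0, 0]
    - [0, 0, 0]

```text
clock: 35.1
position: [0.4848, 0.1284, 0.0402]
orientation: [[0.577, 0.147, 0.803], [-0.086, 0.989, -0.119], [-0.812, 0.0, 0.584]]
ft_force: [-7.3, -6.6, 17.9]
gripper_width: 0.0231
```

```bash
python3 - <<'E'
from mv import *
st();place(-26.2,0,3)
E
```

```text
t 35.1 pos [0.4848, 0.1284, 0.0402] C [1.5, -25.8, 40.2] tx [0.577, -0.086, -0.812] ty [0.147, 0.989, 0.0] F [-7.3, -6.6, 17.9] w 23.1
j [0.221, -0.276, 2.386, -0.466, 0.487, -0.849]
delta [2.0, -0.4, -5.5] rot [-0.002, 0.012, 0.001] |d| 6.0 deg 0.7
```

send_rows:
  fingers: [36, 36, 36, 36, 36, 36, 36]
  delta_pos:
    - [0, 0, 0]
    - [0, 0, 0]
    - [0, 0, 0]
    - [-15, 0, 0]
    - [-50, 0, 0]
    - [-90, 0, 0]
    - [-110, 0, 30]
  rotation:
    - [0, 0, 0]
    - [0, 0, 0]
    - [0, 0, 0]
    - [0, 0, 0]
    - [0, 0, 0]
    - [0, 0, 0]
    - [0, 0, 0]

```text
clock: 35.8
position: [0.4415, 0.1346, 0.1452]
orientation: [[0.575, 0.145, 0.805], [-0.084, 0.989, -0.117], [-0.814, -0.0, 0.581]]
ft_force: [0.8, -0.3, -0.3]
gripper_width: 0.036
```

```bash
python3 - <<'E'
from mv import *
st()
d=snap("scene","s27"); crop(d,(170,250,160,260),7,"pics/s27.png")
t=snap("top","t27"); crop(t,(200,260,175,265),8.5,"pics/t27.png")
crop(d,(230,320,330,460),5,"pics/s27b.png")
R=Rt(.1+np.pi,PT,-1); P=np.array([.5695,-.390,.032])-.12*R[:,0]; print(P); go([*P[:2],.2],R)
E
```

```text
t 35.8 pos [0.4415, 0.1346, 0.1452] C [-42.3, -25.9, 145.2] tx [0.575, -0.084, -0.814] ty [0.145, 0.989, -0.0] F [0.8, -0.3, -0.3] w 36.0
j [0.268, -0.64, 2.422, -0.329, 0.808, -0.996]
[ 0.66730716 -0.38018655  0.10082917]
delta [134.0, -477.8, 263.6] rot [-0.27, 1.587, -0.05] |d| 562.0 deg 92.3
```

View pics/s27.png

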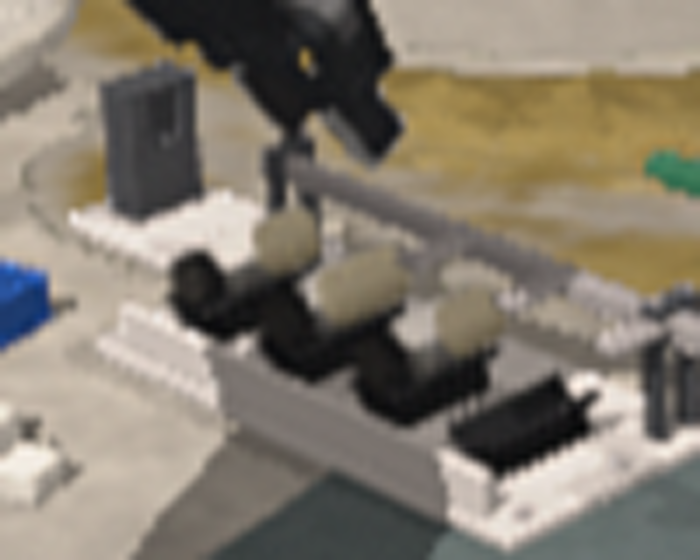

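View pics/t27.png

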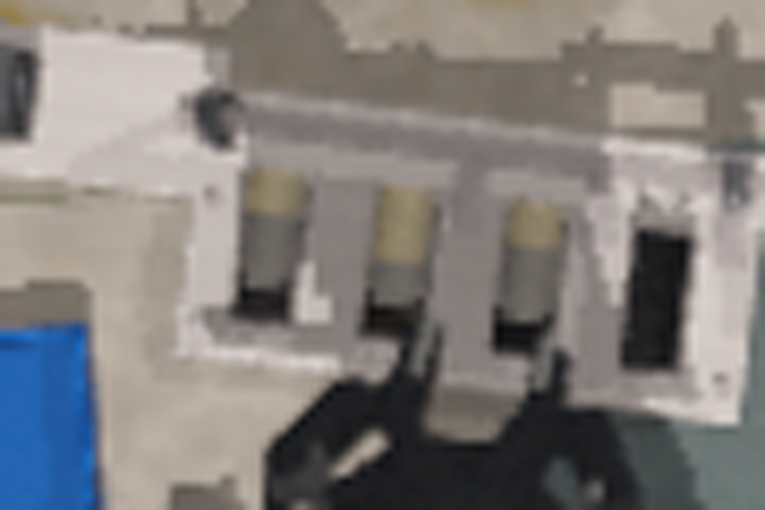

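View pics/s27b.png

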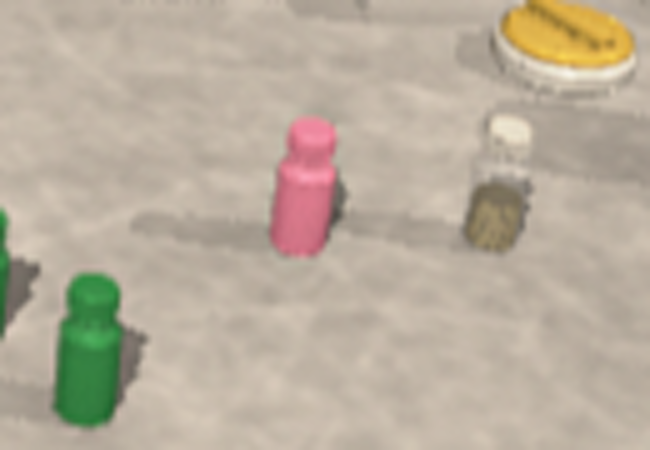

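send_rows:
  fingers: [50, 50, 50, 50, 50, 50, 50, 50]
  delta_pos:
    - [-30, -20, 30]
    - [-30, -60, 70]
    - [-15, -105, 95]
    - [0, -150, 115]
    - [15, -195, 135]
    - [30, -240, 155]
    - [50, -285, 175]
    - [65, -330, 195]
  rotation:
    - [0, 0, 0]
    - [-0.27, 1.587, -0.05]
    - [-0.27, 1.587, -0.05]
    - [-0.27, 1.587, -0.05]
    - [-0.27, 1.587, -0.05]
    - [-0.27, 1.587, -0.05]
    - [-0.27, 1.587, -0.05]
    - [-0.27, 1.587, -0.05]

```text
clock: 36.7
position: [0.5856, -0.2001, 0.2143]
orientation: [[-0.391, -0.015, 0.92], [-0.048, 0.999, -0.004], [-0.919, -0.046, -0.391]]
ft_force: [0.0, 0.5, 0.1]
gripper_width: 0.0502
```

```bash
python3 - <<'E'
from mv import *
st()
R=Rt(.1+np.pi,PT,-1); P=np.array([.5695,-.390,.032])-.12*R[:,0]; go([*P[:2],.17],R)
E
```

```text
t 36.7 pos [0.5856, -0.2001, 0.2143] C [148.7, -336.3, 214.3] tx [-0.391, -0.048, -0.919] ty [-0.015, 0.999, -0.046] F [0.0, 0.5, 0.1] w 50.2
j [-0.37, 0.291, 1.438, -0.191, 1.77, -1.95]
delta [17.4, -179.0, 93.3] rot [-0.096, 0.555, -0.018] |d| 203.0 deg 32.3
```

send_rows:
  fingers: [50, 50, 50, 50, 50, 50, 50]
  delta_pos:
    - [5, -45, 23]
    - [9, -90, 46]
    - [13, -135, 70]
    - [17, -179, 93]
    - [17, -179, 93]
    - [17, -179, 93]
    - [17, -179, 93]
  rotation:
    - [-0.096, 0.555, -0.018]
    - [-0.096, 0.555, -0.018]
    - [-0.096, 0.555, -0.018]
    - [-0.096, 0.555, -0.018]
    - [-0.096, 0.555, -0.018]
    - [-0.096, 0.555, -0.018]
    - [-0.096, 0.555, -0.018]

```text
clock: 37.4
position: [0.6674, -0.3796, 0.172]
orientation: [[-0.814, -0.099, 0.572], [-0.082, 0.995, 0.056], [-0.575, -0.001, -0.818]]
ft_force: [0.8, -0.1, 1.2]
gripper_width: 0.05
```

```bash
python3 - <<'E'
from mv import *
st(); pick((.5695,-.390),.1,90)
E
```

```text
t 37.4 pos [0.6674, -0.3796, 0.172] C [255.5, -502.0, 172.0] tx [-0.814, -0.082, -0.575] ty [-0.099, 0.995, -0.001] F [0.8, -0.1, 1.2] w 50.0
j [-0.464, 0.968, 0.705, -0.599, 2.252, -2.324]
delta [73.0, -0.5, 58.2] rot [-0.001, 0.001, 0.0] |d| 93.0 deg 0.1
```

send_rows:
  fingers: [50, 50, 50, 50, 50]
  delta_pos:
    - [20, 0, 20]
    - [40, 0, 40]
    - [65, 0, 58]
    - [73, 0, 58]
    - [73, 0, 58]
  rotation:
    - [0, 0, 0]
    - [0, 0, 0]
    - [0, 0, 0]
    - [0, 0, 0]
    - [0, 0, 0]

```text
clock: 37.9
position: [0.6409, -0.3817, 0.0868]
orientation: [[-0.813, -0.1, 0.574], [-0.083, 0.995, 0.055], [-0.577, -0.003, -0.817]]
ft_force: [-0.0, 0.4, 0.1]
gripper_width: 0.0503
```

```bash
python3 - <<'E'
from mv import *
st(); pick((.5695,-.390),.1,0)
d=snap("scene","s28"); crop(d,(190,310,340,480),5,"pics/s28.png")
E
```

```text
t 37.9 pos [0.6409, -0.3817, 0.0868] C [229.6, -507.9, 86.8] tx [-0.813, -0.083, -0.577] ty [-0.1, 0.995, -0.003] F [-0.0, 0.4, 0.1] w 50.3
j [-0.479, 0.98, 0.83, -0.556, 2.126, -2.245]
delta [92.3, -1.0, 3.4] rot [-0.003, 0.004, 0.002] |d| 92.0 deg 0.3
```

View pics/s28.png

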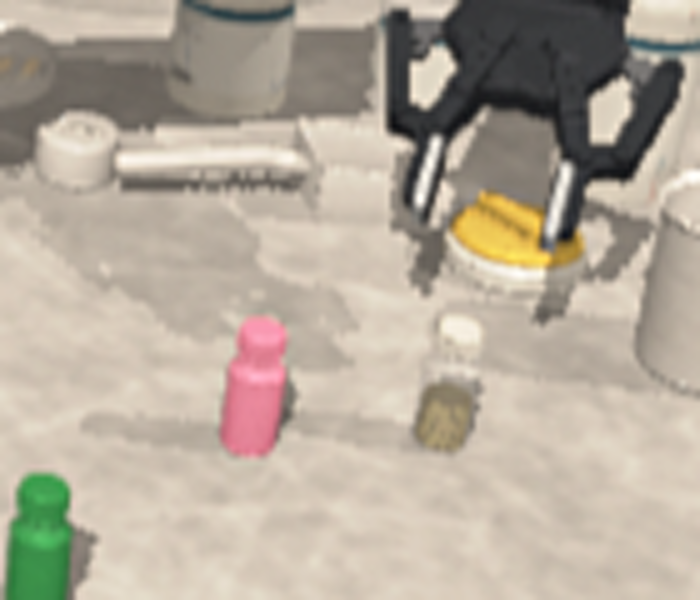

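send_rows:
  fingers: [50, 50, 50, 50, 50, 50]
  delta_pos:
    - [30, -1, 3]
    - [60, -1, 3]
    - [84, -1, 3]
    - [92, -1, 3]
    - [92, -1, 3]
    - [92, -1, 3]
  rotation:
    - [0, 0, 0]
    - [0, 0, 0]
    - [0, 0, 0]
    - [0, 0, 0]
    - [0, 0, 0]
    - [0, 0, 0]

```text
clock: 38.55
position: [0.5707, -0.3911, 0.0346]
orientation: [[-0.81, -0.1, 0.578], [-0.086, 0.995, 0.053], [-0.581, -0.007, -0.814]]
ft_force: [0.0, -0.1, -0.4]
gripper_width: 0.0499
```

```bash
python3 - <<'E'
from mv import *
st(); pick((.5695,-.390),.1,0)
d=snap("scene","s29"); crop(d,(190,310,340,480),5,"pics/s29.png")
E
```

```text
t 38.55 pos [0.5707, -0.3911, 0.0346] C [161.5, -527.4, 34.6] tx [-0.81, -0.086, -0.581] ty [-0.1, 0.995, -0.007] F [0.0, -0.1, -0.4] w 49.9
j [-0.526, 0.896, 1.059, -0.549, 1.973, -2.199]
delta [4.4, 1.2, 1.5] rot [-0.005, 0.009, 0.004] |d| 5.0 deg 0.6
```

View pics/s29.png

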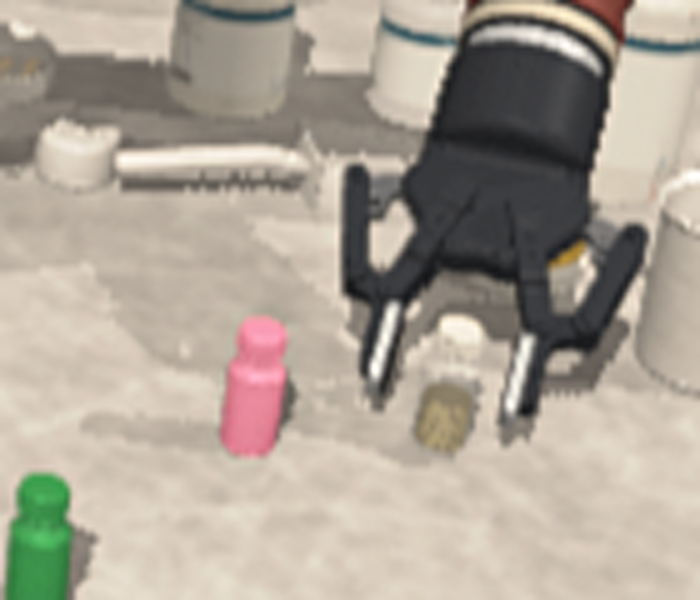

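send_rows:
  fingers: [50, 0, 0, 0, 0, 0, 0]
  delta_pos:
    - [4, 1, 1]
    - [4, 1, 1]
    - [4, 1, 1]
    - [4, 1, 1]
    - [4, 1, 1]
    - [4, 1, 1]
    - [4, 1, 1]
  rotation:
    - [0, 0, 0]
    - [0, 0, 0]
    - [0, 0, 0]
    - [0, 0, 0]
    - [0, 0, 0]
    - [0, 0, 0]
    - [0, 0, 0]

```text
clock: 39.3
position: [0.5683, -0.3903, 0.0316]
orientation: [[-0.809, -0.101, 0.579], [-0.086, 0.995, 0.053], [-0.581, -0.007, -0.814]]
ft_force: [2.3, 1.3, 1.4]
gripper_width: 0.0232
```

send_rows:
  fingers: [0, 0, 0, 0, 0]
  delta_pos:
    - [-17, 0, -25]
    - [-34, 0, -50]
    - [-57, 0, -82]
    - [-80, 0, -115]
    - [-80, 0, -115]
  rotation:
    - [0, 0, 0]
    - [0, 0, 0]
    - [0, 0, 0]
    - [0, 0, 0]
    - [0, 0, 0]

```text
clock: 39.8
position: [0.5686, -0.3911, 0.1793]
orientation: [[-0.804, -0.1, 0.586], [-0.09, 0.995, 0.047], [-0.588, -0.015, -0.809]]
ft_force: [0.1, -0.8, 0.9]
gripper_width: 0.0229
```

```bash
python3 - <<'E'
from mv import *
st()
d=snap("scene","s30"); crop(d,(150,310,340,480),4,"pics/s30.png")
place(-78,130,3)
E
```

```text
t 39.8 pos [0.5686, -0.3911, 0.1793] C [159.4, -527.7, 179.3] tx [-0.804, -0.09, -0.588] ty [-0.1, 0.995, -0.015] F [0.1, -0.8, 0.9] w 22.9
j [-0.527, 0.726, 1.059, -0.594, 2.106, -2.295]
delta [40.4, 474.9, -23.3] rot [0.266, -1.546, 0.058] |d| 477.0 deg 89.9
```

View pics/s30.png

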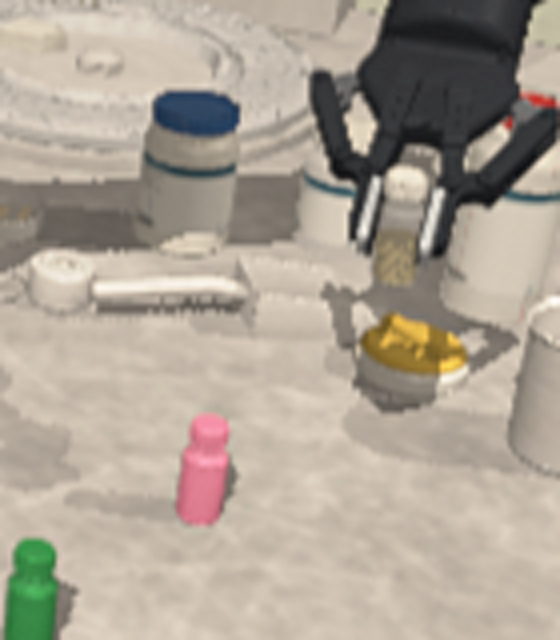

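send_rows:
  fingers: [0, 0, 0, 0, 0, 0, 0, 0]
  delta_pos:
    - [3, 45, -2]
    - [6, 90, -4]
    - [10, 135, -7]
    - [14, 180, -9]
    - [18, 225, -11]
    - [22, 270, -13]
    - [26, 315, -15]
    - [30, 360, -18]
  rotation:
    - [0.266, -1.546, 0.058]
    - [0.266, -1.546, 0.058]
    - [0.266, -1.546, 0.058]
    - [0.266, -1.546, 0.058]
    - [0.266, -1.546, 0.058]
    - [0.266, -1.546, 0.058]
    - [0.266, -1.546, 0.058]
    - [0.266, -1.546, 0.058]

```text
clock: 40.65
position: [0.4959, -0.0345, 0.167]
orientation: [[0.237, 0.095, 0.967], [-0.058, 0.995, -0.083], [-0.97, -0.036, 0.241]]
ft_force: [-0.6, 0.7, 1.8]
gripper_width: 0.0228
```

```bash
python3 - <<'E'
from mv import *
st();place(-78,110,3)
E
```

```text
t 40.65 pos [0.4959, -0.0345, 0.167] C [36.0, -185.4, 167.0] tx [0.237, -0.058, -0.97] ty [0.095, 0.995, -0.036] F [-0.6, 0.7, 1.8] w 22.8
j [-0.216, -0.361, 2.133, -0.006, 1.124, -1.695]
delta [9.4, 109.9, -35.7] rot [0.061, -0.366, 0.012] |d| 116.0 deg 21.3
```

send_rows:
  fingers: [0, 0, 0, 0, 0, 0]
  delta_pos:
    - [3, 40, -12]
    - [6, 80, -24]
    - [9, 110, -36]
    - [9, 110, -36]
    - [9, 110, -36]
    - [9, 110, -36]
  rotation:
    - [0.061, -0.366, 0.012]
    - [0.061, -0.366, 0.012]
    - [0.061, -0.366, 0.012]
    - [0.061, -0.366, 0.012]
    - [0.061, -0.366, 0.012]
    - [0.061, -0.366, 0.012]

```text
clock: 41.25
position: [0.4743, 0.0766, 0.146]
orientation: [[0.567, 0.146, 0.811], [-0.084, 0.989, -0.119], [-0.82, -0.0, 0.573]]
ft_force: [-0.1, -0.3, -0.3]
gripper_width: 0.0232
```

```bash
python3 - <<'E'
from mv import *
st();place(-78.3,20,3)
d=snap("scene","s31"); crop(d,(130,260,150,280),4.6,"pics/s31.png")
E
```

```text
t 41.25 pos [0.4743, 0.0766, 0.146] C [-1.4, -78.5, 146.0] tx [0.567, -0.084, -0.82] ty [0.146, 0.989, -0.0] F [-0.1, -0.3, -0.3] w 23.2
j [0.074, -0.603, 2.396, -0.184, 0.758, -1.255]
delta [74.0, 0.3, -52.3] rot [-0.001, -0.001, 0.001] |d| 91.0 deg 0.1
```

View pics/s31.png

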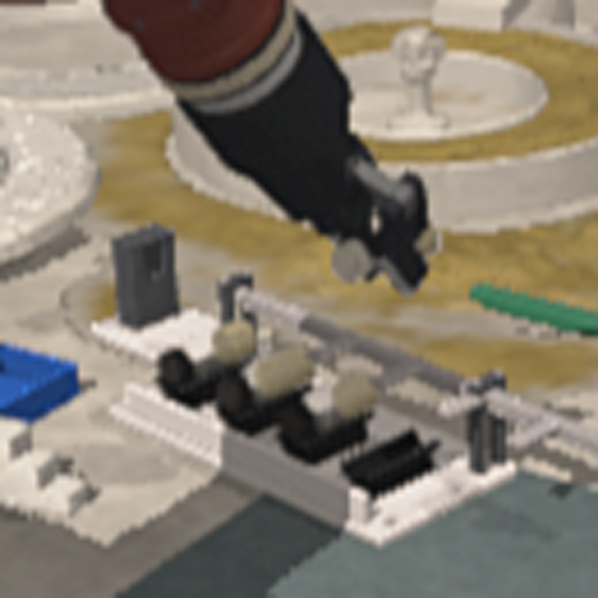

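send_rows:
  fingers: [0, 0, 0, 0, 0, 0]
  delta_pos:
    - [25, 0, -17]
    - [50, 0, -35]
    - [66, 0.5, -47]
    - [74, 0.5, -52]
    - [74, 0.5, -52]
    - [74, 0.5, -52]
  rotation:
    - [0, 0, 0]
    - [0, 0, 0]
    - [0, 0, 0]
    - [0, 0, 0]
    - [0, 0, 0]
    - [0, 0, 0]

```text
clock: 41.9
position: [0.4759, 0.0762, 0.0573]
orientation: [[0.569, 0.148, 0.809], [-0.085, 0.989, -0.121], [-0.818, 0.0, 0.575]]
ft_force: [-0.4, 0.2, 0.5]
gripper_width: 0.0229
```

```bash
python3 - <<'E'
from mv import *
st();place(-78.2,3,3)
t=snap("top","t32"); crop(t,(200,265,200,275),8.5,"pics/t32.png")
E
```

```text
t 41.9 pos [0.4759, 0.0762, 0.0573] C [0.2, -78.7, 57.3] tx [0.569, -0.085, -0.818] ty [0.148, 0.989, 0.0] F [-0.4, 0.2, 0.5] w 22.9
j [0.074, -0.413, 2.444, -0.255, 0.524, -1.166]
delta [14.4, 0.5, -12.5] rot [-0.003, 0.002, 0.002] |d| 19.0 deg 0.2
```

View pics/t32.png

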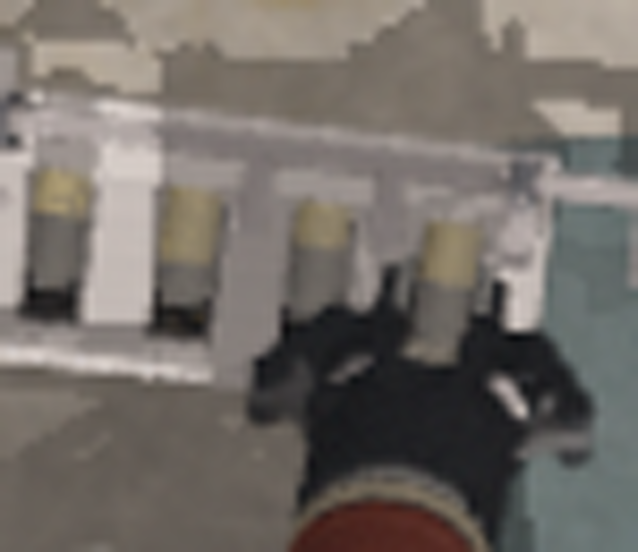

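send_rows:
  fingers: [0, 0, 0, 0, 0]
  delta_pos:
    - [5, 0.6, -5]
    - [10, 0.6, -9]
    - [13, 0.6, -12]
    - [13, 0.6, -12]
    - [13, 0.6, -12]
  rotation:
    - [0, 0, 0]
    - [0, 0, 0]
    - [0, 0, 0]
    - [0, 0, 0]
    - [0, 0, 0]

```text
clock: 42.45
position: [0.4758, 0.0771, 0.0424]
orientation: [[0.573, 0.147, 0.806], [-0.085, 0.989, -0.119], [-0.815, -0.0, 0.579]]
ft_force: [-0.2, -5.5, 5.7]
gripper_width: 0.0233
```

send_rows:
  fingers: [0, 0, 0, 0]
  delta_pos:
    - [1, 0, -2]
    - [3, 0, -3]
    - [3, 0, -4]
    - [3, 0, -4]
  rotation:
    - [0, 0, 0]
    - [0, 0, 0]
    - [0, 0, 0]
    - [0, 0, 0]

```text
clock: 42.85
position: [0.4771, 0.077, 0.0408]
orientation: [[0.579, 0.146, 0.803], [-0.086, 0.989, -0.117], [-0.811, -0.001, 0.585]]
ft_force: [-2.7, -6.0, 9.9]
gripper_width: 0.0228
```

```bash
python3 - <<'E'
from mv import *
st();place(-78,0,3)
E
```

```text
t 42.85 pos [0.4771, 0.077, 0.0408] C [1.3, -77.8, 40.8] tx [0.579, -0.086, -0.811] ty [0.146, 0.989, -0.001] F [-2.7, -6.0, 9.9] w 22.8
j [0.077, -0.367, 2.45, -0.296, 0.463, -1.123]
delta [2.6, -0.2, -5.7] rot [-0.0, 0.014, 0.002] |d| 6.0 deg 0.8
```

send_rows:
  fingers: [36, 36, 36, 36, 36, 36, 36]
  delta_pos:
    - [0, 0, 0]
    - [0, 0, 0]
    - [0, 0, 0]
    - [-15, 0, 0]
    - [-50, 0, 0]
    - [-90, 0, 0]
    - [-110, 0, 30]
  rotation:
    - [0, 0, 0]
    - [0, 0, 0]
    - [0, 0, 0]
    - [0, 0, 0]
    - [0, 0, 0]
    - [0, 0, 0]
    - [0, 0, 0]

```text
clock: 43.55
position: [0.434, 0.0836, 0.1472]
orientation: [[0.58, 0.144, 0.802], [-0.084, 0.99, -0.116], [-0.81, -0.0, 0.586]]
ft_force: [0.6, 0.3, 0.2]
gripper_width: 0.0358
```

```bash
python3 - <<'E'
from mv import *
st()
d=snap("scene","s33"); crop(d,(170,250,160,300),5.5,"pics/s33.png")
t=snap("top","t33"); crop(t,(195,265,140,300),5,"pics/t33.png")
R=Rt(YAW,0); go(W(50,-212+1.5,200),R)
E
```

```text
t 43.55 pos [0.434, 0.0836, 0.1472] C [-42.4, -77.4, 147.2] tx [0.58, -0.084, -0.81] ty [0.144, 0.99, -0.0] F [0.6, 0.3, 0.2] w 35.8
j [0.11, -0.774, 2.49, -0.202, 0.824, -1.225]
delta [15.0, -133.7, 95.7] rot [-0.001, 0.639, -0.002] |d| 165.0 deg 36.6
```

View pics/s33.png

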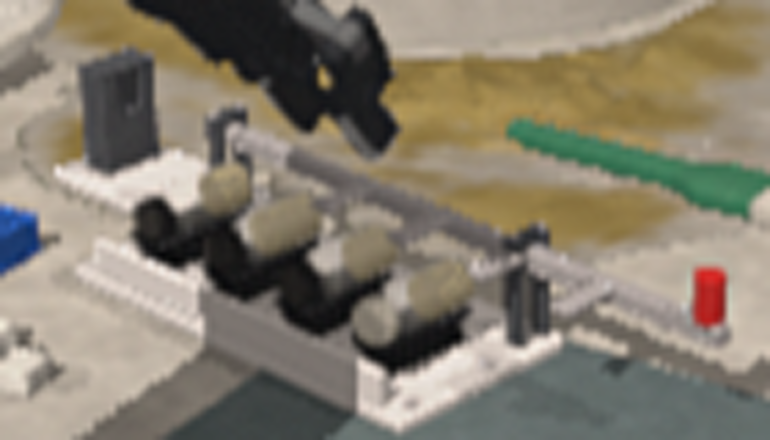

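View pics/t33.png

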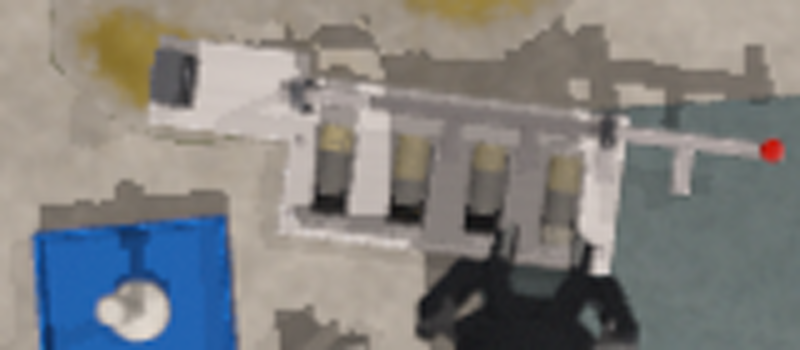

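```bash
python3 - <<'E'
from mv import *
t=load("t33.npz"); crop(t,(212,250,198,262),12,"pics/t33b.png")
for a,b in((335,122),(413,133),(490,142),(565,153)): print(toC(onz(t,a/5+140-.5,b/5+195-.5,.045)).round(1))
hsv=cv2.cvtColor(t["pixels"],cv2.COLOR_RGB2HSV).astype(int);m=((hsv[...,0]<8)|(hsv[...,0]>172))&(hsv[...,1]>170)&(hsv[...,2]>90); m[:200]=0;m[:,:250]=0;m[:,320:]=0; m[240:]=0
for c,_ in blobs(m,5): print("knob top",c,toC(onz(t,*c,.08)).round(1))
E
```

```text
[32.5 81.4 45. ]
[31.9 28.5 45. ]
[ 32.6 -23.5  45. ]
[ 31.8 -74.4  45. ]
knob top [293.71428571 224.5       ] [  49.7 -210.    80. ]
```

View pics/t33b.png

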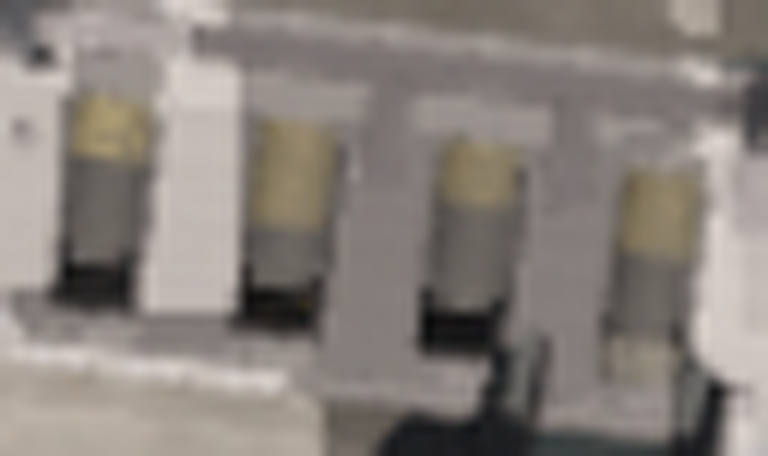

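```bash
python3 - <<'E'
from mv import *
R=Rt(YAW,0); go(W(50,-248,180),R)
E
```

```text
delta [31.0, -171.3, 83.8] rot [-0.001, 0.639, -0.002] |d| 193.0 deg 36.6
```

send_rows:
  fingers: [0, 0, 0, 0, 0, 0, 0, 0]
  delta_pos:
    - [-30, -10, 20]
    - [-20, -50, 40]
    - [-10, -90, 60]
    - [10, -130, 75]
    - [31, -171, 84]
    - [31, -171, 84]
    - [31, -171, 84]
    - [31, -171, 84]
  rotation:
    - [0, 0, 0]
    - [0, 0.639, 0]
    - [0, 0.639, 0]
    - [0, 0.639, 0]
    - [0, 0.639, 0]
    - [0, 0.639, 0]
    - [0, 0.639, 0]
    - [0, 0.639, 0]

```text
clock: 44.45
position: [0.5006, -0.0978, 0.1788]
orientation: [[-0.001, 0.145, 0.989], [0.003, 0.989, -0.145], [-1.0, 0.003, -0.001]]
ft_force: [-0.4, 0.1, 0.1]
gripper_width: 0.0
```

```bash
python3 - <<'E'
from mv import *
st()
R=Rt(YAW,0); go(W(50,-248,79),R)
E
```

```text
t 44.45 pos [0.5006, -0.0978, 0.1788] C [49.8, -247.4, 178.8] tx [-0.001, 0.003, -1.0] ty [0.145, 0.989, 0.003] F [-0.4, 0.1, 0.1] w 0.0
j [-0.34, -0.172, 1.946, 0.003, 1.37, -1.767]
delta [99.8, -0.9, 0.4] rot [-0.0, -0.001, -0.003] |d| 100.0 deg 0.2
```

send_rows:
  fingers: [0, 0, 0, 0, 0]
  delta_pos:
    - [35, -1, 0]
    - [70, -1, 0]
    - [95, -1, 0]
    - [100, -1, 0]
    - [100, -1, 0]
  rotation:
    - [0, 0, 0]
    - [0, 0, 0]
    - [0, 0, 0]
    - [0, 0, 0]
    - [0, 0, 0]

```text
clock: 44.95
position: [0.4997, -0.0975, 0.0793]
orientation: [[-0.0, 0.143, 0.99], [0.003, 0.99, -0.143], [-1.0, 0.003, -0.001]]
ft_force: [0.2, -0.4, 0.8]
gripper_width: -0.0002
```

```bash
python3 - <<'E'
from mv import *
st()
d=snap("scene","s34"); crop(d,(160,260,210,340),6,"pics/s34.png")
E
```

```text
t 44.95 pos [0.4997, -0.0975, 0.0793] C [48.8, -247.2, 79.3] tx [-0.0, 0.003, -1.0] ty [0.143, 0.99, 0.003] F [0.2, -0.4, 0.8] w -0.2
j [-0.34, -0.054, 2.017, 0.003, 1.179, -1.769]
```

View pics/s34.png

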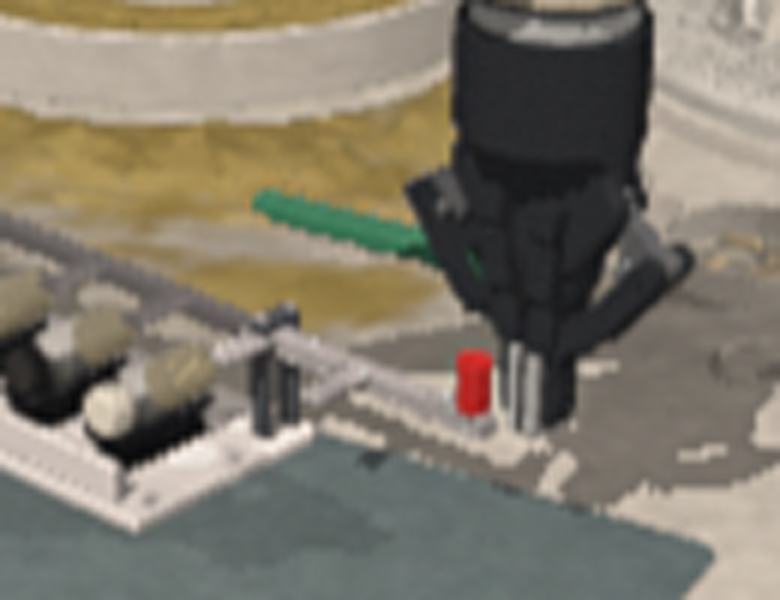

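send_rows:
  fingers: [0, 0, 0, 0, 0, 0, 0, 0]
  delta_pos:
    - [0, 8, 0]
    - [0, 15, 0]
    - [0, 22, 0]
    - [0, 30, 0]
    - [0, 38, 0]
    - [0, 46, 0]
    - [0, 50, 0]
    - [0, 50, 0]
  rotation:
    - [0, 0, 0]
    - [0, 0, 0]
    - [0, 0, 0]
    - [0, 0, 0]
    - [0, 0, 0]
    - [0, 0, 0]
    - [0, 0, 0]
    - [0, 0, 0]

```text
clock: 45.8
position: [0.5076, -0.0475, 0.0801]
orientation: [[0.001, 0.143, 0.99], [0.004, 0.99, -0.143], [-1.0, 0.004, 0.0]]
ft_force: [0.1, -0.1, -0.6]
gripper_width: 0.0001
```

```bash
python3 - <<'E'
from mv import *
st()
d=snap("scene","s35"); crop(d,(150,260,160,340),4.4,"pics/s35.png")
R=Rt(YAW,0); go(W(50,-165,79),R)
E
```

```text
t 45.8 pos [0.5076, -0.0475, 0.0801] C [49.4, -196.5, 80.1] tx [0.001, 0.004, -1.0] ty [0.143, 0.99, 0.004] F [0.1, -0.1, -0.6] w 0.1
j [-0.241, -0.054, 2.016, 0.004, 1.179, -1.67]
delta [1.0, 31.6, 1.0] rot [0.001, -0.001, -0.004] |d| 32.0 deg 0.2
```

View pics/s35.png

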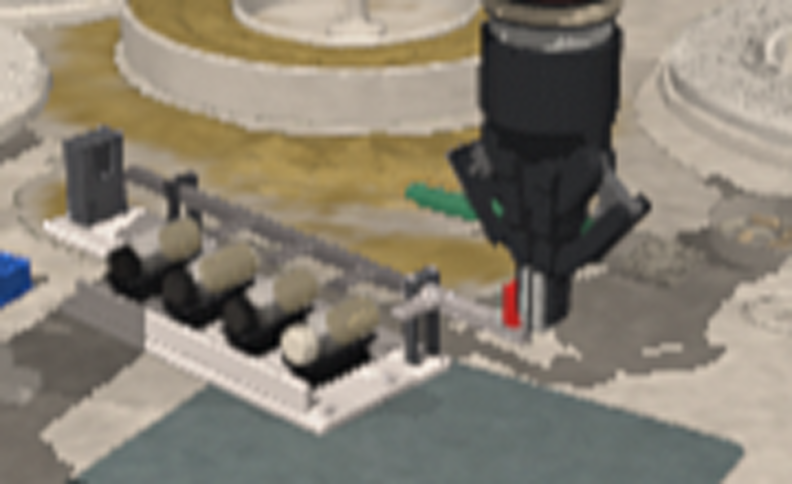

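send_rows:
  fingers: [0, 0, 0, 0, 0, 0]
  delta_pos:
    - [0, 7, 0]
    - [0, 14, 0]
    - [0, 21, 0]
    - [0, 27, 0]
    - [0, 32, 0]
    - [0, 32, 0]
  rotation:
    - [0, 0, 0]
    - [0, 0, 0]
    - [0, 0, 0]
    - [0, 0, 0]
    - [0, 0, 0]
    - [0, 0, 0]

```text
clock: 46.45
position: [0.5116, -0.0148, 0.0796]
orientation: [[-0.001, 0.142, 0.99], [0.005, 0.99, -0.142], [-1.0, 0.005, -0.001]]
ft_force: [-0.3, 0.9, -0.7]
gripper_width: -0.0002
```

send_rows:
  fingers: [0, 0, 0, 0, 0]
  delta_pos:
    - [0, 2, 0]
    - [0, 4, 0]
    - [0, 6, 0]
    - [0, 6, 0]
    - [0, 6, 0]
  rotation:
    - [0, 0, 0]
    - [0, 0, 0]
    - [0, 0, 0]
    - [0, 0, 0]
    - [0, 0, 0]

```text
clock: 46.95
position: [0.5124, -0.0087, 0.0796]
orientation: [[-0.001, 0.143, 0.99], [0.006, 0.99, -0.143], [-1.0, 0.005, -0.001]]
ft_force: [0.7, -0.9, -0.4]
gripper_width: -0.0002
```

```bash
python3 - <<'E'
from mv import *
st()
d=snap("scene","s36"); crop(d,(150,260,160,340),4.4,"pics/s36.png")
E
```

```text
t 46.95 pos [0.5124, -0.0087, 0.0796] C [48.6, -157.5, 79.6] tx [-0.001, 0.006, -1.0] ty [0.143, 0.99, 0.005] F [0.7, -0.9, -0.4] w -0.2
j [-0.165, -0.046, 2.009, 0.006, 1.18, -1.595]
```

View pics/s36.png

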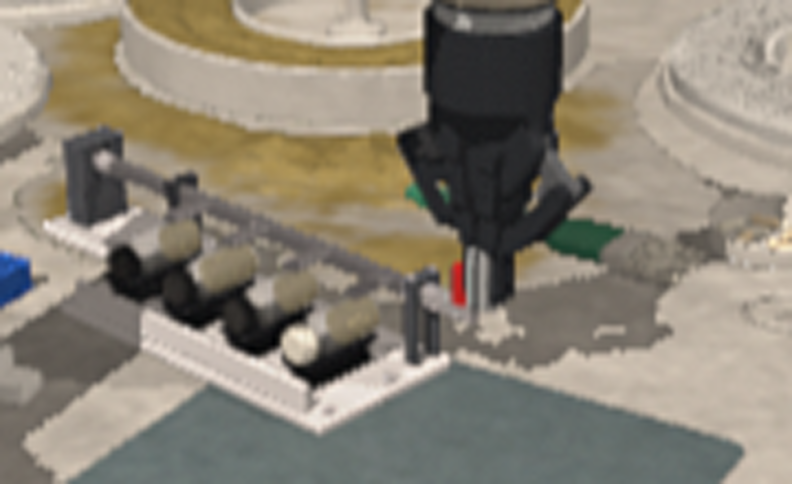

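send_rows:
  fingers: [0, 0, 0, 0, 0]
  delta_pos:
    - [0, 2, 0]
    - [0, 4, 0]
    - [0, 6, 0]
    - [0, 6, 0]
    - [0, 6, 0]
  rotation:
    - [0, 0, 0]
    - [0, 0, 0]
    - [0, 0, 0]
    - [0, 0, 0]
    - [0, 0, 0]

```text
clock: 47.5
position: [0.5129, -0.0064, 0.0797]
orientation: [[-0.002, 0.142, 0.99], [-0.003, 0.99, -0.142], [-1.0, -0.003, -0.002]]
ft_force: [-2.7, -17.1, 1.1]
gripper_width: -0.0002
```

send_rows:
  fingers: [0, 0, 0, 0, 0, 0]
  delta_pos:
    - [0, -5, 0]
    - [0, -15, 0]
    - [-40, -20, 0]
    - [-90, -30, 0]
    - [-140, -70, 0]
    - [-160, -110, 0]
  rotation:
    - [0, 0, 0]
    - [0, 0, 0]
    - [0, 0, 0]
    - [0, 0, 0]
    - [0, 0, 0]
    - [0, 0, 0]

```text
clock: 48.1
position: [0.4995, -0.1076, 0.2392]
orientation: [[0.003, 0.139, 0.99], [-0.003, 0.99, -0.139], [-1.0, -0.002, 0.003]]
ft_force: [1.7, -0.2, 0.6]
gripper_width: -0.0001
```

```bash
python3 - <<'E'
from mv import *
st()
d=snap("scene","s37"); crop(d,(160,250,150,310),5,"pics/s37.png")
t=snap("top","t37"); crop(t,(195,280,140,300),5,"pics/t37.png")
for d_,n,z in((d,"s",.069),(t,"t",.08)):
    hsv=cv2.cvtColor(d_["pixels"],cv2.COLOR_RGB2HSV).astype(int);m=((hsv[...,0]<8)|(hsv[...,0]>172))&(hsv[...,1]>170)&(hsv[...,2]>90); m[:200]=0;m[:,:240]=0;m[:,320:]=0; m[240:]=0
    for c,_ in blobs(m,5): print(n,"knob",c,toC(onz(d_,*c,z)).round(1))
E
```

```text
t 48.1 pos [0.4995, -0.1076, 0.2392] C [50.1, -257.2, 239.2] tx [0.003, -0.003, -1.0] ty [0.139, 0.99, -0.002] F [1.7, -0.2, 0.6] w -0.1
j [-0.357, -0.221, 1.886, -0.002, 1.474, -1.789]
s knob [264.36956522 213.34782609] [  53.7 -130.8   69. ]
t knob [270.36363636 221.45454545] [  49.7 -132.7   80. ]
```

View pics/s37.png

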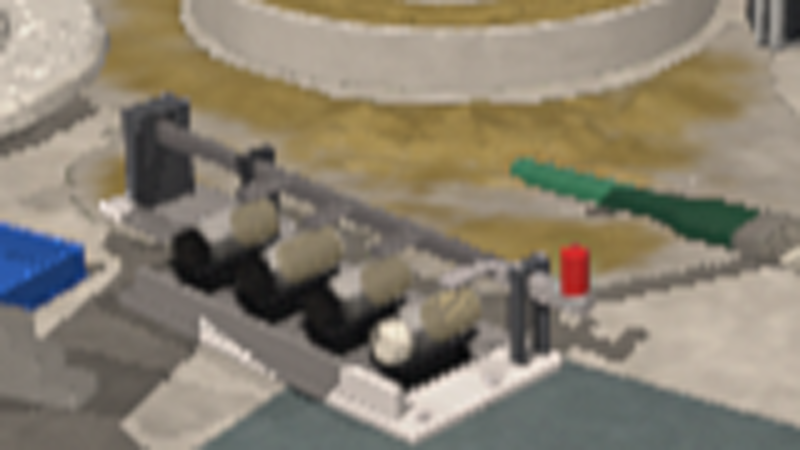

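View pics/t37.png

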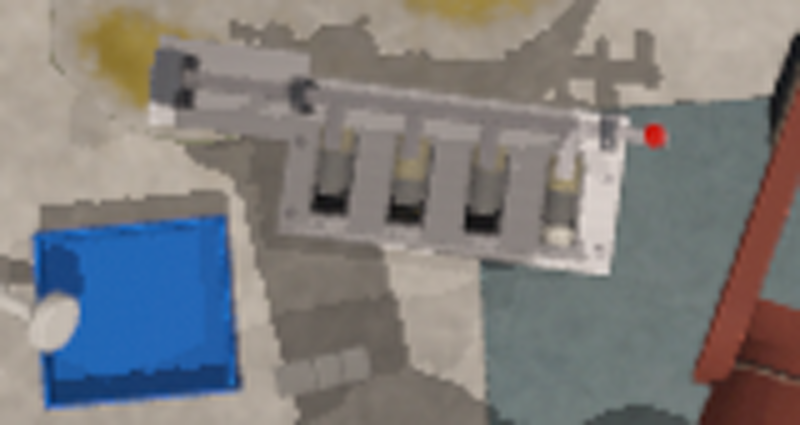

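```bash
python3 - <<'E'
from mv import *
t=load("t37.npz"); crop(t,(235,280,135,195),12,"pics/t37b.png")
d=load("s37.npz"); crop(d,(150,260,50,200),5,"pics/s37b.png")
print(onz(t,150.5,258.5,.02),onz(t,150.5,258.5,.03))
P=cloud(t)
for v in range(252,266): print(v,[f"{P[v,u,2]*1000:.0f}" if np.isfinite(P[v,u,2]) else "-" for u in range(138,162)])
E
```

```text
[0.40117845 0.42331025 0.02      ] [0.40130579 0.42079187 0.03      ]
252 ['27', '28', '14', '19', '1', '-7', '-6', '4', '2', '22', '26', '11', '0', '5', '4', '7', '3', '6', '3', '2', '1', '3', '4', '7']
253 ['26', '24', '21', '27', '-2', '1', '-1', '6', '-2', '16', '29', '7', '7', '-0', '6', '1', '9', '4', '3', '4', '11', '5', '0', '7']
254 ['27', '17', '29', '21', '24', '22', '4', '2', '-1', '26', '19', '44', '42', '45', '46', '35', '-1', '-2', '1', '-1', '5', '8', '3', '1']
255 ['16', '29', '28', '26', '26', '26', '26', '29', '22', '19', '47', '51', '51', '42', '43', '37', '21', '24', '6', '1', '2', '9', '5', '2']
256 ['27', '19', '30', '21', '22', '27', '23', '37', '26', '31', '50', '51', '41', '44', '44', '35', '32', '25', '5', '2', '15', '10', '4', '1']
257 ['-1', '5', '-4', '-8', '25', '24', '30', '36', '33', '46', '47', '52', '50', '47', '41', '36', '25', '23', '5', '7', '1', '10', '2', '6']
258 ['5', '-5', '-0', '-1', '-9', '1', '27', '31', '51', '50', '53', '50', '47', '42', '44', '33', '25', '15', '-2', '10', '7', '5', '-4', '5']
259 ['2', '2', '2', '3', '2', '2', '3', '-5
[... 215 characters left out ...]
', '-4', '8', '6']
261 ['2', '-1', '1', '2', '-1', '0', '-1', '-4', '50', '45', '50', '45', '39', '36', '31', '15', '22', '1', '7', '8', '6', '0', '6', '6']
262 ['2', '-7', '-6', '-0', '-3', '1', '-7', '3', '49', '57', '60', '43', '40', '35', '24', '22', '6', '-2', '4', '4', '4', '3', '2', '6']
263 ['5', '-1', '-9', '2', '1', '6', '2', '4', '40', '48', '47', '44', '37', '23', '26', '4', '3', '1', '4', '6', '0', '4', '0', '7']
264 ['-3', '-1', '0', '1', '-7', '0', '5', '-7', '-0', '40', '53', '33', '35', '26', '3', '7', '4', '7', '-1', '4', '1', '2', '3', '4']
265 ['-2', '4', '-3', '-2', '-2', '0', '4', '-1', '1', '1', '21', '36', '31', '-2', '5', '6', '3', '0', '4', '1', '4', '6', '1', '-1']
```

View pics/t37b.png

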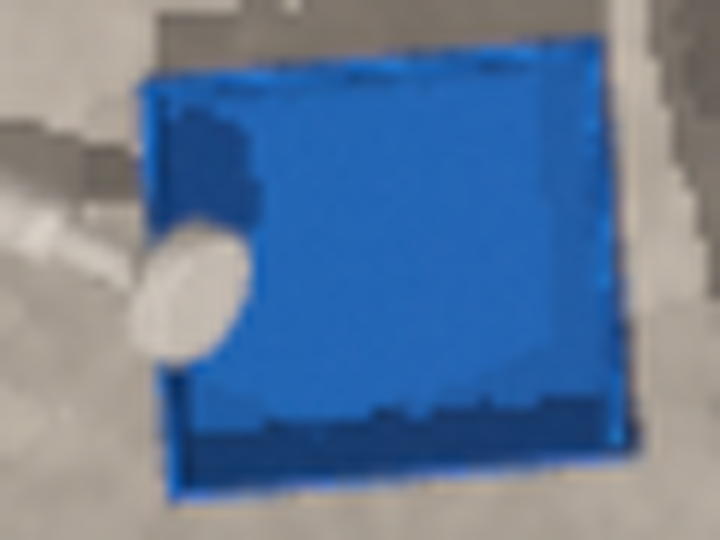

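View pics/s37b.png

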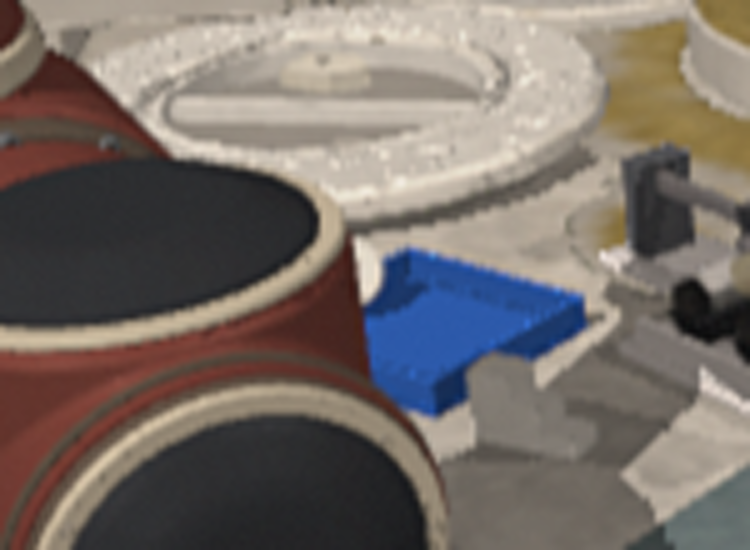

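```bash
python3 - <<'E'
from mv import *
t=load("t37.npz"); crop(t,(230,280,105,185),9,"pics/t37c.png")
P=cloud(t); 
for v in range(244,266,1): print(v,[f"{P[v,u,2]*1000:.0f}" if np.isfinite(P[v,u,2]) else "-" for u in range(120,158,1)])
E
```

```text
244 ['26', '21', '5', '-4', '-3', '-7', '-0', '-3', '-2', '5', '2', '-7', '1', '0', '4', '5', '-11', '-2', '3', '1', '-', '6', '-1', '-8', '3', '-3', '-4', '24', '20', '5', '2', '4', '-0', '8', '2', '8', '9', '3']
245 ['20', '-0', '1', '-1', '1', '-7', '-3', '-5', '1', '3', '-3', '4', '-0', '-7', '3', '-5', '4', '4', '-1', '-3', '-6', '-6', '-1', '2', '-7', '0', '3', '27', '18', '6', '6', '-1', '5', '8', '11', '4', '5', '5']
246 ['-7', '-2', '-1', '4', '-1', '-1', '2', '-2', '-0', '-2', '-10', '6', '1', '-4', '-1', '-3', '3', '-4', '-6', '-0', '-2', '7', '-3', '0', '1', '-6', '-5', '23', '12', '3', '4', '8', '-6', '7', '5', '1', '4', '1']
247 ['1', '-6', '6', '-0', '-4', '-0', '-2', '1', '-6', '-2', '0', '1', '1', '-3', '6', '1', '3', '-2', '9', '3', '0', '-3', '-1', '2', '3', '-4', '-3', '26', '11', '5', '5', '2', '-1', '7', '3', '4', '5', '6']
248 ['-0', '2', '-6', '0', '2', '1', '5', '-2', '1', '4', '5', '1', '-3', '15', '9', '2', '-4', '-7', '6', '-3', '-1', '2', '1', '6', '0', '1', '-4', '16', '17', '4', '-4', '4', '5', '0', '-1', '7', '-3', '-']
249 ['-5', '3', '7', '10', '-8',
[... 2988 characters left out ...]
'43', '40', '35', '24', '22', '6', '-2', '4', '4']
263 ['-2', '-3', '1', '-2', '1', '-3', '6', '4', '1', '-4', '4', '-6', '6', '-1', '-7', '-1', '4', '-0', '5', '-1', '-9', '2', '1', '6', '2', '4', '40', '48', '47', '44', '37', '23', '26', '4', '3', '1', '4', '6']
264 ['-3', '-12', '1', '-5', '-1', '-6', '-9', '-5', '-0', '2', '-1', '-4', '1', '-5', '-4', '-3', '0', '8', '-3', '-1', '0', '1', '-7', '0', '5', '-7', '-0', '40', '53', '33', '35', '26', '3', '7', '4', '7', '-1', '4']
265 ['2', '-2', '2', '3', '-0', '-2', '-1', '-2', '-1', '-4', '-2', '-1', '2', '1', '-4', '2', '-1', '-4', '-2', '4', '-3', '-2', '-2', '0', '4', '-1', '1', '1', '21', '36', '31', '-2', '5', '6', '3', '0', '4', '1']
```

View pics/t37c.png

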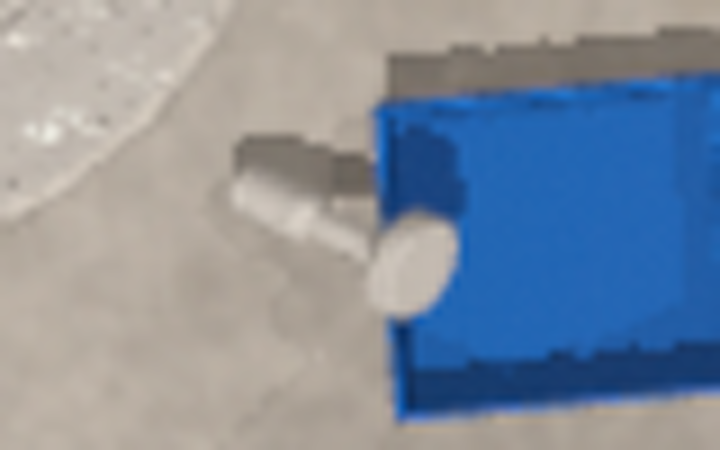

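```bash
python3 - <<'E'
from mv import *
t=load("t37.npz")
pts=dict(gend=((240,190),.014),junc=((302,213),.02),stem=((365,250),.025),foot=((415,265),.035))
W_={}
for n,((a,b),z) in pts.items():
    p=onz(t,a/9+105-.5,b/9+230-.5,z); W_[n]=p; print(n,p.round(4))
d=W_["foot"]-W_["gend"]; print("dir",d.round(3),np.linalg.norm(d),"ang",np.degrees(np.arctan2(d[1],d[0])))
# colour-mask PCA of grip+stem
P=cloud(t); m=(P[...,2]>.012)&(P[...,2]<.034); sel=np.zeros(m.shape,bool); sel[247:258,128:145]=1
q=P[m&sel]; c=q.mean(0); u,s,v=np.linalg.svd(q-c); print("cloud",c.round(4),v[0].round(3),len(q),"ang",np.degrees(np.arctan2(v[0][1],v[0][0])))
pr=(q-c)@v[0]; print(pr.min(),pr.max())
E
```

```text
gend [0.4288 0.4906 0.014 ]
junc [0.4198 0.4655 0.02  ]
stem [0.4056 0.4404 0.025 ]
foot [0.3999 0.4192 0.035 ]
dir [-0.029 -0.071  0.021] 0.07990211084154539 ang -112.03874961747444
cloud [0.4209 0.4686 0.022 ] [-0.416 -0.891  0.183] 77 ang -115.06521925983134
-0.02637590870054381 0.030615209117914786
```

```bash
python3 - <<'E'
from mv import *
go([.4185,.468,.15],Rt(np.radians(66),0))
E
```

```text
delta [86.9, 561.9, -166.6] rot [-1.299, 0.003, 0.01] |d| 592.0 deg 74.4
```

send_rows:
  fingers: [40, 40, 40, 40, 40, 40, 40, 40]
  delta_pos:
    - [0, 45, -13]
    - [0, 90, -27]
    - [0, 135, -40]
    - [0, 180, -53]
    - [0, 225, -67]
    - [0, 270, -80]
    - [0, 315, -93]
    - [0, 360, -107]
  rotation:
    - [-1.299, 0, 0]
    - [-1.299, 0, 0]
    - [-1.299, 0, 0]
    - [-1.299, 0, 0]
    - [-1.299, 0, 0]
    - [-1.299, 0, 0]
    - [-1.299, 0, 0]
    - [-1.299, 0, 0]

```text
clock: 49.0
position: [0.4457, 0.2626, 0.2372]
orientation: [[0.004, -0.875, 0.485], [-0.006, 0.485, 0.875], [-1.0, -0.007, -0.003]]
ft_force: [1.0, -0.4, 0.3]
gripper_width: 0.0403
```

```bash
python3 - <<'E'
from mv import *
st()
go([.4185,.468,.12],Rt(np.radians(66),0))
t=snap("top","t38"); crop(t,(225,285,105,205),8,"pics/t38.png")
E
```

```text
t 49.0 pos [0.4457, 0.2626, 0.2372] C [-56.6, 101.3, 237.2] tx [0.004, -0.006, -1.0] ty [-0.875, 0.485, -0.007] F [1.0, -0.4, 0.3] w 40.3
j [0.392, -0.202, 1.873, -0.008, 1.469, -2.242]
delta [115.8, 124.2, 166.9] rot [-0.087, -0.004, 0.007] |d| 238.0 deg 5.0
```

View pics/t38.png

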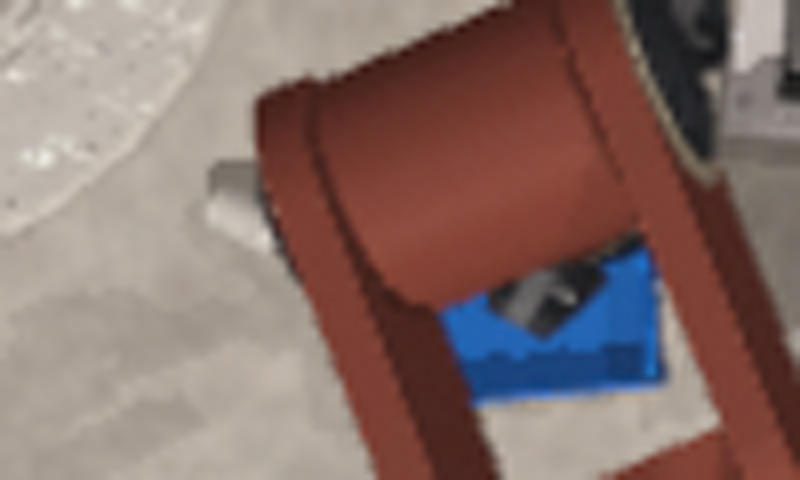

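send_rows:
  fingers: [40, 40, 40, 40, 40, 40, 40]
  delta_pos:
    - [0, 25, 34]
    - [0, 50, 67]
    - [0, 75, 100]
    - [0, 100, 134]
    - [60, 124, 167]
    - [116, 124, 167]
    - [116, 124, 167]
  rotation:
    - [-0.087, 0, 0]
    - [-0.087, 0, 0]
    - [-0.087, 0, 0]
    - [-0.087, 0, 0]
    - [-0.087, 0, 0]
    - [-0.087, 0, 0]
    - [-0.087, 0, 0]

```text
clock: 49.75
position: [0.411, 0.4736, 0.1145]
orientation: [[-0.004, -0.918, 0.396], [-0.006, 0.396, 0.918], [-1.0, 0.002, -0.007]]
ft_force: [0.3, 0.2, -1.4]
gripper_width: 0.0399
```

```bash
python3 - <<'E'
from mv import *
st()
go([.4185,.468,.02],Rt(np.radians(66),0))
d=snap("scene","s39"); crop(d,(120,260,20,200),4.4,"pics/s39.png")
E
```

```text
t 49.75 pos [0.411, 0.4736, 0.1145] C [-121.4, 305.2, 114.5] tx [-0.004, -0.006, -1.0] ty [-0.918, 0.396, 0.002] F [0.3, 0.2, -1.4] w 39.9
j [0.738, 0.176, 1.711, -0.001, 1.261, -1.996]
delta [94.5, -9.3, -1.5] rot [0.012, -0.007, -0.002] |d| 95.0 deg 0.8
```

View pics/s39.png

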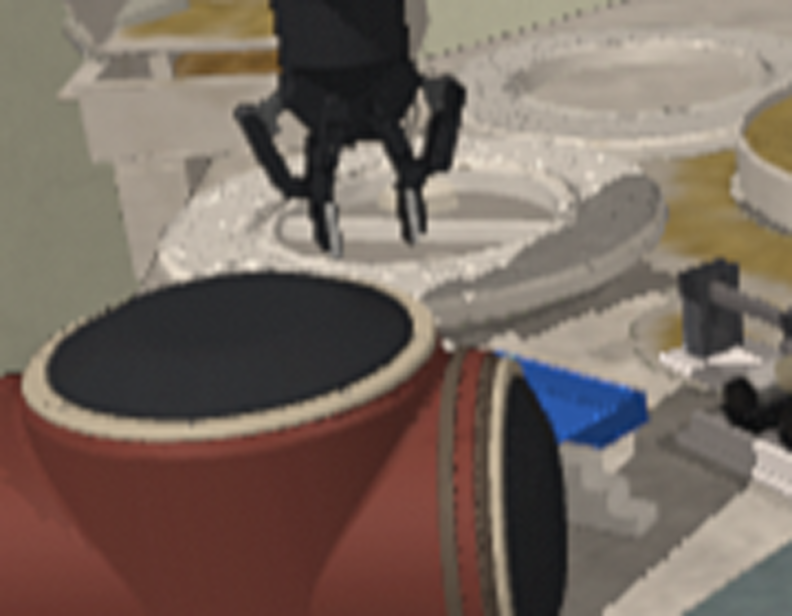

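send_rows:
  fingers: [45, 45, 45, 45, 45]
  delta_pos:
    - [0, -9, -1]
    - [30, -9, -1]
    - [55, -9, -1]
    - [55, -9, -1]
    - [55, -9, -1]
  rotation:
    - [0, 0, 0]
    - [0, 0, 0]
    - [0, 0, 0]
    - [0, 0, 0]
    - [0, 0, 0]

```text
clock: 50.3
position: [0.4176, 0.4671, 0.0568]
orientation: [[-0.008, -0.918, 0.397], [-0.009, 0.397, 0.918], [-1.0, 0.004, -0.011]]
ft_force: [0.5, -0.5, -0.6]
gripper_width: 0.0449
```

```bash
python3 - <<'E'
from mv import *
st()
go([.4185,.468,.02],Rt(np.radians(66),0))
t=snap("top","t40"); crop(t,(225,285,105,205),8,"pics/t40.png")
E
```

```text
t 50.3 pos [0.4176, 0.4671, 0.0568] C [-114.0, 299.6, 56.8] tx [-0.008, -0.009, -1.0] ty [-0.918, 0.397, 0.004] F [0.5, -0.5, -0.6] w 44.9
j [0.723, 0.248, 1.735, -0.001, 1.171, -2.01]
delta [36.8, -0.6, 1.6] rot [0.011, -0.011, -0.004] |d| 37.0 deg 0.9
```

View pics/t40.png

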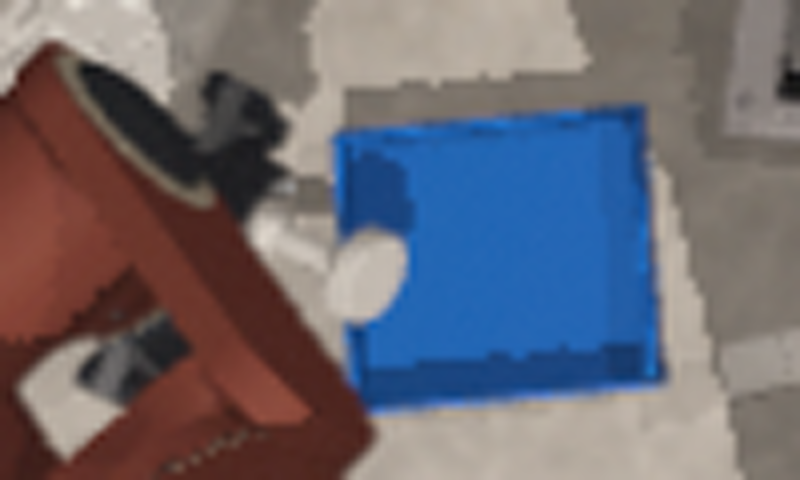

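Tamper unmoved; descend, watching force.

send_rows:
  fingers: [45, 45, 45, 45, 45]
  delta_pos:
    - [15, 0, 1]
    - [28, 0, 1]
    - [35, 0, 1]
    - [37, 0, 1]
    - [37, 0, 1]
  rotation:
    - [0, 0, 0]
    - [0, 0, 0]
    - [0, 0, 0]
    - [0, 0, 0]
    - [0, 0, 0]

```text
clock: 50.85
position: [0.4178, 0.468, 0.0199]
orientation: [[-0.008, -0.918, 0.397], [-0.008, 0.397, 0.918], [-1.0, 0.004, -0.011]]
ft_force: [-0.5, -0.1, -0.6]
gripper_width: 0.045
```

send_rows:
  fingers: [0, 0, 0, 0, 0, 0]
  delta_pos:
    - [0, 0, 0]
    - [0, 0, 0]
    - [0, 0, 0]
    - [0, 0, 0]
    - [0, 0, 0]
    - [0, 0, 0]
  rotation:
    - [0, 0, 0]
    - [0, 0, 0]
    - [0, 0, 0]
    - [0, 0, 0]
    - [0, 0, 0]
    - [0, 0, 0]

```text
clock: 51.45
position: [0.4183, 0.4682, 0.0205]
orientation: [[-0.007, -0.918, 0.397], [-0.008, 0.397, 0.918], [-1.0, 0.003, -0.01]]
ft_force: [2.4, -0.8, 1.6]
gripper_width: 0.0164
```

send_rows:
  fingers: [0, 0, 0, 0, 0, 0]
  delta_pos:
    - [-10, 0, 0]
    - [-25, 0, 0]
    - [-45, 0, 0]
    - [-70, 0, 0]
    - [-90, 0, 0]
    - [-90, 0, 0]
  rotation:
    - [0, 0, 0]
    - [0, 0, 0]
    - [0, 0, 0]
    - [0, 0, 0]
    - [0, 0, 0]
    - [0, 0, 0]

```text
clock: 52.05
position: [0.4208, 0.4709, 0.1156]
orientation: [[-0.001, -0.918, 0.397], [-0.002, 0.397, 0.918], [-1.0, 0.0, -0.002]]
ft_force: [-0.5, 0.0, -1.1]
gripper_width: 0.0165
```

```bash
python3 - <<'E'
from mv import *
st()
t=snap("top","t41"); crop(t,(225,285,105,205),8,"pics/t41.png")
d=snap("scene","s41"); crop(d,(120,260,20,200),4.4,"pics/s41.png")
E
```

```text
t 52.05 pos [0.4208, 0.4709, 0.1156] C [-111.4, 303.9, 115.6] tx [-0.001, -0.002, -1.0] ty [-0.918, 0.397, 0.0] F [-0.5, 0.0, -1.1] w 16.5
j [0.724, 0.182, 1.703, -0.001, 1.259, -2.009]
```

View pics/t41.png

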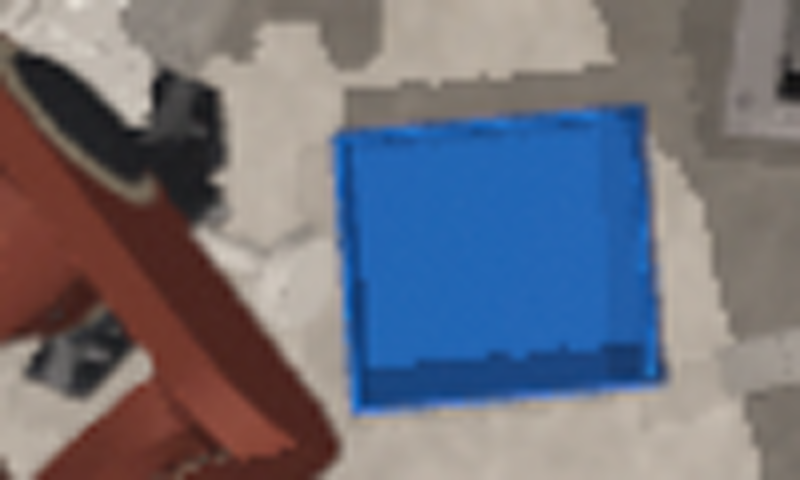

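View pics/s41.png

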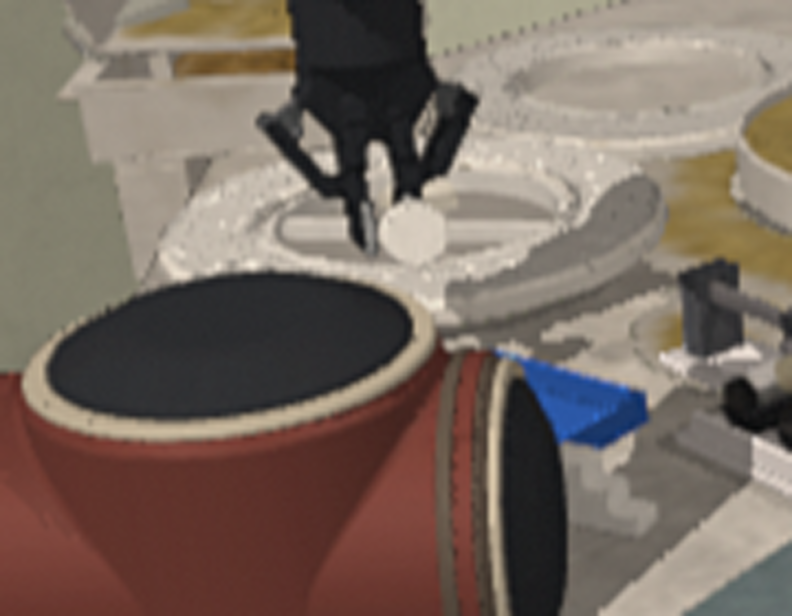

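```bash
python3 - <<'E'
from mv import *
s=load("s41.npz"); st_=arm.get_state(); g=np.array(st_["position"]); R=np.array(st_["orientation"]); g=g-.002*R[:,0]
n=R[:,1]; o,r=ray(s,415/4.4+20-.5,232/4.4+120-.5); p=o+r*((g-o)@n)/(r@n); print(p.round(4),(p-g).round(4),np.linalg.norm(p-g))
E
```

```text
[0.3946 0.4126 0.1312] [-0.0244 -0.0566  0.018 ] 0.06418240266968533
```

```bash
python3 - <<'E'
from mv import *
R=Rt(np.radians(66.6),0); go([.416,.393,.1156],R); go([.416,.393,.03],R)
E
```

```text
delta [-3.9, -27.5, -71.1] rot [0.0, -0.009, -0.003] |d| 76.0 deg 0.5
delta [81.7, -27.7, -70.4] rot [0.0, -0.009, -0.003] |d| 111.0 deg 0.5
```

send_rows:
  fingers: [0, 0, 0, 0, 0, 0, 0]
  delta_pos:
    - [-3, -12, -30]
    - [-3, -24, -60]
    - [-3, -27, -71]
    - [20, -27, -71]
    - [50, -27, -70]
    - [72, -27, -70]
    - [72, -27, -70]
  rotation:
    - [0, 0, 0]
    - [0, 0, 0]
    - [0, 0, 0]
    - [0, 0, 0]
    - [0, 0, 0]
    - [0, 0, 0]
    - [0, 0, 0]

```text
clock: 52.85
position: [0.4121, 0.3914, 0.0346]
orientation: [[-0.014, -0.918, 0.397], [-0.012, 0.397, 0.918], [-1.0, 0.008, -0.017]]
ft_force: [-0.2, -0.9, -2.2]
gripper_width: 0.0165
```

```bash
python3 - <<'E'
from mv import *
st()
t=snap("top","t42"); crop(t,(225,285,105,205),8,"pics/t42.png")
R=Rt(np.radians(66.6),0); go([.416,.393,.026],R)
E
```

```text
t 52.85 pos [0.4121, 0.3914, 0.0346] C [-108.5, 224.0, 34.6] tx [-0.014, -0.012, -1.0] ty [-0.918, 0.397, 0.008] F [-0.2, -0.9, -2.2] w 16.5
j [0.63, 0.161, 1.881, -0.002, 1.119, -2.103]
delta [10.9, -2.1, 1.6] rot [0.0, -0.014, -0.006] |d| 11.0 deg 0.9
```

View pics/t42.png

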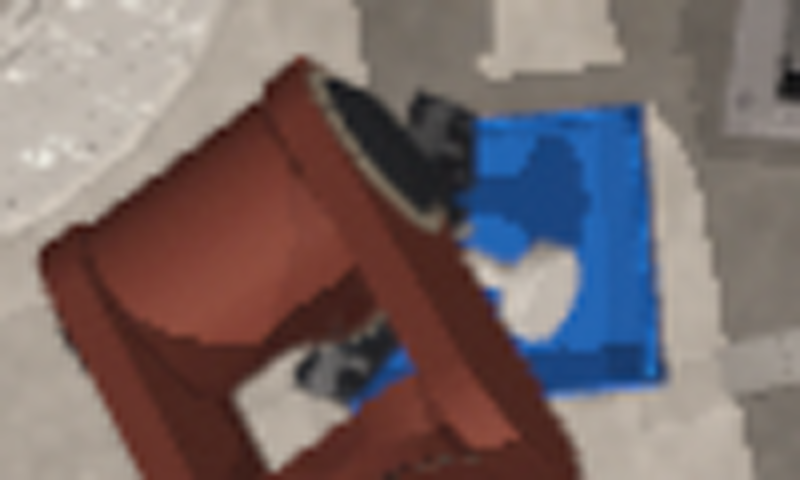

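send_rows:
  fingers: [0, 0, 0, 0]
  delta_pos:
    - [4, -1, 0]
    - [7, -1, 0]
    - [9, -1, 0]
    - [9, -1, 0]
  rotation:
    - [0, 0, 0]
    - [0, 0, 0]
    - [0, 0, 0]
    - [0, 0, 0]

```text
clock: 53.3
position: [0.4145, 0.3922, 0.0283]
orientation: [[-0.011, -0.918, 0.397], [-0.01, 0.397, 0.918], [-1.0, 0.006, -0.013]]
ft_force: [-0.8, -0.2, 0.0]
gripper_width: 0.0165
```

send_rows:
  fingers: [0, 20, 26, 32, 32, 32, 32, 32]
  delta_pos:
    - [2, 0, 0]
    - [2, 0, 0]
    - [2, 0, 0]
    - [2, 0, 0]
    - [-15, 0, 0]
    - [-50, 0, 0]
    - [-100, 0, 0]
    - [-150, 0, 0]
  rotation:
    - [0, 0, 0]
    - [0, 0, 0]
    - [0, 0, 0]
    - [0, 0, 0]
    - [0, 0, 0]
    - [0, 0, 0]
    - [0, 0, 0]
    - [0, 0, 0]

```text
clock: 54.1
position: [0.4156, 0.3933, 0.1794]
orientation: [[-0.012, -0.918, 0.397], [-0.01, 0.397, 0.918], [-1.0, 0.007, -0.014]]
ft_force: [1.6, 1.3, -0.2]
gripper_width: 0.0315
```

```bash
python3 - <<'E'
from mv import *
st(); go([.45,-.05,.3],Rt(np.radians(66.6),0))
E
```

```text
t 54.1 pos [0.4156, 0.3933, 0.1794] C [-105.3, 226.3, 179.4] tx [-0.012, -0.01, -1.0] ty [-0.918, 0.397, 0.007] F [1.6, 1.3, -0.2] w 31.5
j [0.629, -0.01, 1.794, -0.002, 1.373, -2.105]
delta [-116.4, -206.7, -394.9] rot [0.0, -0.014, -0.007] |d| 461.0 deg 0.9
```

send_rows:
  fingers: [32, 32, 32, 32, 32, 32, 32, 32]
  delta_pos:
    - [-40, 0, 0]
    - [-80, -15, -30]
    - [-100, -36, -70]
    - [-116, -57, -110]
    - [-116, -80, -155]
    - [-116, -105, -200]
    - [-116, -127, -242]
    - [-116, -150, -285]
  rotation:
    - [0, 0, 0]
    - [0, 0, 0]
    - [0, 0, 0]
    - [0, 0, 0]
    - [0, 0, 0]
    - [0, 0, 0]
    - [0, 0, 0]
    - [0, 0, 0]

```text
clock: 54.9
position: [0.4412, 0.0715, 0.2989]
orientation: [[-0.01, -0.918, 0.396], [-0.011, 0.397, 0.918], [-1.0, 0.005, -0.014]]
ft_force: [0.8, -0.3, -0.7]
gripper_width: 0.0317
```

send_rows:
  fingers: [32, 32, 32, 32, 32, 32, 32]
  delta_pos:
    - [0, -20, -40]
    - [0, -40, -80]
    - [0, -60, -120]
    - [0, -80, -160]
    - [0, -100, -200]
    - [0, -100, -200]
    - [0, -100, -200]
  rotation:
    - [0, 0, 0]
    - [0, 0, 0]
    - [0, 0, 0]
    - [0, 0, 0]
    - [0, 0, 0]
    - [0, 0, 0]
    - [0, 0, 0]

```text
clock: 55.6
position: [0.4613, -0.1351, 0.3007]
orientation: [[-0.016, -0.908, 0.419], [-0.021, 0.42, 0.907], [-1.0, 0.005, -0.026]]
ft_force: [0.8, 1.2, -0.7]
gripper_width: 0.032
```

```bash
python3 - <<'E'
from mv import *
st()
t=snap("top","t43"); crop(t,(195,285,140,300),5,"pics/t43.png")
d=snap("scene","s43"); crop(d,(150,260,120,300),4.4,"pics/s43.png")
P=cloud(t)
for v in range(250,272,2): print(v,[f"{P[v,u,2]*1000:.0f}" if np.isfinite(P[v,u,2]) else "-" for u in range(146,188,2)])
E
```

```text
t 55.6 pos [0.4613, -0.1351, 0.3007] C [16.3, -289.9, 300.7] tx [-0.016, -0.021, -1.0] ty [-0.908, 0.42, 0.005] F [0.8, 1.2, -0.7] w 32.0
j [-0.425, -0.322, 1.866, -0.026, 1.603, -3.135]
250 ['1', '17', '5', '6', '16', '7', '1', '10', '8', '6', '6', '-6', '-', '8', '9', '3', '5', '1', '5', '6', '8']
252 ['-2', '21', '9', '20', '25', '21', '18', '19', '18', '-2', '6', '1', '9', '4', '3', '6', '3', '5', '1', '2', '6']
254 ['-6', '24', '0', '11', '30', '25', '23', '27', '29', '19', '5', '5', '-0', '6', '38', '34', '17', '5', '2', '3', '12']
256 ['2', '20', '-1', '4', '3', '23', '22', '23', '17', '25', '32', '-', '22', '45', '37', '37', '11', '-3', '11', '-10', '11']
258 ['-5', '26', '3', '7', '7', '-3', '-1', '8', '8', '-2', '-1', '23', '34', '36', '-', '28', '8', '-3', '3', '6', '19']
260 ['6', '20', '-0', '6', '10', '1', '-4', '6', '2', '5', '-1', '11', '-4', '38', '43', '24', '10', '11', '8', '1', '22']
262 ['1', '18', '3', '1', '2', '1', '6', '5', '4', '9', '13', '9', '8', '39', '39', '15', '4', '2', '8', '7', '20']
264 ['-2', '17', '7', '3', '1', '6', '4', '9', '7', '4', '2', '3', '3', '22', '34', '5', '7', '3', '3', '-1', '24']
266 ['3', '18', '5', '-1', '14', '11', '-0', '4', '5', '3', '8', '-0', '5', '3', '2', '7', '5', '-4', '4', '3', '34']
268 ['1', '26', '6', '-4', '4', '-5', '4', '6', '4', '-0', '8', '2', '6', '1', '-3', '7', '0', '1', '7', '7', '19']
270 ['-3', '0', '16', '2', '3', '9', '-1', '5', '4', '-1', '8', '5', '-1', '5', '-2', '2', '2', '4', '-2', '2', '20']
```

View pics/t43.png

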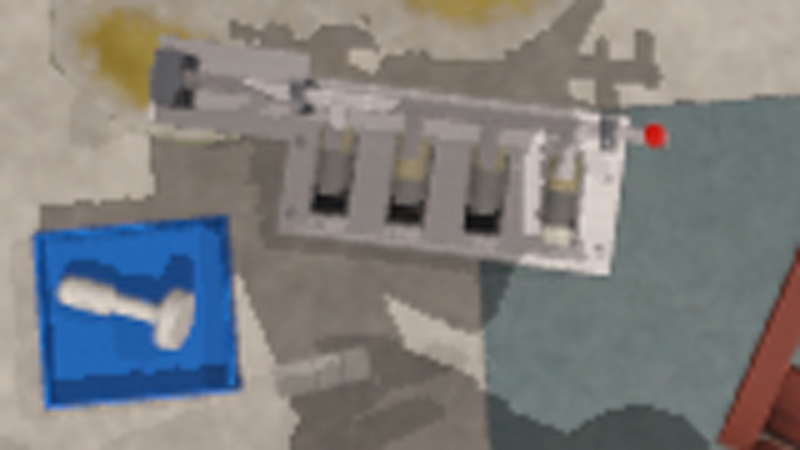

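View pics/s43.png

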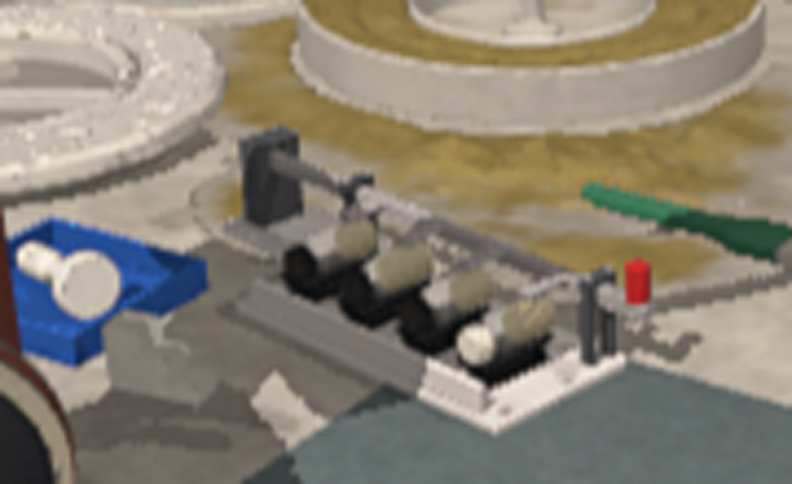

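send_rows:
  fingers: [32, 32, 32, 32, 32]
  delta_pos:
    - [0, 0, 0]
    - [0, 0, 0]
    - [0, 0, 0]
    - [0, 0, 0]
    - [0, 0, 0]
  rotation:
    - [0.5, 0, 0]
    - [0.5, 0, 0]
    - [0.5, 0, 0]
    - [0.5, 0, 0]
    - [0.5, 0, 0]

```text
clock: 56.2
position: [0.4613, -0.1328, 0.301]
orientation: [[-0.015, -0.599, 0.801], [-0.022, 0.801, 0.599], [-1.0, -0.009, -0.025]]
ft_force: [-0.5, 0.1, 0.4]
gripper_width: 0.032
```

```bash
python3 - <<'E'
from mv import *
st()
t=load("t43.npz"); p=onz(t,178/5+140-.5,320/5+195-.5,.026); print("foot",p.round(3)); 
xa=np.array([.1158,.0098]);xa/=np.linalg.norm(xa); ya=np.array([-xa[1],xa[0]]); d=p[:2]-[.406,.3687]; print("tray local",(d@xa).round(3),(d@ya).round(3))
for n in("top","scene"):
    im=snap(n,n+"F")["pixels"]; cv2.imwrite(f"pics/{n}F.png",im[:,:,::-1])
E
```

```text
t 56.2 pos [0.4613, -0.1328, 0.301] C [16.0, -287.7, 301.0] tx [-0.015, -0.022, -1.0] ty [-0.599, 0.801, -0.009] F [-0.5, 0.1, 0.4] w 32.0
j [-0.421, -0.324, 1.867, -0.026, 1.603, -2.635]
foot [0.4   0.339 0.026]
tray local -0.008 -0.029
```

View pics/topF.png

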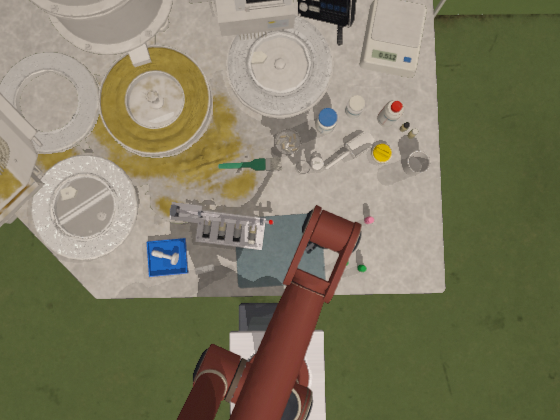

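The final top view shows the bolt home, with its knob at (270,221). Four vials lie in the troughs at (207–252,232) and the tamper is in the tray at (165,257). The brush and the round items haven't moved. I'm handing it in.

```bash
python3 -c "
from cell import arm
print(arm.finish_job())"
```

```text
the job is handed in; nothing more can be done
None
```

The job is done and handed in at about 56 s of the 210 s allowed; no verdict was reported.

**What I did:**
- Drew the bolt back to its stop.
- Moved the tamper to the parts tray.
- Laid all four vials (three black caps, one white) on their sides, one per trough.
- Pushed the bolt across until it hit its stop at about 17 N.

**Last checks:**
- **Bolt:** the knob moved 77.3 mm of the 78 mm travel in the top view, and the tip sits inside the keeper.
- **Vials:** before closing the bolt, all four measured about 2 mm off centre along their troughs, against the 12 mm allowed. They look the same in the final pictures, but I did not measure them again afterwards.
- **Tamper:** its foot is in the tray, about 8 mm and 29 mm from the tray's centre.
- **Bystanders and arm:** the dust brush and the round items look unmoved in the top view. The arm is clear of everything.

**What went wrong or disagreed:**
- After I first stood the tamper in the tray it was knocked over the tray's left wall. I picked it up again and laid it on its side inside the tray, so it is lying, not standing.
- The troughs were about 1.5 mm off my first camera estimate. I corrected this from contact while placing the first vial.
- The gripper read about 17 mm on the tamper's 20 mm grip, but it held.

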